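# Gauge the spacer pillars and lock the good ones in the wash carrier

## Task

Check the length of every spacer pillar in the step gauge without forcing it: lay those that pass the green go gap and stop at the red no-go step in the notches of the wash carrier, one to a notch, put those too long to enter the go gap in the red bin and those short enough to drop through the no-go gap in the yellow bin. When all are sorted, fold the hold-down bar down over the good ones, line its quarter-turn stud up with the slot, push it in and turn it clockwise until it is locked. Leave the caliper, the tape and the marker where they are.

Things in the scene. Friction and masses are not known exactly. Their poses are not given: they have to be found in the camera images.
- pillar_a: bare aluminium spacer pillar lying flat: square middle 14 x 14 x 52 mm, round ends 13 mm thick, 83 to 99 mm long overall, 50 g. All look alike; each is to length, too long or too short, and only the gauge tells. Origin at the middle of its axis (7 mm above what it lies on), x axis along its length. May be absent (None)
- pillar_b: bare aluminium spacer pillar lying flat: square middle 14 x 14 x 52 mm, round ends 13 mm thick, 83 to 99 mm long overall, 50 g. All look alike; each is to length, too long or too short, and only the gauge tells. Origin at the middle of its axis (7 mm above what it lies on), x axis along its length. May be absent (None)
- pillar_c: bare aluminium spacer pillar lying flat: square middle 14 x 14 x 52 mm, round ends 13 mm thick, 83 to 99 mm long overall, 50 g. All look alike; each is to length, too long or too short, and only the gauge tells. Origin at the middle of its axis (7 mm above what it lies on), x axis along its length. May be absent (None)
- pillar_d: bare aluminium spacer pillar lying flat: square middle 14 x 14 x 52 mm, round ends 13 mm thick, 83 to 99 mm long overall, 50 g. All look alike; each is to length, too long or too short, and only the gauge tells. Origin at the middle of its axis (7 mm above what it lies on), x axis along its length. May be absent (None)
- pillar_e: bare aluminium spacer pillar lying flat: square middle 14 x 14 x 52 mm, round ends 13 mm thick, 83 to 99 mm long overall, 50 g. All look alike; each is to length, too long or too short, and only the gauge tells. Origin at the middle of its axis (7 mm above what it lies on), x axis along its length. May be absent (None)
- pillar_f: bare aluminium spacer pillar lying flat: square middle 14 x 14 x 52 mm, round ends 13 mm thick, 83 to 99 mm long overall, 50 g. All look alike; each is to length, too long or too short, and only the gauge tells. Origin at the middle of its axis (7 mm above what it lies on), x axis along its length. May be absent (None)
- gauge: fixed step gauge: two facing steel jaws on a grey base 150 x 44 mm. Origin under the middle, z up. The gap runs along its x and is open at the top and to the y sides. Base top at z 10 mm, jaws 24 mm wide in y, top at z 64 mm. Downwards: 45-degree lead-in to z 58, go gap 95 mm (green mark) to z 33.5, flat step with a 1.5 mm chamfer, no-go gap 86 mm (red mark) to the base
- gauge_go (a point): on the gauge's centre line, 66.5 mm up: here the axis of a too long pillar stays, stuck in the lead-in, when it is lowered level and centred along the gauge's x. Others enter with 2.5 mm in hand or more (1.25 mm either end). Let go, a pillar settles by its own weight; if it then hangs askew, its high end has caught: shift it the other way and try again
- gauge_step (a point): on the gauge's centre line, 40 mm up: here the axis of a good pillar (92.5 mm) stops on the no-go step. A too short one (83 mm) passes with 3 mm in hand, if centred, down to the base, its axis then 17 mm up
- bin_red: fixed red bin for pillars that are too long, 122 (x) x 58 (y) x 14 mm high, walls and floor 2.5 mm, open at the top. Origin under the middle of its floor
- bin_yellow: fixed yellow bin for pillars that are too short, same size as the red one. Origin under the middle of its floor
- carrier: fixed wash carrier: aluminium base 182 (x) x 92 (y) x 6 mm, two blue notched rails along x at y = +-34 mm (8 mm thick, up to z 28 mm) with three pairs of notches at x = +42, +4 and -34 mm. Origin under the middle of the base, z up. The hold-down bar is hinged at its +x end, the strike plate for the stud is at its -x end
- notch_2 (a point): at x +4 mm of the carrier: the middle of a seated pillar in this pair of V notches (45-degree faces, 22 mm wide at the top): it lies along the carrier's y, axis 26 mm above the carrier's origin. The other two pairs are alike, 38 mm to either side in x
- strike (a point): centre of the strike plate's top, x -74, z 20 mm of the carrier: steel plate 24 (x) x 44 (y) mm with a slot 10 x 28 mm, long along y, hollow below
- bar_hinge (a point): middle of the bar's hinge, x +84, z 41.5 mm of the carrier; the hinge axis is the carrier's y
- hold_bar (a joint): angle of the steel hold-down bar (174 mm long from the hinge, 26 mm wide, 8 mm thick), rad: 0 = down, level, from the hinge towards the carrier's -x (middle of its thickness at z 41.5 mm); it rises with the angle; 2.1 = open, leaning back on its stop. Damped free hinge, 160 g: let go short of upright (1.57) it sinks shut, beyond it falls open
- bar_grip (a point): middle of the bar's thickness and width, 142 mm from the hinge: a good place to pinch the bar across its 26 mm width from above; it then pivots between the fingers as it is folded
- stud_push (a joint): how far the stud is pushed in, m: 0 up, 0.0145 fully in; spring of 3 to 8 N, so hold it down until turned. With the bar down and the cross-bar out of line it stops at about 0.0015; in line with the slot (stud_turn 0 +-0.2) it goes in; in by 0.011 or more it can be turned, the cross-bar hooks under the plate and then stays at about 0.010
- stud_turn (a joint): turn of the stud, rad, clockwise seen from above positive, stays where it is left, light to turn (30 mN m at 1 rad/s): 0 = wing and cross-bar across the bar, in line with the slot; 1.57 = quarter turn, wing along the bar, the locked end (a stop)
- wing (a point): centre of the stud's black wing head (22 mm long, 10 thick, 15 tall), on the bar 158 mm from the hinge; y axis along the wing, z axis up out of the bar. With the bar down and the stud up it is 68.5 mm above the carrier's origin; a fingertip may reach 7 mm below it, down to 15 mm above the bar (1 mm when pushed in)
- drawer_unit: fixed blue drawer unit behind the pillars, 150 mm wide (y), 132 mm high. Origin under its middle, x away from the robot; its front is 70 mm before the origin, but the middle drawer stands open: front 99 mm, knob 109 mm before the origin, 45 to 85 mm high. Keep the gripper clear of it, leaning it back a little (0.2 rad) for pillars that lie close
- caliper: digital caliper lying at the left by the tall instrument, 61 x 190 x 16 mm, a bystander. Origin under its middle
- tape_roll: roll of tape, 68 mm across, 19 mm high, a bystander. Origin under its middle
- marker: blue and white marker pen, 130 mm long, a bystander. Origin under its middle

How it is judged:
By the outcome, as a careful person would: the job done as asked, in the order asked, and still so for the second after the job is handed in, with the robot touching nothing.
Of pillar_a, pillar_b, pillar_c, pillar_d, pillar_e, pillar_f only 4 to 6 are there at a start; the rules pass over those that are not, and their reading is None.
At some moment in a run one of pillar_a, pillar_b, pillar_c, pillar_d, pillar_e, pillar_f may be knocked a few centimetres aside while the robot is not near it.
Once in a run the grip may slacken for a moment while it holds something.
It also fails if it takes over 210 s, if anything falls off the work surface, if the arm or the gripper's body presses on something with over 40 N, if the wrist force passes 120 N, or if a joint passes its speed limit or range.

## Robot

A 6-joint arm with a two-finger parallel gripper is mounted at the origin on a cart in front of the work surface, level with it; the furniture and walls round the work are solid. World frame = base frame: x ahead of the robot, y to its left, z up, the work surface at z = 0. Lengths are in m, angles in rad, forces in N, time in s.
With the tool pointing down it reaches from about 0.35 to 0.775 m from the base axis. Payload 5.5 kg.
Tool frame: the origin (TCP) lies on the mounting face of the last link; the fingertips stand 173 mm ahead of it and the grasp point (between the pads) lies 155 mm ahead of it; z points along the fingers, y is the direction in which the jaws open and shut (so a half turn about z gives the same grasp; the last joint's range is limited). The gripper opens to 85 mm and grips with 20 to 120 N. Pads are 22 mm wide; open, the fingers measure 114 mm over their backs; the gripper's body (76 mm by 85 mm) begins 54 mm behind the grasp point. The pads swing forward as they close: fully open they stand 13 mm farther back than shut.
Start: joints at [-1.265, 0.313, 0.046, 1.304, 0, 1.431], TCP at [0.248, -0.519, 0.405] pointing down, gripper open.
Joint ranges: [-2.76, 2.76], [-0.86, 1.69], [-1.03, 1.26], [-2.2, 2.34], [-1.47, 1.5], [-3.14, 3.14]. Speed limits (rad/s): [2.57, 2.57, 3.14, 3.14, 3.14, 3.14].

## Interface

Orientations are given as a unit quaternion [w, x, y, z].
In Python, from workcell import get_state, eyes, env gives the robot as it stands. The module is installed in compiled form; this text tells all that it offers.
- The arm moves only by the tool carry_out, never from a script. Its argument "motion" is a list of rows, each an object of numbers: "jaw": the opening, from -1 (shut) to 1 (fully open); "tx", "ty", "tz": the shift along the tool's x, y, z in cm; "wx", "wy", "wz": the turn, a rotation vector about the tool's x, y, z in degrees. In form: [{"jaw": .., "tx": .., "ty": .., "tz": .., "wx": .., "wy": .., "wz": ..}, ...]. A call has 1 to 20 rows; each row shifts and turns the commanded pose from where the row before left it, along the tool's axes as they then stand; what a row does not reach is not made up. A row lasts 1/8 s, in which the tool goes at most 62.5 mm and 10.7 degrees, less where a joint would pass 70% of its speed; a pose out of reach is approached as far as the arm can. A call with a gripper value outside its range is refused whole. The fingers move at their own pace and stop on an object; "force" is the grip in N (left out, the last holds). Time passes only in rows, so rows that do not move let the fingers close. It gives the time, the measured TCP pose, the force and the opening at its end, in the units of the state.
- get_state(): the state, without advancing time (a new reading comes with each control period).
- eyes.read_camera(name): name is "scene" or "top" or "wrist"; returns the picture (420x560x3 uint8, blue, green, red); there is no depth.
- eyes.calibration(name): a dict with "K" (3x3 intrinsics, pixels), "camera_from_world" (4x4, takes a point from world to camera coordinates). Camera axes: x right, y up, looking along -z (the intrinsics and any distortion apply to the point x, -y, -z); pixel columns grow to the right and rows downward; lengths in m; the calibration is good to about 2 mm. A picture is of the moment at which its call begins: read the wrist's pose just before it. calibration takes no time and is no camera call; for the wrist camera it gives the pose at the moment of the call.
- env.hand_in(): hands the job in, once; it reports no verdict.
The state is a dict: "clock": time; "joint_pos": joint angles; "qvel": joint speeds; "tau": joint torques, N m; "tcp_pos": TCP position; "orientation": TCP orientation; "wrist_force": force on the tool from outside, world axes, zero at the start; "ft_torque": the same for the moment, N m; "finger_gap": finger opening in m.
Only numpy, scipy, OpenCV 4.12 (cv2) and the standard library are available. Lean on these libraries where they do the work, as an engineer would, in place of code of your own. Each camera call takes 0.05 s, during which the arm holds its last target.

## Working session

There is one attempt and no reset: what is moved stays moved. The work goes in short steps, Python scripts to look and compute and a tool call to move; the robot and the scene stay as the last step left them, time stands still between calls to the robot, and variables do not carry over. Pictures are saved under pics/ and viewed, and the job is handed in when it is done.

Besides the shell and the picture viewer there is one more tool, called after ">>>" by a JSON object that holds its "op" and its "data". carry_out: Moves the arm, as the interface text tells. Its arguments: {"type":"object","properties":{"motion":{"type":"array"},"force":{"type":"number"}},"required":["motion"]}

```bash
mkdir -p pics; ls; cat > h.py <<'E'
import numpy as np, cv2
from workcell import get_state, eyes, env
def snap(name,fn):
    im=np.array(eyes.read_camera(name)); cv2.imwrite('pics/'+fn,im); return im
def proj(name,P,cal=None):
    c=cal or eyes.calibration(name); K=np.array(c['K']);T=np.array(c['camera_from_world'])
    P=np.atleast_2d(P); q=(T[:3,:3]@P.T).T+T[:3,3]
    q=q*np.array([1,-1,-1]); uv=(K@q.T).T; return uv[:,:2]/uv[:,2:]
def unproj(name,uv,z,cal=None):
    c=cal or eyes.calibration(name); K=np.array(c['K']);T=np.array(c['camera_from_world'])
    uv=np.atleast_2d(uv).astype(float)
    d=(np.linalg.inv(K)@np.c_[uv,np.ones(len(uv))].T).T*np.array([1,-1,-1])
    R=T[:3,:3]; o=-R.T@T[:3,3]; d=(R.T@d.T).T
    return o+d*((z-o[2])/d[:,2])[:,None]
E
python3 - <<'E'
from h import *
print(get_state())
for n in ['scene','top','wrist']:
    c=eyes.calibration(n); print(n,c); snap(n,n+'0.png')
E
```

```text
pics
{'clock': 0.0, 'joint_pos': array([-1.26459663e+00,  3.13999294e-01,  4.49873724e-02,  1.30359208e+00,
        3.03984880e-05,  1.43120232e+00]), 'qvel': array([ 0.00022713,  0.00022102, -0.00025973,  0.00051888, -0.00070792,
        0.00010698]), 'tau': array([ 2.18569367e-04, -4.80624139e+01,  2.98536587e+01,  1.92328321e-02,
       -2.86136162e-05, -7.72380730e-06]), 'tcp_pos': array([ 0.24786447, -0.51862014,  0.40381264]), 'orientation': array([-9.01968351e-04,  9.75260781e-01,  2.21055631e-01, -6.00586835e-05]), 'wrist_force': array([-0.038284  , -0.19508084, -0.01485173]), 'ft_torque': array([-0.000656  , -0.02492882, -0.00098632]), 'finger_gap': 0.08499106614373386}
scene {'K': array([[515.50813676,   0.        , 275.77131119],
       [  0.        , 515.50813676, 214.07662019],
       [  0.        ,   0.        ,   1.        ]]), 'camera_from_world': array([[-0.52908723, -0.8485661 , -0.00150738,  0.26540938],
       [ 0.45841732, -0.28732054,  0.84101157, -0.27532367],
       [-0.71408701,  0.44427748,  0.54101503, -0.85251116],
       [ 0.        ,  0.        ,  0.    
[... 187 characters left out ...]
'camera_from_world': array([[ 0.0059305 , -0.99993052,  0.01018759,  0.00184449],
       [ 0.99265715,  0.00711762,  0.12075229, -0.51465535],
       [-0.12081641,  0.00939666,  0.99263039, -1.07487806],
       [ 0.        ,  0.        ,  0.        ,  1.        ]])}
wrist {'K': array([[346.49802063,   0.        , 279.78234078],
       [  0.        , 346.49802063, 208.57249873],
       [  0.        ,   0.        ,   1.        ]]), 'camera_from_world': array([[ 0.43215365, -0.90179808, -0.00185845, -0.57372418],
       [ 0.86103128,  0.41322854, -0.29642422,  0.03920619],
       [ 0.26808275,  0.12650063,  0.95505457, -0.37966232],
       [ 0.        ,  0.        ,  0.        ,  1.        ]])}
```

View pics/scene0.png

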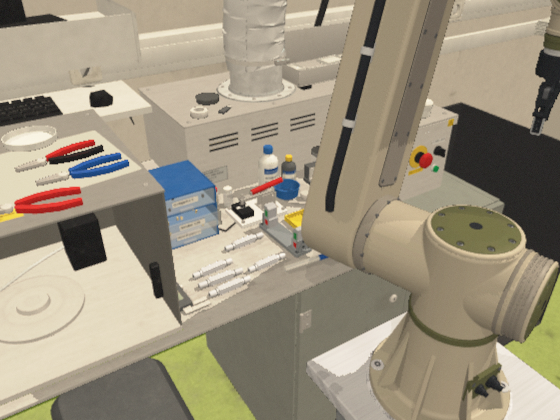

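View pics/top0.png

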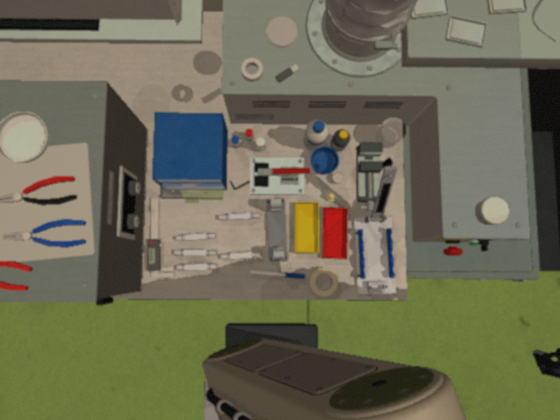

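View pics/wrist0.png

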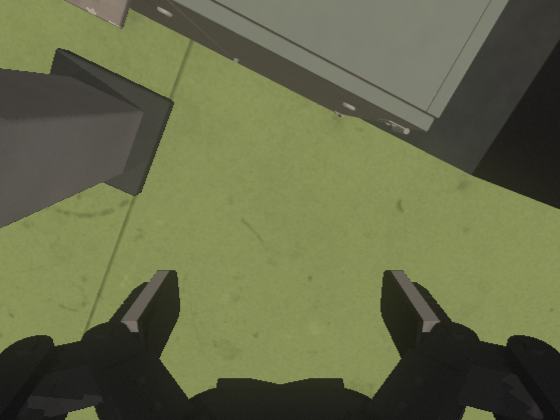

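```bash
python3 - <<'E'
import cv2
im=cv2.imread('pics/top0.png')
cv2.imwrite('pics/t0a.png',cv2.resize(im[195:300,140:275],None,fx=5.8,fy=5.8,interpolation=cv2.INTER_CUBIC))
cv2.imwrite('pics/t0b.png',cv2.resize(im[125:300,230:410],None,fx=4.4,fy=3.4*1.29/1.29,interpolation=cv2.INTER_CUBIC)[:600])
E
```

```text
(no output)
```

View pics/t0a.png

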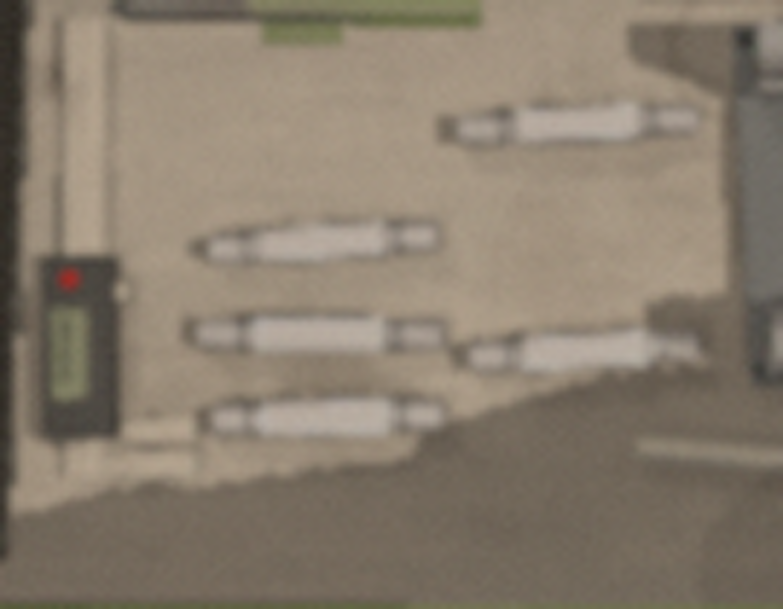

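View pics/t0b.png

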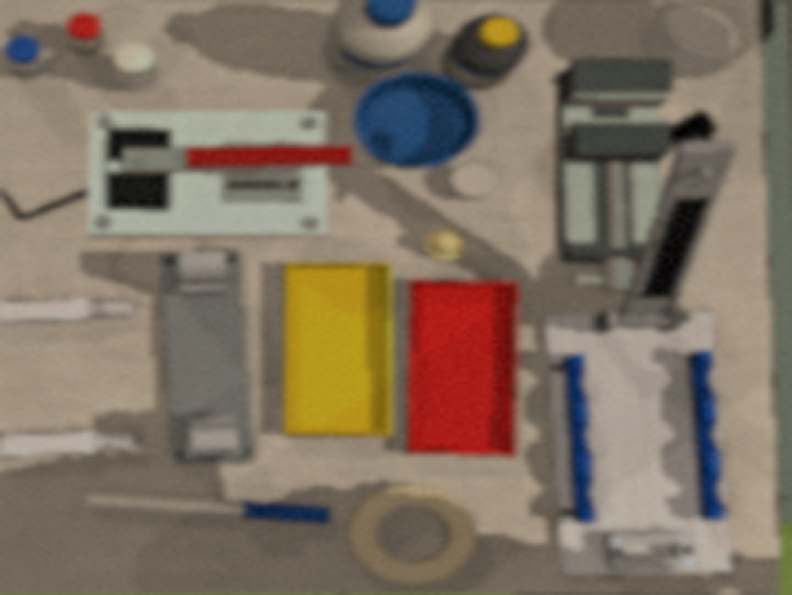

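```bash
python3 - <<'E'
from h import *
def A(p): return np.array(p)/5.8+[140,195]
def B(p): return np.array(p)/[4.4,3.4]+[230,125]
for p in [(578,122),(318,241),(318,332),(322,417),(586,350)]: print('pillar',unproj('top',A(p),.014).round(4))
for p in [(440,130),(700,120),(195,248),(440,236)]: print('ends',unproj('top',A(p),.007).round(4))
for p,z in [((203,265),.064),((213,437),.064)]: print('gauge jaws',unproj('top',B(p),z).round(4))
for p,z in [((337,350),.0145),((462,368),.0145)]: print('bins',unproj('top',B(p),z).round(4))
for p,z in [((545,322),.006),((712,318),.006),((563,572),.006),((730,570),.006),((574,355),.028),((587,520),.028),((702,352),.028),((711,517),.028),((650,548),.02),((705,145),.16)]: print('carrier',unproj('top',B(p),z).round(4))
c=eyes.calibration('wrist');T=np.array(c['camera_from_world']); s=get_state()
from scipy.spatial.transform import Rotation as R
q=s['orientation']; Rt=R.from_quat([q[1],q[2],q[3],q[0]]).as_matrix()
cw=-T[:3,:3].T@T[:3,3]; print(Rt.T@(cw-s['tcp_pos'])); print(Rt.T@T[:3,:3].T, Rt)
E
```

```text
pillar [[0.5073 0.0833 0.014 ]]
pillar [[0.4579 0.1881 0.014 ]]
pillar [[0.4211 0.1871 0.014 ]]
pillar [[0.3869 0.1847 0.014 ]]
pillar [[0.4145 0.0787 0.014 ]]
ends [[0.5044 0.1403 0.007 ]]
ends [[0.5093 0.0336 0.007 ]]
ends [[0.4552 0.2392 0.007 ]]
ends [[0.4608 0.1394 0.007 ]]
gauge jaws [[ 0.5322 -0.0022  0.064 ]]
gauge jaws [[ 0.4176 -0.0078  0.064 ]]
bins [[ 0.48   -0.0753  0.0145]]
bins [[ 0.4679 -0.1425  0.0145]]
carrier [[ 0.5013 -0.1892  0.006 ]]
carrier [[ 0.5048 -0.2802  0.006 ]]
carrier [[ 0.3279 -0.1962  0.006 ]]
carrier [[ 0.3297 -0.2855  0.006 ]]
carrier [[ 0.4762 -0.2002  0.028 ]]
carrier [[ 0.3639 -0.2052  0.028 ]]
carrier [[ 0.4788 -0.2685  0.028 ]]
carrier [[ 0.3662 -0.2705  0.028 ]]
carrier [[ 0.345  -0.2398  0.02  ]]
carrier [[ 0.5949 -0.2389  0.16  ]]
[ 0.07570565 -0.0004364   0.03076134]
[[ 1.09176446e-03  9.54987458e-01  2.96644169e-01]
 [ 9.99999378e-01 -1.11057736e-03 -1.05096720e-04]
 [ 2.29080249e-04  2.96644099e-01 -9.54988076e-01]] [[ 9.02270988e-01  4.31169208e-01 -4.22735350e-04]
 [ 4.31169372e-01 -9.02270021e-01  1.33471753e-03]
 [ 1.94067666e-04 -1.38654744e-03 -9.99999020e-01]]
```

```bash
cat >> h.py <<'E'
from scipy.spatial.transform import Rotation as Ro
def pose():
    s=get_state(); q=s['orientation']; return np.array(s['tcp_pos']), Ro.from_quat([q[1],q[2],q[3],q[0]]), s
def down(yaw_deg, lean=0, ax='y'):
    # tool pointing down, tool x at yaw; lean = rotation about world axis, deg
    y=np.radians(yaw_deg); x=np.array([np.cos(y),np.sin(y),0]); z=np.array([0,0,-1.]); yy=np.cross(z,x)
    R=Ro.from_matrix(np.c_[x,yy,z])
    if lean: R=Ro.from_rotvec(np.radians(lean)*np.eye(3)['xyz'.index(ax)])*R
    return R
def plan(target, R1, N=None, grasp=True, p0=None, R0=None, seq=False):
    """identical rows taking the tool from (p0,R0) to target; prints row, N"""
    from scipy.optimize import fsolve
    if p0 is None: p0,R0,_=pose()
    t1=np.array(target,float)
    if grasp: t1=t1-0.155*R1.as_matrix()[:,2]
    rv=(R0.inv()*R1).as_rotvec()
    if N is None: N=max(int(np.ceil(np.linalg.norm(t1-p0)/.055)),int(np.ceil(np.degrees(np.linalg.norm(rv))/9.5)),1)
    w=rv/N; M=sum((R0*Ro.from_rotvec(w*k)).as_matrix() for k in range(N))
    t=np.linalg.solve(M,t1-p0)
    print(f'N={N} t(cm)={np.round(t*100,3)} w(deg)={np.round(np.degrees(w),3)}')
    return p0,R0
def where():
    p,R,s=pose(); print('t',round(s['clock'],2),'grasp',(p+.155*R.as_matrix()[:,2]).round(4),'tool x yaw',np.degrees(np.arctan2(R.as_matrix()[1,0],R.as_matrix()[0,0])).round(2),'z',R.as_matrix()[:,2].round(4),'gap',round(s['finger_gap'],4),'F',np.round(s['wrist_force'],2))
E
python3 - <<'E'
from h import *
p,R,s=pose()
where()
plan([.45,.10,.405],R,12,grasp=False)
plan([.45,.10,.405],down(90),7,grasp=False,p0=np.array([.45,.1,.405]),R0=R)
for uv,z in [((157,114),.132),((224,117),.132),((225,183),.132),((155,185),.132),((163,192),.085),((222,194),.085),((186,200),.065)]: print(unproj('top',uv,z).round(3))
E
```

```text
t 0.15 grasp [ 0.2478 -0.5185  0.249 ] tool x yaw 25.54 z [-4.0e-04  1.3e-03 -1.0e+00] gap 0.0857 F [ 0.54  0.15 -0.44]
N=12 t(cm)=[ 3.743e+00 -3.925e+00 -2.000e-03] w(deg)=[0. 0. 0.]
N=7 t(cm)=[ 0.  0. -0.] w(deg)=[-9.000e-03 -8.000e-03 -9.208e+00]
[[0.716 0.259 0.132]]
[[0.71  0.113 0.132]]
[[0.565 0.108 0.132]]
[[0.559 0.257 0.132]]
[[0.552 0.251 0.085]]
[[0.548 0.119 0.085]]
[[0.537 0.202 0.065]]
```

>>> {"op": "carry_out", "data": {"motion": [{"tx": 3.74, "ty": -3.93}, {"tx": 3.74, "ty": -3.93}, {"tx": 3.74, "ty": -3.93}, {"tx": 3.74, "ty": -3.93}, {"tx": 3.74, "ty": -3.93}, {"tx": 3.74, "ty": -3.93}, {"tx": 3.74, "ty": -3.93}, {"tx": 3.74, "ty": -3.93}, {"tx": 3.74, "ty": -3.93}, {"tx": 3.74, "ty": -3.93}, {"tx": 3.74, "ty": -3.93}, {"tx": 3.74, "ty": -3.93}, {"wz": -9.2}, {"wz": -9.2}, {"wz": -9.2}, {"wz": -9.2}, {"wz": -9.2}, {"wz": -9.2}, {"wz": -9.2}, {"wz": 0}]}}

```text
invalid input at $.motion[0]: expected keys jaw, tx, ty, tz, wx, wy, wz
```

```bash
python3 - <<'E'
from h import *
where()
im=snap('wrist','w1.png'); import pickle
print(eyes.calibration('wrist')['camera_from_world'].tolist())
E
```

```text
t 0.15 grasp [ 0.2478 -0.5185  0.249 ] tool x yaw 25.54 z [-4.0e-04  1.3e-03 -1.0e+00] gap 0.0857 F [ 0.54  0.15 -0.44]
[[0.4321540300527248, -0.9017988211931883, -0.0013343177148765187, -0.5740057187290224], [0.8610786750923599, 0.413079091669003, -0.29649482175427233, 0.03922830011184644], [0.26792985949754644, 0.12698247958079495, 0.955033528348161, -0.3795998651022868], [0.0, 0.0, 0.0, 1.0]]
```

View pics/w1.png

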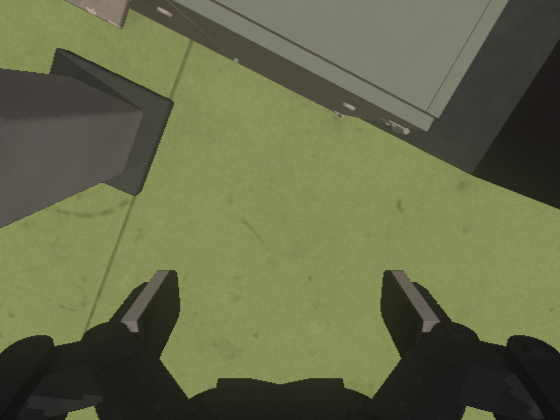

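>>> {"op": "carry_out", "data": {"motion": [{"jaw": 1, "tx": 3.74, "ty": -3.93, "tz": 0, "wx": 0, "wy": 0, "wz": 0}, {"jaw": 1, "tx": 3.74, "ty": -3.93, "tz": 0, "wx": 0, "wy": 0, "wz": 0}, {"jaw": 1, "tx": 3.74, "ty": -3.93, "tz": 0, "wx": 0, "wy": 0, "wz": 0}, {"jaw": 1, "tx": 3.74, "ty": -3.93, "tz": 0, "wx": 0, "wy": 0, "wz": 0}, {"jaw": 1, "tx": 3.74, "ty": -3.93, "tz": 0, "wx": 0, "wy": 0, "wz": 0}, {"jaw": 1, "tx": 3.74, "ty": -3.93, "tz": 0, "wx": 0, "wy": 0, "wz": 0}, {"jaw": 1, "tx": 3.74, "ty": -3.93, "tz": 0, "wx": 0, "wy": 0, "wz": 0}, {"jaw": 1, "tx": 3.74, "ty": -3.93, "tz": 0, "wx": 0, "wy": 0, "wz": 0}, {"jaw": 1, "tx": 3.74, "ty": -3.93, "tz": 0, "wx": 0, "wy": 0, "wz": 0}, {"jaw": 1, "tx": 3.74, "ty": -3.93, "tz": 0, "wx": 0, "wy": 0, "wz": 0}, {"jaw": 1, "tx": 3.74, "ty": -3.93, "tz": 0, "wx": 0, "wy": 0, "wz": 0}, {"jaw": 1, "tx": 3.74, "ty": -3.93, "tz": 0, "wx": 0, "wy": 0, "wz": 0}, {"jaw": 1, "tx": 0, "ty": 0, "tz": 0, "wx": 0, "wy": 0, "wz": -9.2}, {"jaw": 1, "tx": 0, "ty": 0, "tz": 0, "wx": 0, "wy": 0, "wz": -9.2}, {"jaw": 1, "tx": 0, "ty": 0, "tz": 0, "wx": 0, "wy": 0, "wz": -9.2}, {"jaw": 1, "tx": 0, "ty": 0, "tz": 0, "wx": 0, "wy": 0, "wz": -9.2}, {"jaw": 1, "tx": 0, "ty": 0, "tz": 0, "wx": 0, "wy": 0, "wz": -9.2}, {"jaw": 1, "tx": 0, "ty": 0, "tz": 0, "wx": 0, "wy": 0, "wz": -9.2}, {"jaw": 1, "tx": 0, "ty": 0, "tz": 0, "wx": 0, "wy": 0, "wz": -9.2}, {"jaw": 1, "tx": 0, "ty": 0, "tz": 0, "wx": 0, "wy": 0, "wz": 0}]}}

```text
clock: 2.7
tcp_pos: [0.4494, 0.1002, 0.4045]
orientation: [-0.0, 0.708, 0.706, -0.0]
wrist_force: [0.4, 0.8, 0.8]
finger_gap: 0.0855
```

```bash
cat >> h.py <<'E'
import json
def wsnap(fn):
    c=eyes.calibration('wrist'); im=snap('wrist',fn)
    json.dump({k:np.array(c[k]).tolist() for k in ('K','camera_from_world')},open('pics/'+fn+'.json','w')); return im
def wun(fn,uv,z): return unproj('wrist',uv,z,json.load(open('pics/'+fn+'.json')))
def wpr(fn,P): return proj('wrist',P,json.load(open('pics/'+fn+'.json')))
def crop(fn,out,c0,c1,r0,r1):
    im=cv2.imread('pics/'+fn)[r0:r1,c0:c1]; f=min(800/(c1-c0),600/(r1-r0)); im=cv2.resize(im,None,fx=f,fy=f,interpolation=cv2.INTER_CUBIC)
    h=im.shape; step=20 if (c1-c0)>120 else 10
    for c in range((c0//step+1)*step,c1,step): cv2.putText(im,str(c),(int((c-c0)*f),10),0,.32,(0,0,255)); cv2.line(im,(int((c-c0+.5)*f),12),(int((c-c0+.5)*f),18),(0,0,255))
    for r in range((r0//step+1)*step,r1,step): cv2.putText(im,str(r),(0,int((r-r0)*f)),0,.32,(0,0,255)); cv2.line(im,(20,int((r-r0+.5)*f)),(26,int((r-r0+.5)*f)),(0,0,255))
    cv2.imwrite('pics/'+out,im)
E
python3 - <<'E'
from h import *
where()
wsnap('w2.png')
E
```

```text
t 2.7 grasp [0.4494 0.1002 0.2495] tool x yaw 89.85 z [-3.e-04 -1.e-04 -1.e+00] gap 0.0855 F [0.39 0.82 0.77]
```

View pics/w2.png

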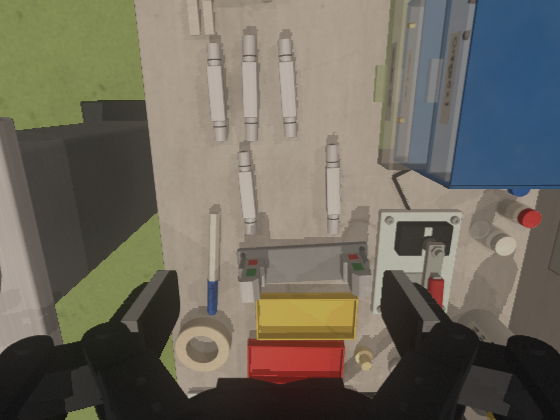

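```bash
python3 - <<'E'
from h import *
crop('w2.png','w2a.png',195,355,25,145)
crop('w2.png','w2b.png',220,380,140,260)
crop('w2.png','w2c.png',225,385,225,345)
E
```

```text
(no output)
```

View pics/w2a.png

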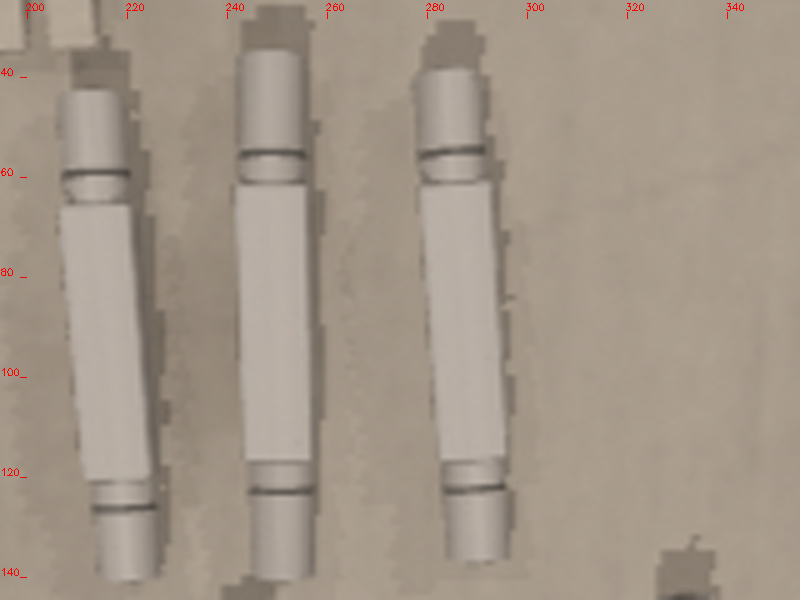

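View pics/w2b.png

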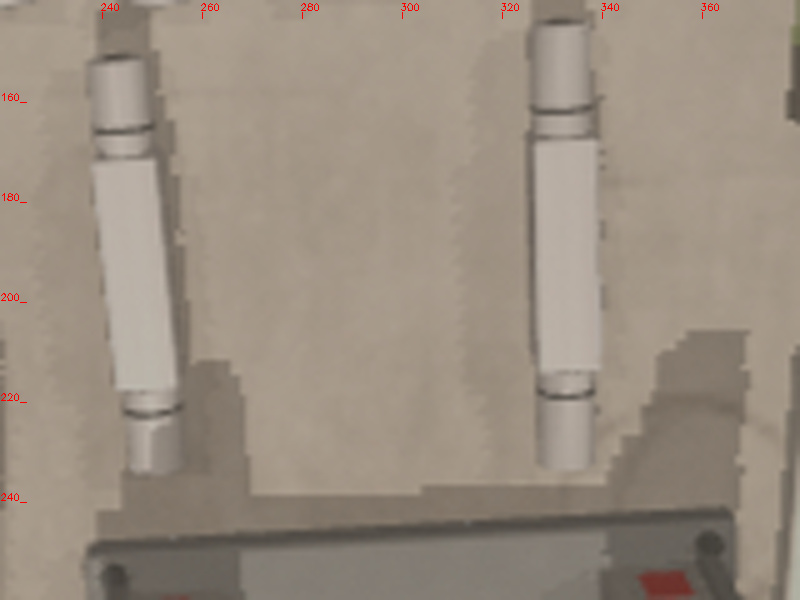

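View pics/w2c.png

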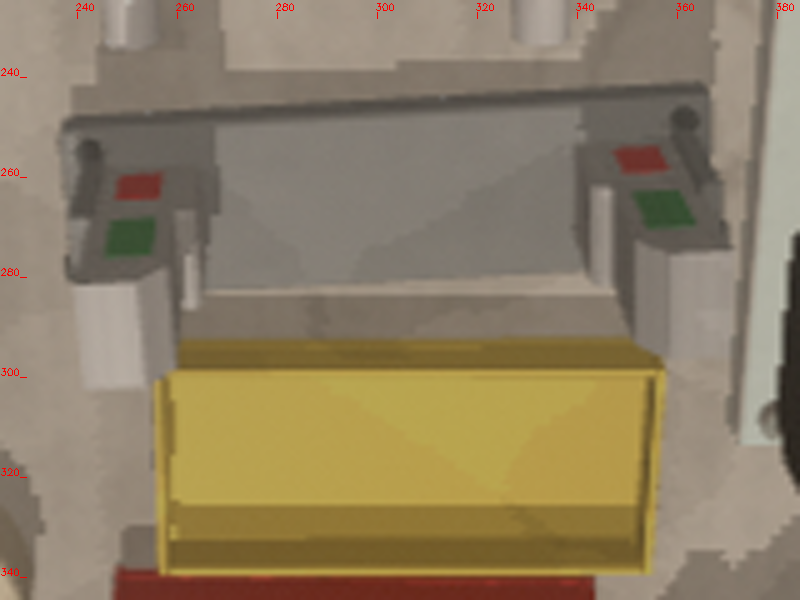

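```bash
python3 - <<'E'
from h import *
f='w2.png'
sq={'A':[(207,66),(221.3,66),(211.6,121.2),(225.3,121.2)],'B':[(242,61.8),(256,61.8),(244,117.2),(257.4,117.2)],'C':[(279,61.4),(293.2,61.4),(283.2,117),(296,117)],'D':[(238.4,171.6),(251.4,171.6),(243.4,218.2),(255.6,218.2)],'E':[(327,167.8),(339.6,167.8),(328,214.4),(340,214.4)]}
en={'A':[(213.2,43),(220.6,141)],'B':[(249.2,35),(251.6,141)],'C':[(285,38.8),(290.6,137.6)],'D':[(243.6,151.4),(250.6,235)],'E':[(332,144),(333,234.2)]}
for k in sq:
    P=wun(f,sq[k],.014)[:,:2]; E=wun(f,en[k],.007)[:,:2]
    m=P.mean(0); ax=(P[0]+P[1]-P[2]-P[3])/2
    print(k,'centre',m.round(4),'yaw',np.degrees(np.arctan2(ax[1],ax[0])).round(1),'midlen',np.linalg.norm(ax).round(4),'w',np.linalg.norm(P[1]-P[0]).round(4),'ends mid',E.mean(0).round(4),'L',np.linalg.norm(E[0]-E[1]).round(4),'yaw2',np.degrees(np.arctan2(*(E[0]-E[1])[::-1])).round(1))
G=wun(f,[(237.4,249),(366.6,242.2)],.01); print('gauge base edge',G.round(4))
T=wun(f,[(240,281.6),(241.4,302.6),(371.6,275),(372.6,296)],.064); print('jaw outer',T.round(4))
Y=wun(f,[(255,298.5),(357,298.5)],.014); print(Y.round(4))
Y=wun(f,[(257,339.5),(354.6,339.5)],.014); print(Y.round(4))
E
```

```text
A centre [0.3867 0.1828] yaw 91.5 midlen 0.0517 w 0.0138 ends mid [0.3862 0.1832] L 0.0934 yaw2 91.4
B centre [0.4199 0.1866] yaw 90.3 midlen 0.0515 w 0.0135 ends mid [0.4199 0.1866] L 0.1004 yaw2 89.8
C centre [0.4572 0.1868] yaw 94.1 midlen 0.0518 w 0.0136 ends mid [0.4574 0.1867] L 0.0938 yaw2 93.7
D centre [0.4141 0.0795] yaw 93.8 midlen 0.0519 w 0.0137 ends mid [0.4134 0.0783] L 0.0947 yaw2 92.9
E centre [0.5068 0.0836] yaw 93.4 midlen 0.0515 w 0.0132 ends mid [0.5066 0.0825] L 0.1014 yaw2 93.1
gauge base edge [[0.4006 0.0151 0.01  ]
 [0.5474 0.0233 0.01  ]]
jaw outer [[ 0.4091  0.0036  0.064 ]
 [ 0.4097 -0.0205  0.064 ]
 [ 0.5404  0.0108  0.064 ]
 [ 0.5432 -0.013   0.064 ]]
[[ 0.4196 -0.0467  0.014 ]
 [ 0.5402 -0.0469  0.014 ]]
[[ 0.4207 -0.1042  0.014 ]
 [ 0.5409 -0.1044  0.014 ]]
```

```bash
python3 - <<'E'
from h import *
plan([.4138,.0792,.08],down(93.4),6)
E
```

```text
N=6 t(cm)=[-0.336 -0.601  2.826] w(deg)=[-0.002  0.001 -0.605]
```

>>> {"op": "carry_out", "data": {"motion": [{"jaw": -0.4, "tx": -0.34, "ty": -0.6, "tz": 2.83, "wx": 0, "wy": 0, "wz": -0.6}, {"jaw": -0.4, "tx": -0.34, "ty": -0.6, "tz": 2.83, "wx": 0, "wy": 0, "wz": -0.6}, {"jaw": -0.4, "tx": -0.34, "ty": -0.6, "tz": 2.83, "wx": 0, "wy": 0, "wz": -0.6}, {"jaw": -0.4, "tx": -0.34, "ty": -0.6, "tz": 2.83, "wx": 0, "wy": 0, "wz": -0.6}, {"jaw": -0.4, "tx": -0.34, "ty": -0.6, "tz": 2.83, "wx": 0, "wy": 0, "wz": -0.6}, {"jaw": -0.4, "tx": -0.34, "ty": -0.6, "tz": 2.83, "wx": 0, "wy": 0, "wz": -0.6}, {"jaw": -0.4, "tx": 0, "ty": 0, "tz": 0, "wx": 0, "wy": 0, "wz": 0}], "force": 40}}

```text
clock: 3.62
tcp_pos: [0.4125, 0.0787, 0.2333]
orientation: [-0.002, 0.686, 0.728, -0.002]
wrist_force: [-0.6, -0.3, 0.7]
finger_gap: 0.0258
```

```bash
python3 - <<'E'
from h import *
where()
wsnap('w3.png')
print(wpr('w3.png',[[.4138,.0792,.014],[.4138,.0792,.08]]))
E
```

```text
t 3.62 grasp [0.4117 0.0787 0.0783] tool x yaw 93.39 z [-4.8e-03 -1.0e-04 -1.0e+00] gap 0.0258 F [-0.6  -0.34  0.71]
[[284.1685634  236.87007314]
 [285.33437185 298.22073507]]
```

View pics/w3.png

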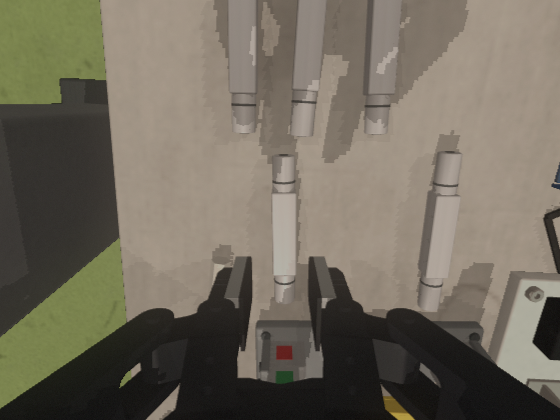

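```bash
python3 - <<'E'
from h import *
where()
plan([.4138,.0790,.022],down(93.4),4)
E
```

```text
t 3.67 grasp [0.4133 0.0788 0.0796] tool x yaw 93.42 z [-0.002 -0.    -1.   ] gap 0.0258 F [0.77 0.16 0.28]
N=4 t(cm)=[0.004 0.007 1.44 ] w(deg)=[-0.029 -0.001  0.005]
```

>>> {"op": "carry_out", "data": {"motion": [{"jaw": -0.4, "tx": 0, "ty": 0, "tz": 1.44, "wx": 0, "wy": 0, "wz": 0}, {"jaw": -0.4, "tx": 0, "ty": 0, "tz": 1.44, "wx": 0, "wy": 0, "wz": 0}, {"jaw": -0.4, "tx": 0, "ty": 0, "tz": 1.44, "wx": 0, "wy": 0, "wz": 0}, {"jaw": -0.4, "tx": 0, "ty": 0, "tz": 1.44, "wx": 0, "wy": 0, "wz": 0}, {"jaw": -0.4, "tx": 0, "ty": 0, "tz": 0, "wx": 0, "wy": 0, "wz": 0}, {"jaw": -1, "tx": 0, "ty": 0, "tz": 0, "wx": 0, "wy": 0, "wz": 0}, {"jaw": -1, "tx": 0, "ty": 0, "tz": 0, "wx": 0, "wy": 0, "wz": 0}, {"jaw": -1, "tx": 0, "ty": 0, "tz": 0, "wx": 0, "wy": 0, "wz": 0}], "force": 50}}

```text
clock: 4.68
tcp_pos: [0.4149, 0.079, 0.1785]
orientation: [0.001, 0.685, 0.729, 0.001]
wrist_force: [-0.3, -0.0, 5.5]
finger_gap: 0.0121
```

```bash
python3 - <<'E'
from h import *
where()
E
```

```text
t 4.67 grasp [0.4153 0.079  0.0235] tool x yaw 93.53 z [ 2.6e-03  1.0e-04 -1.0e+00] gap 0.0121 F [-0.34 -0.03  5.49]
```

```bash
python3 - <<'E'
from h import *
p,R,s=pose()
plan([.4754,-.0037,.1065],down(183.2),10,p0=np.array([.4147,.079,.1785+.08]),R0=R)
E
```

```text
N=10 t(cm)=[-1.127 -0.151 -0.03 ] w(deg)=[ 0.011  0.012 -8.967]
```

>>> {"op": "carry_out", "data": {"motion": [{"jaw": -1, "tx": 0, "ty": 0, "tz": -2, "wx": 0, "wy": 0, "wz": 0}, {"jaw": -1, "tx": 0, "ty": 0, "tz": -3, "wx": 0, "wy": 0, "wz": 0}, {"jaw": -1, "tx": 0, "ty": 0, "tz": -3, "wx": 0, "wy": 0, "wz": 0}, {"jaw": -1, "tx": -1.13, "ty": -0.15, "tz": 0, "wx": 0, "wy": 0, "wz": -8.97}, {"jaw": -1, "tx": -1.13, "ty": -0.15, "tz": 0, "wx": 0, "wy": 0, "wz": -8.97}, {"jaw": -1, "tx": -1.13, "ty": -0.15, "tz": 0, "wx": 0, "wy": 0, "wz": -8.97}, {"jaw": -1, "tx": -1.13, "ty": -0.15, "tz": 0, "wx": 0, "wy": 0, "wz": -8.97}, {"jaw": -1, "tx": -1.13, "ty": -0.15, "tz": 0, "wx": 0, "wy": 0, "wz": -8.97}, {"jaw": -1, "tx": -1.13, "ty": -0.15, "tz": 0, "wx": 0, "wy": 0, "wz": -8.97}, {"jaw": -1, "tx": -1.13, "ty": -0.15, "tz": 0, "wx": 0, "wy": 0, "wz": -8.97}, {"jaw": -1, "tx": -1.13, "ty": -0.15, "tz": 0, "wx": 0, "wy": 0, "wz": -8.97}, {"jaw": -1, "tx": -1.13, "ty": -0.15, "tz": 0, "wx": 0, "wy": 0, "wz": -8.97}, {"jaw": -1, "tx": -1.13, "ty": -0.15, "tz": 0, "wx": 0, "wy": 0, "wz": -8.97}, {"jaw": -1, "tx": 0, "ty": 0, "tz": 0, "wx": 0, "wy": 0, "wz": 0}, {"jaw": -1, "tx": 0, "ty": 0, "tz": 0, "wx": 0, "wy": 0, "wz": 0}]}}

```text
clock: 6.55
tcp_pos: [0.4745, -0.0038, 0.2573]
orientation: [-0.0, -0.027, 1.0, 0.0]
wrist_force: [-1.0, -0.5, -1.8]
finger_gap: 0.0122
```

```bash
python3 - <<'E'
from h import *
where()
wsnap('w4.png'); snap('scene','s4.png'); snap('top','t4.png')
E
```

```text
t 6.55 grasp [ 0.4745 -0.0038  0.1023] tool x yaw -176.91 z [-5.e-04  0.e+00 -1.e+00] gap 0.0122 F [-0.96 -0.46 -1.78]
```

View pics/w4.png

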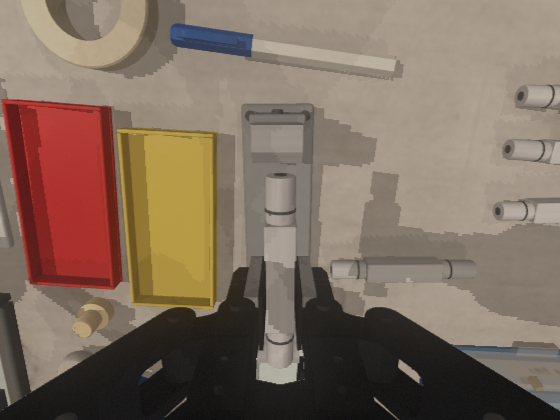

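View pics/s4.png

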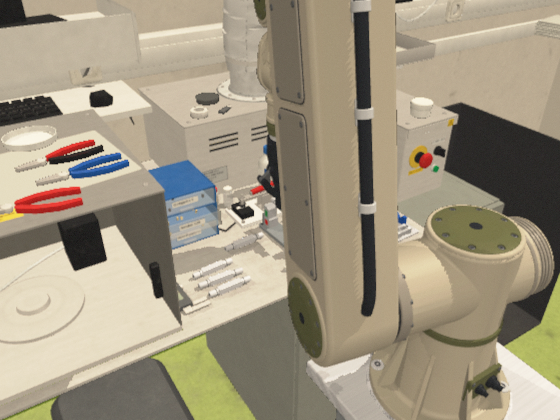

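View pics/t4.png

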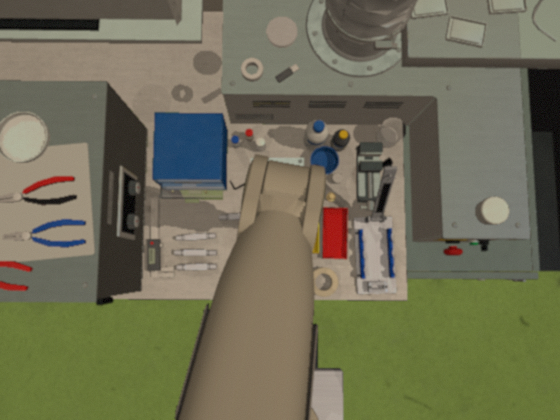

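```bash
python3 - <<'E'
from h import *
crop('w4.png','w4a.png',230,330,95,170)
crop('w4.png','w4b.png',230,330,165,240)
crop('w4.png','w4c.png',230,330,310,385)
E
```

```text
(no output)
```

View pics/w4a.png

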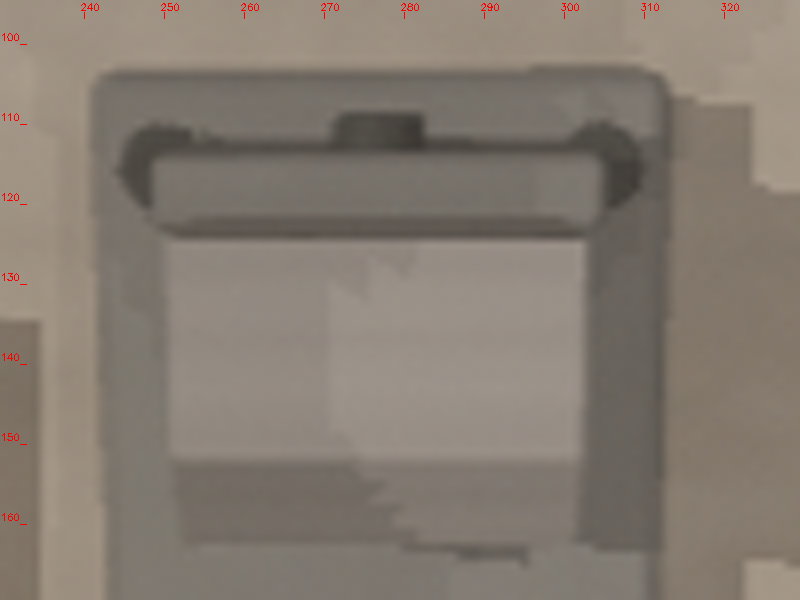

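View pics/w4b.png

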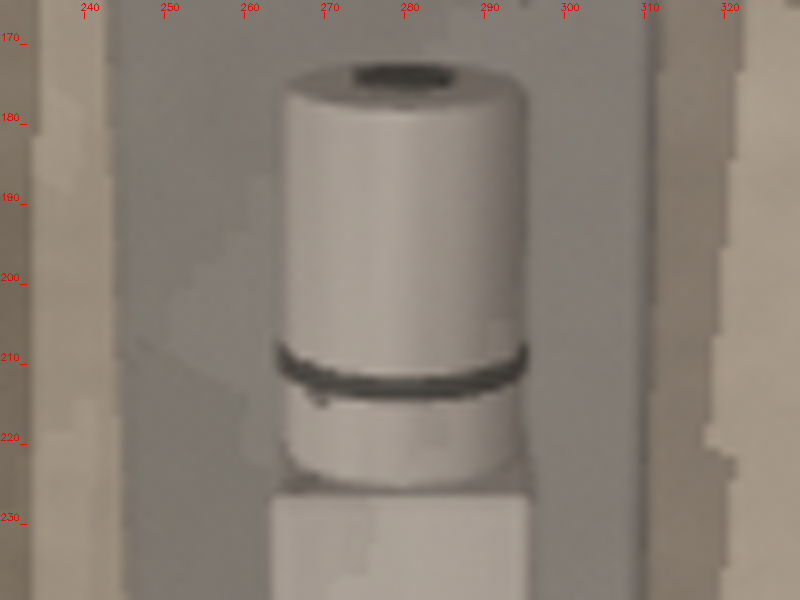

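View pics/w4c.png

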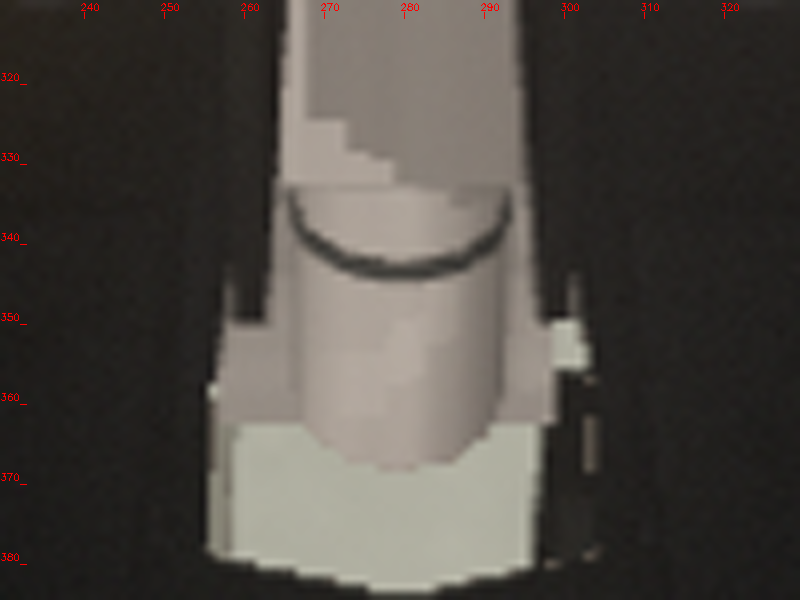

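```bash
python3 - <<'E'
from h import *
c=np.array([.4752,-.0037]); a=np.radians(3.2); ex=np.array([np.cos(a),np.sin(a)]); ey=np.array([-ex[1],ex[0]])
for s,y,z in [(-.075,.022,.01),(-.075,-.022,.01),(-.066,.012,.064),(-.066,-.012,.064),(-.0535,.012,.064),(-.0535,-.012,.064),(-.0475,0,.058),(-.0475,0,.0335),(-.043,0,.0335),(-.043,0,.01),(0,.022,.01),(0,-.022,.01)]:
    P=np.r_[c+s*ex+y*ey,z]; print(s,y,z,wpr('w4.png',P).round(1))
for z in (.0865,):
  for x,y in [(.4754-.04625,-.0037),(.4754+.04625,-.0037)]: print(wpr('w4.png',[x,y,z]).round(1))
print(np.array(json.load(open('pics/w4.png.json'))['camera_from_world']))
E
```

```text
-0.075 0.022 0.01 [[315.7 104.1]]
-0.075 -0.022 0.01 [[242.1 104.1]]
-0.066 0.012 0.064 [[304.9 125.6]]
-0.066 -0.012 0.064 [[252.4 125.6]]
-0.0535 0.012 0.064 [[304.4 153. ]]
-0.0535 -0.012 0.064 [[253.1 153. ]]
-0.0475 0 0.058 [[278.8 163.6]]
-0.0475 0 0.0335 [[278.9 156. ]]
-0.043 0 0.0335 [[278.9 164. ]]
-0.043 0 0.01 [[279.  157.5]]
0 0.022 0.01 [[312.3 222.3]]
0 -0.022 0.01 [[245.9 222.4]]
[[284.8 179.1]]
[[273.7 363.4]]
[[-5.50793547e-02  9.98481950e-01  2.43764079e-04  2.93944149e-02]
 [-9.53773341e-01 -5.25408504e-02 -2.95898417e-01  4.46873558e-01]
 [-2.95436421e-01 -1.65303896e-02  9.55219382e-01 -9.87988342e-02]
 [ 0.00000000e+00  0.00000000e+00  0.00000000e+00  1.00000000e+00]]
```

```bash
python3 - <<'E'
from h import *
for z in (.088,.090,.0928,.095):
    P=wun('w4.png',[(264,226.5),(296,226.5),(280,226.5),(279.5,333)],z); print(z,np.linalg.norm(P[1]-P[0]).round(4),np.linalg.norm(P[3]-P[2]).round(4),((P[2]+P[3])/2).round(4), np.degrees(np.arctan2(*(P[3]-P[2])[1::-1])).round(2))
# pads rows?
where()
E
```

```text
0.088 0.0136 0.0534 [ 0.4761 -0.0032  0.088 ] 2.92
0.09 0.0134 0.0526 [ 0.475  -0.0033  0.09  ] 2.92
0.0928 0.0131 0.0515 [ 0.4735 -0.0034  0.0928] 2.92
0.095 0.0129 0.0507 [ 0.4722 -0.0034  0.095 ] 2.92
t 6.7 grasp [ 0.4745 -0.0038  0.1023] tool x yaw -176.82 z [-3.e-04 -0.e+00 -1.e+00] gap 0.012 F [ 0.34 -0.29 -0.55]
```

>>> {"op": "carry_out", "data": {"motion": [{"jaw": -1, "tx": -0.03, "ty": -0.12, "tz": 0.8, "wx": 0, "wy": 0, "wz": 0}, {"jaw": -1, "tx": 0, "ty": 0, "tz": 0.5, "wx": 0, "wy": 0, "wz": 0}, {"jaw": -1, "tx": 0, "ty": 0, "tz": 0.3, "wx": 0, "wy": 0, "wz": 0}, {"jaw": -1, "tx": 0, "ty": 0, "tz": 0, "wx": 0, "wy": 0, "wz": 0}, {"jaw": -1, "tx": 0, "ty": 0, "tz": 0, "wx": 0, "wy": 0, "wz": 0}]}}

```text
clock: 7.32
tcp_pos: [0.4754, -0.0051, 0.2413]
orientation: [0.0, -0.028, 1.0, -0.0]
wrist_force: [-0.3, 0.0, -0.8]
finger_gap: 0.0123
```

```bash
python3 - <<'E'
from h import *
where()
wsnap('w5.png')
crop('w5.png','w5a.png',180,380,100,250)
E
```

```text
t 7.33 grasp [ 0.4754 -0.0051  0.0863] tool x yaw -176.76 z [ 1.e-04 -1.e-04 -1.e+00] gap 0.0123 F [-0.31  0.02 -0.76]
```

View pics/w5a.png

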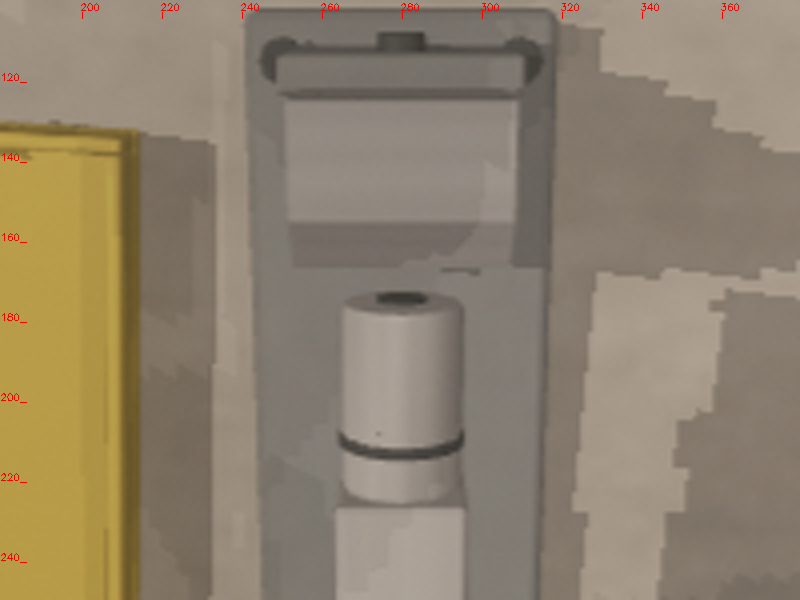

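>>> {"op": "carry_out", "data": {"motion": [{"jaw": -0.45, "tx": 0, "ty": 0, "tz": 0, "wx": 0, "wy": 0, "wz": 0}, {"jaw": -0.45, "tx": 0, "ty": 0, "tz": 0, "wx": 0, "wy": 0, "wz": 0}, {"jaw": -0.45, "tx": 0, "ty": 0, "tz": 0, "wx": 0, "wy": 0, "wz": 0}, {"jaw": -0.45, "tx": 0, "ty": 0, "tz": 0, "wx": 0, "wy": 0, "wz": 0}, {"jaw": -0.45, "tx": 0, "ty": 0, "tz": 0, "wx": 0, "wy": 0, "wz": 0}]}}

```text
clock: 8.0
tcp_pos: [0.4753, -0.0051, 0.2413]
orientation: [0.0, -0.028, 1.0, -0.0]
wrist_force: [-0.3, -0.1, -0.5]
finger_gap: 0.0238
```

```bash
python3 - <<'E'
from h import *
where()
wsnap('w6.png')
crop('w6.png','w6a.png',180,380,100,250)
crop('w6.png','w6b.png',180,380,250,400)
E
```

```text
t 8.0 grasp [ 0.4753 -0.0051  0.0863] tool x yaw -176.76 z [ 0.e+00 -1.e-04 -1.e+00] gap 0.0238 F [-0.31 -0.14 -0.48]
```

View pics/w6a.png

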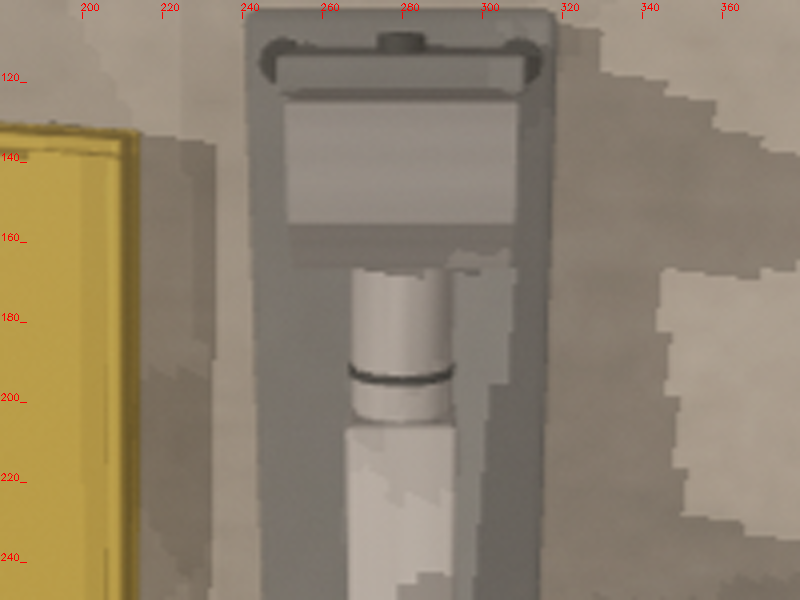

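View pics/w6b.png

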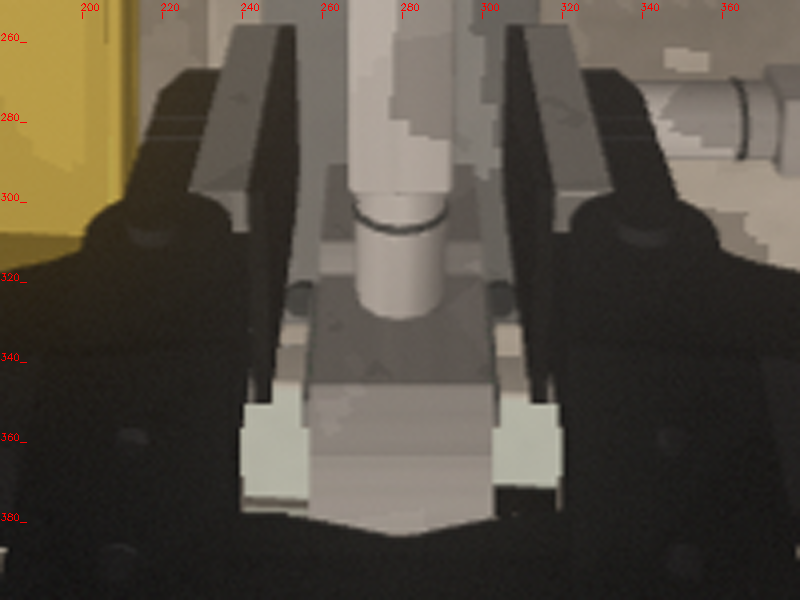

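```bash
cat >> h.py <<'E'
def hgt(fn,c,r1,r2,w=None):
    """height of top face of square middle from its near/far rows; w=(l,r) cols at r1"""
    for z in np.arange(.012,.1,.0005):
        P=wun(fn,[(c,r1),(c,r2)],z)
        if np.linalg.norm(P[0]-P[1])<.052: break
    print('axis z',(z-.007).round(4),'centre',P.mean(0).round(4))
E
python3 - <<'E'
from h import *
hgt('w6.png',280,206.3,298)
hgt('w6.png',280,206,298.4)
E
```

```text
axis z 0.0385 centre [ 0.4754 -0.0045  0.0455]
axis z 0.04 centre [ 0.4747 -0.0045  0.047 ]
```

```bash
python3 - <<'E'
from h import *
p,R,s=pose()
plan([.4159,-.23,.175],down(92),11,p0=np.array([.4753,-.0051,.2413-.030+.07]),R0=R)
E
```

```text
N=11 t(cm)=[-0.936 -2.16  -0.443] w(deg)=[-0.     0.     8.295]
```

>>> {"op": "carry_out", "data": {"motion": [{"jaw": -0.45, "tx": 0, "ty": 0, "tz": 1.2, "wx": 0, "wy": 0, "wz": 0}, {"jaw": -0.45, "tx": 0, "ty": 0, "tz": 1.2, "wx": 0, "wy": 0, "wz": 0}, {"jaw": -0.45, "tx": 0, "ty": 0, "tz": 0.6, "wx": 0, "wy": 0, "wz": 0}, {"jaw": -0.45, "tx": 0, "ty": 0, "tz": 0, "wx": 0, "wy": 0, "wz": 0}, {"jaw": -1, "tx": 0, "ty": 0, "tz": 0, "wx": 0, "wy": 0, "wz": 0}, {"jaw": -1, "tx": 0, "ty": 0, "tz": 0, "wx": 0, "wy": 0, "wz": 0}, {"jaw": -1, "tx": 0, "ty": 0, "tz": 0, "wx": 0, "wy": 0, "wz": 0}]}}

```text
clock: 8.93
tcp_pos: [0.4755, -0.0051, 0.2115]
orientation: [0.0, -0.028, 1.0, -0.0]
wrist_force: [0.7, 0.8, -0.9]
finger_gap: 0.0119
```

>>> {"op": "carry_out", "data": {"motion": [{"jaw": -1, "tx": 0, "ty": 0, "tz": -1, "wx": 0, "wy": 0, "wz": 0}, {"jaw": -1, "tx": 0, "ty": 0, "tz": -3, "wx": 0, "wy": 0, "wz": 0}, {"jaw": -1, "tx": 0, "ty": 0, "tz": -3, "wx": 0, "wy": 0, "wz": 0}, {"jaw": -1, "tx": -0.94, "ty": -2.16, "tz": -0.44, "wx": 0, "wy": 0, "wz": 8.3}, {"jaw": -1, "tx": -0.94, "ty": -2.16, "tz": -0.44, "wx": 0, "wy": 0, "wz": 8.3}, {"jaw": -1, "tx": -0.94, "ty": -2.16, "tz": -0.44, "wx": 0, "wy": 0, "wz": 8.3}, {"jaw": -1, "tx": -0.94, "ty": -2.16, "tz": -0.44, "wx": 0, "wy": 0, "wz": 8.3}, {"jaw": -1, "tx": -0.94, "ty": -2.16, "tz": -0.44, "wx": 0, "wy": 0, "wz": 8.3}, {"jaw": -1, "tx": -0.94, "ty": -2.16, "tz": -0.44, "wx": 0, "wy": 0, "wz": 8.3}, {"jaw": -1, "tx": -0.94, "ty": -2.16, "tz": -0.44, "wx": 0, "wy": 0, "wz": 8.3}, {"jaw": -1, "tx": -0.94, "ty": -2.16, "tz": -0.44, "wx": 0, "wy": 0, "wz": 8.3}, {"jaw": -1, "tx": -0.94, "ty": -2.16, "tz": -0.44, "wx": 0, "wy": 0, "wz": 8.3}, {"jaw": -1, "tx": -0.94, "ty": -2.16, "tz": -0.44, "wx": 0, "wy": 0, "wz": 8.3}, {"jaw": -1, "tx": -0.94, "ty": -2.16, "tz": -0.44, "wx": 0, "wy": 0, "wz": 8.3}, {"jaw": -1, "tx": 0, "ty": 0, "tz": 0, "wx": 0, "wy": 0, "wz": 0}, {"jaw": -1, "tx": 0, "ty": 0, "tz": 0, "wx": 0, "wy": 0, "wz": 0}]}}

```text
clock: 10.92
tcp_pos: [0.4164, -0.2301, 0.3301]
orientation: [0.0, 0.694, 0.72, 0.0]
wrist_force: [-0.2, -0.0, -0.9]
finger_gap: 0.0124
```

```bash
python3 - <<'E'
from h import *
where()
wsnap('w7.png'); snap('top','t7.png')
E
```

```text
t 10.93 grasp [ 0.4165 -0.2302  0.1751] tool x yaw 92.04 z [ 9.e-04 -3.e-04 -1.e+00] gap 0.0124 F [-0.25 -0.05 -0.89]
```

View pics/w7.png

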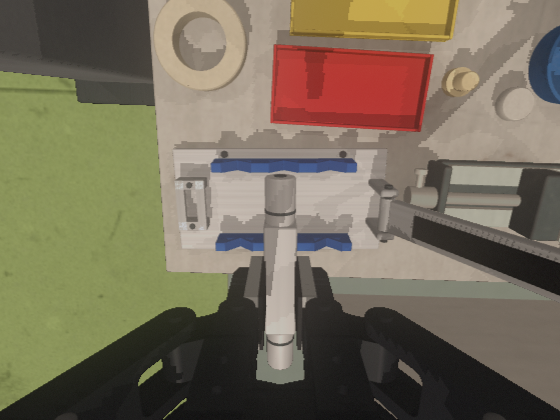

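View pics/t7.png

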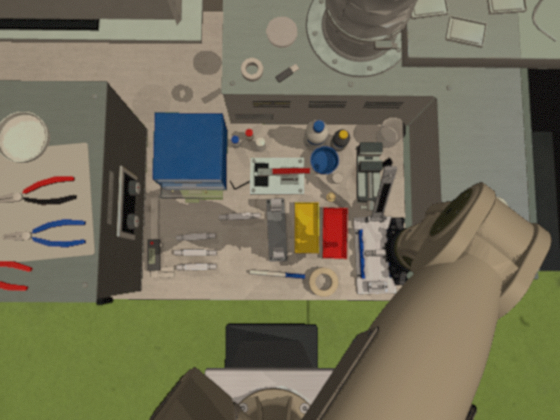

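```bash
python3 - <<'E'
from h import *
crop('w7.png','w7a.png',165,405,140,260)
E
```

```text
(no output)
```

View pics/w7a.png

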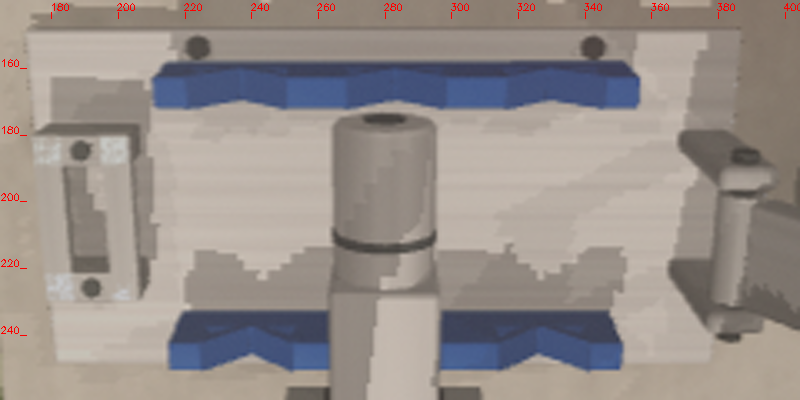

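```bash
python3 - <<'E'
from h import *
f='w7.png'
B=wun(f,[(174,149),(387,149),(181.5,248.6),(378,248)],.006)[:,:2]; print(B.round(4),B.mean(0).round(4), np.linalg.norm(B[1]-B[0]),np.linalg.norm(B[2]-B[0]), 'yaw',np.degrees(np.arctan2(*(B[1]-B[0])[::-1])),np.degrees(np.arctan2(*(B[3]-B[2])[::-1])))
S=wun(f,[(175.5,180.5),(204,180.5),(208.5,230),(179.4,230)],.02)[:,:2];print(S.round(4),S.mean(0).round(4))
c=B.mean(0); 
for yaw in (2,):
  a=np.radians(yaw); ex=np.array([np.cos(a),np.sin(a)]); ey=np.array([-ex[1],ex[0]])
  for s,y,z in [(-.074,0,.02),(-.034,.034,.017),(.004,.034,.017),(.042,.034,.017),(-.034,-.034,.017),(.042,-.034,.017),(.084,0,.0415)]:
    print(s,y,(c+s*ex+y*ey).round(4),wpr(f,np.r_[c+s*ex+y*ey,z]).round(1))
P=wun(f,[(263.5,227.5),(297,227.5),(280,227.5),(280,333)],.1643); print(P.round(4),np.linalg.norm(P[3]-P[2]))
E
```

```text
[[ 0.3262 -0.1959]
 [ 0.5053 -0.1894]
 [ 0.3282 -0.2869]
 [ 0.5087 -0.2798]] [ 0.4171 -0.238 ] 0.1792545150353522 0.09103106718619629 yaw 2.094732406656986 2.270997039991954
[[ 0.3302 -0.2197]
 [ 0.3537 -0.2189]
 [ 0.3563 -0.2623]
 [ 0.3313 -0.2632]] [ 0.3429 -0.241 ]
-0.074 0 [ 0.3431 -0.2406] [[192.2 205.3]]
-0.034 0.034 [ 0.3819 -0.2052] [[238.8 164.6]]
0.004 0.034 [ 0.4199 -0.2039] [[285.1 164.7]]
0.042 0.034 [ 0.4579 -0.2026] [[331.4 164.8]]
-0.034 -0.034 [ 0.3843 -0.2732] [[241.4 241.4]]
0.042 -0.034 [ 0.4603 -0.2705] [[327.8 241.5]]
0.084 0 [ 0.5011 -0.2351] [[387.5 213.5]]
[[ 0.4087 -0.2044  0.1643]
 [ 0.4226 -0.2039  0.1643]
 [ 0.4155 -0.2042  0.1643]
 [ 0.4174 -0.2558  0.1643]] 0.051628423040155656
```

```bash
python3 - <<'E'
from h import *
plan([.4586,-.2364,.085],down(92.2),4)
E
```

```text
N=4 t(cm)=[-0.203  1.044  2.244] w(deg)=[ 0.004  0.    -0.036]
```

>>> {"op": "carry_out", "data": {"motion": [{"jaw": -1, "tx": -0.2, "ty": 1.04, "tz": 2.24, "wx": 0, "wy": 0, "wz": 0}, {"jaw": -1, "tx": -0.2, "ty": 1.04, "tz": 2.24, "wx": 0, "wy": 0, "wz": 0}, {"jaw": -1, "tx": -0.2, "ty": 1.04, "tz": 2.24, "wx": 0, "wy": 0, "wz": 0}, {"jaw": -1, "tx": -0.2, "ty": 1.04, "tz": 2.24, "wx": 0, "wy": 0, "wz": 0}, {"jaw": -1, "tx": 0, "ty": 0, "tz": 0, "wx": 0, "wy": 0, "wz": 0}, {"jaw": -1, "tx": 0, "ty": 0, "tz": 1.3, "wx": 0, "wy": 0, "wz": 0}, {"jaw": -1, "tx": 0, "ty": 0, "tz": 1.3, "wx": 0, "wy": 0, "wz": 0}, {"jaw": -1, "tx": 0, "ty": 0, "tz": 1.2, "wx": 0, "wy": 0, "wz": 0}, {"jaw": -1, "tx": 0, "ty": 0, "tz": 0, "wx": 0, "wy": 0, "wz": 0}, {"jaw": -1, "tx": 0, "ty": 0, "tz": 0, "wx": 0, "wy": 0, "wz": 0}]}}

```text
clock: 12.28
tcp_pos: [0.458, -0.2369, 0.2022]
orientation: [0.0, 0.695, 0.719, -0.0]
wrist_force: [0.6, 0.1, -0.4]
finger_gap: 0.0122
```

```bash
python3 - <<'E'
from h import *
where()
wsnap('w8.png')
crop('w8.png','w8a.png',165,405,140,320)
E
```

```text
t 12.28 grasp [ 0.458  -0.2369  0.0472] tool x yaw 91.93 z [ 1.e-04 -1.e-04 -1.e+00] gap 0.0122 F [ 0.58  0.09 -0.42]
```

View pics/w8a.png

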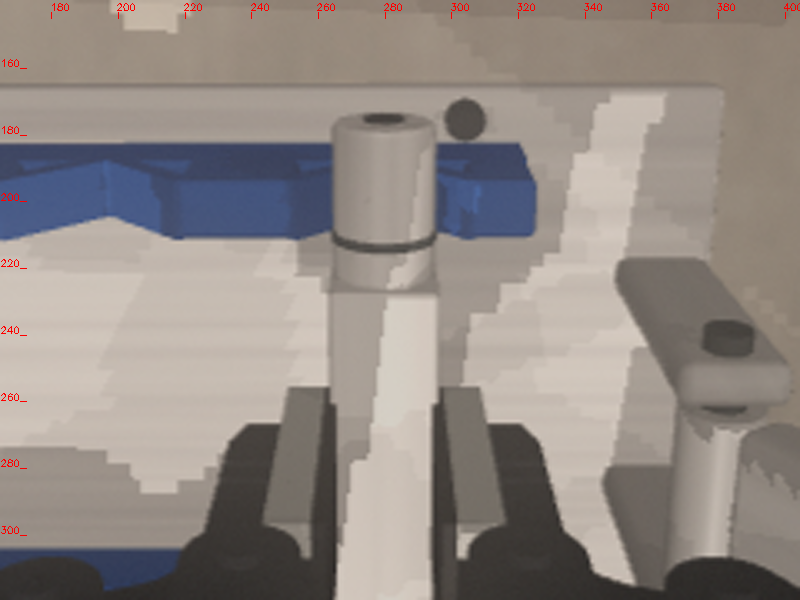

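>>> {"op": "carry_out", "data": {"motion": [{"jaw": -1, "tx": 0, "ty": 0, "tz": 0.25, "wx": 0, "wy": 0, "wz": 0}, {"jaw": -1, "tx": 0, "ty": 0, "tz": 0, "wx": 0, "wy": 0, "wz": 0}, {"jaw": -0.45, "tx": 0, "ty": 0, "tz": 0, "wx": 0, "wy": 0, "wz": 0}, {"jaw": -0.45, "tx": 0, "ty": 0, "tz": 0, "wx": 0, "wy": 0, "wz": 0}, {"jaw": -0.45, "tx": 0, "ty": 0, "tz": 0, "wx": 0, "wy": 0, "wz": 0}, {"jaw": -0.45, "tx": 0, "ty": 0, "tz": -1.5, "wx": 0, "wy": 0, "wz": 0}, {"jaw": -0.45, "tx": 0, "ty": 0, "tz": -4, "wx": 0, "wy": 0, "wz": 0}, {"jaw": -0.45, "tx": 0, "ty": 0, "tz": -5, "wx": 0, "wy": 0, "wz": 0}, {"jaw": -0.45, "tx": 0, "ty": 0, "tz": 0, "wx": 0, "wy": 0, "wz": 0}]}}

```text
clock: 13.45
tcp_pos: [0.4595, -0.2378, 0.3099]
orientation: [0.005, 0.695, 0.719, 0.001]
wrist_force: [-0.2, -0.2, -0.2]
finger_gap: 0.0234
```

```bash
python3 - <<'E'
from h import *
where()
wsnap('w9.png'); snap('top','t9.png')
plan([.4138,.0792,.2],down(92),None)
crop('t9.png','t9a.png',140,300,190,310)
E
```

```text
t 13.45 grasp [ 0.4607 -0.2387  0.1549] tool x yaw 91.95 z [ 0.0076 -0.0056 -1.    ] gap 0.0234 F [-0.2  -0.25 -0.2 ]
N=6 t(cm)=[ 5.29  -0.557 -0.824] w(deg)=[ 0.019  0.015 -0.009]
```

View pics/w9.png

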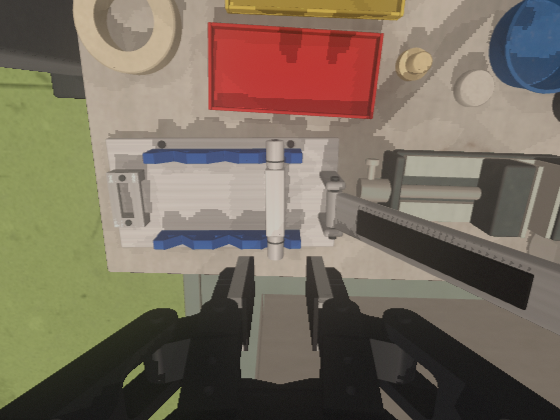

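View pics/t9a.png

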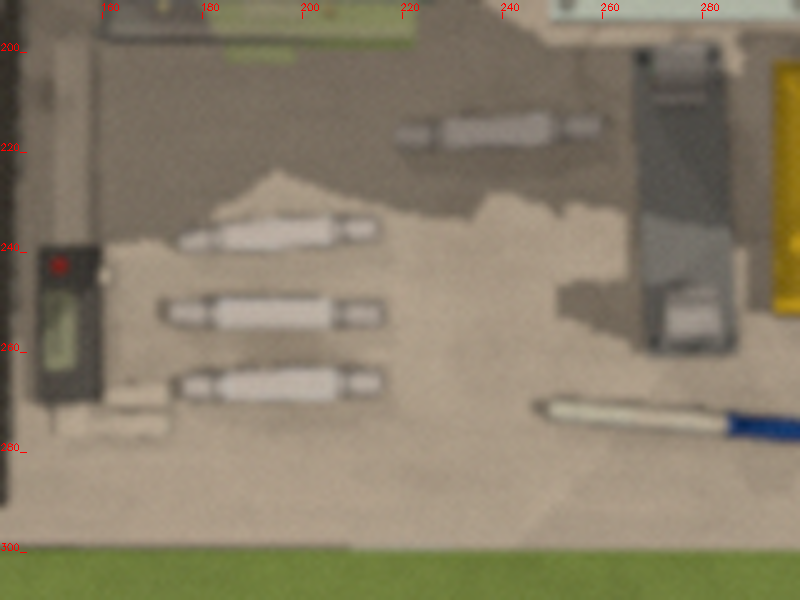

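```bash
python3 - <<'E'
from h import *
plan([.4572,.1868,.10],down(93.9),9)
E
```

```text
N=9 t(cm)=[4.704 0.22  0.562] w(deg)=[ 0.013  0.011 -0.217]
```

>>> {"op": "carry_out", "data": {"motion": [{"jaw": -0.4, "tx": 4.7, "ty": 0.22, "tz": 0.56, "wx": 0, "wy": 0, "wz": -0.22}, {"jaw": -0.4, "tx": 4.7, "ty": 0.22, "tz": 0.56, "wx": 0, "wy": 0, "wz": -0.22}, {"jaw": -0.4, "tx": 4.7, "ty": 0.22, "tz": 0.56, "wx": 0, "wy": 0, "wz": -0.22}, {"jaw": -0.4, "tx": 4.7, "ty": 0.22, "tz": 0.56, "wx": 0, "wy": 0, "wz": -0.22}, {"jaw": -0.4, "tx": 4.7, "ty": 0.22, "tz": 0.56, "wx": 0, "wy": 0, "wz": -0.22}, {"jaw": -0.4, "tx": 4.7, "ty": 0.22, "tz": 0.56, "wx": 0, "wy": 0, "wz": -0.22}, {"jaw": -0.4, "tx": 4.7, "ty": 0.22, "tz": 0.56, "wx": 0, "wy": 0, "wz": -0.22}, {"jaw": -0.4, "tx": 4.7, "ty": 0.22, "tz": 0.56, "wx": 0, "wy": 0, "wz": -0.22}, {"jaw": -0.4, "tx": 4.7, "ty": 0.22, "tz": 0.56, "wx": 0, "wy": 0, "wz": -0.22}, {"jaw": -0.4, "tx": 0, "ty": 0, "tz": 0, "wx": 0, "wy": 0, "wz": 0}, {"jaw": -0.4, "tx": 0, "ty": 0, "tz": 0, "wx": 0, "wy": 0, "wz": 0}]}}

```text
clock: 14.92
tcp_pos: [0.4563, 0.1864, 0.2533]
orientation: [-0.0, 0.682, 0.731, -0.001]
wrist_force: [-0.4, -0.0, -0.2]
finger_gap: 0.0254
```

```bash
python3 - <<'E'
from h import *
where()
wsnap('w10.png')
crop('w10.png','w10a.png',100,400,80,305)
where()
E
```

```text
t 14.93 grasp [0.4559 0.1862 0.0983] tool x yaw 93.95 z [-0.0022 -0.0011 -1.    ] gap 0.0254 F [-0.39 -0.05 -0.18]
t 14.97 grasp [0.4563 0.1858 0.0985] tool x yaw 93.89 z [-1.5e-03 -8.0e-04 -1.0e+00] gap 0.0256 F [-0.61 -0.43 -0.11]
```

View pics/w10.png

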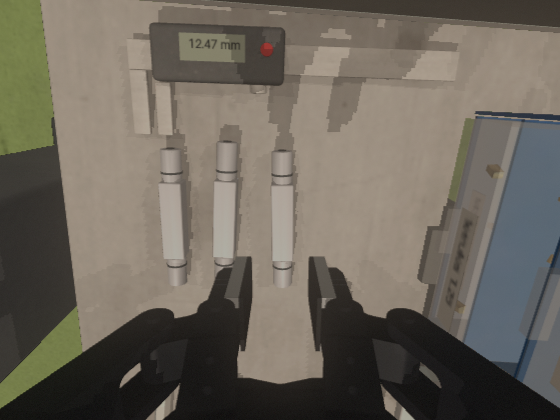

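View pics/w10a.png

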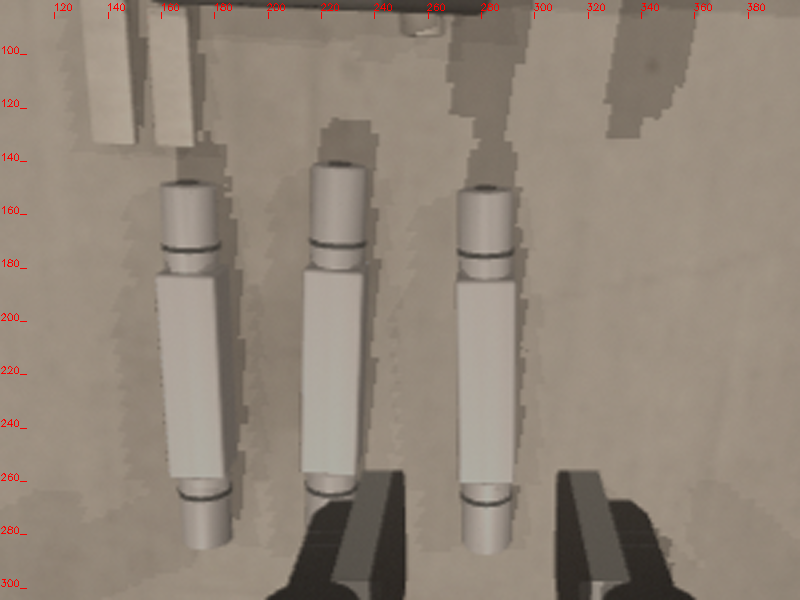

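```bash
cat >> h.py <<'E'
def pil(fn,q,z=.014):
    P=wun(fn,q,z)[:,:2]; m=P.mean(0); ax=(P[0]+P[1]-P[2]-P[3])/2
    print('centre',m.round(4),'yaw',np.degrees(np.arctan2(ax[1],ax[0])).round(1),'len',np.linalg.norm(ax).round(4),'w',np.linalg.norm(P[1]-P[0]).round(4)); return m
E
python3 - <<'E'
from h import *
pil('w10.png',[(271.7,185.7),(293.1,185.7),(272.5,261.5),(292,261.5)])
g=lambda L:[(100+x/2.667,80+y/2.667) for x,y in L]
pil('w10.png',g([(157,275),(213,274),(170,479),(226,477)]))
pil('w10.png',g([(305,269),(363,270),(303,473),(357,473)]))
where()
plan([.457,.1864,.0235],down(93.9),4)
E
```

```text
centre [0.4572 0.1868] yaw 94.0 len 0.0515 w 0.0132
centre [0.3867 0.1835] yaw 92.2 len 0.0516 w 0.013
centre [0.4202 0.1871] yaw 90.2 len 0.0515 w 0.0134
t 14.97 grasp [0.4563 0.1858 0.0985] tool x yaw 93.89 z [-1.5e-03 -8.0e-04 -1.0e+00] gap 0.0256 F [-0.61 -0.43 -0.11]
N=4 t(cm)=[0.011 0.014 1.876] w(deg)=[-0.023  0.01  -0.003]
```

>>> {"op": "carry_out", "data": {"motion": [{"jaw": -0.4, "tx": 0.08, "ty": 0.05, "tz": 2.5, "wx": 0, "wy": 0, "wz": 0}, {"jaw": -0.4, "tx": 0, "ty": 0, "tz": 2, "wx": 0, "wy": 0, "wz": 0}, {"jaw": -0.4, "tx": 0, "ty": 0, "tz": 2, "wx": 0, "wy": 0, "wz": 0}, {"jaw": -0.4, "tx": 0, "ty": 0, "tz": 1, "wx": 0, "wy": 0, "wz": 0}, {"jaw": -0.4, "tx": 0, "ty": 0, "tz": 0, "wx": 0, "wy": 0, "wz": 0}, {"jaw": -1, "tx": 0, "ty": 0, "tz": 0, "wx": 0, "wy": 0, "wz": 0}, {"jaw": -1, "tx": 0, "ty": 0, "tz": 0, "wx": 0, "wy": 0, "wz": 0}, {"jaw": -1, "tx": 0, "ty": 0, "tz": 0, "wx": 0, "wy": 0, "wz": 0}]}}

```text
clock: 15.98
tcp_pos: [0.4577, 0.1875, 0.1798]
orientation: [0.001, 0.682, 0.731, 0.0]
wrist_force: [0.4, -0.3, 2.6]
finger_gap: 0.012
```

```bash
python3 - <<'E'
from h import *
where()
p,R,s=pose()
print(plan([.4752,-.0051,.107],down(183.2),10,p0=p+[0,0,.08],R0=R)[0])
E
```

```text
t 15.97 grasp [0.458  0.1875 0.0248] tool x yaw 93.92 z [ 0.0014 -0.     -1.    ] gap 0.012 F [ 0.35 -0.3   2.62]
N=10 t(cm)=[-1.667 -1.346 -0.022] w(deg)=[ 6.000e-03  7.000e-03 -8.928e+00]
[0.4577316  0.18753427 0.25983922]
```

>>> {"op": "carry_out", "data": {"motion": [{"jaw": -1, "tx": 0, "ty": 0, "tz": -2, "wx": 0, "wy": 0, "wz": 0}, {"jaw": -1, "tx": 0, "ty": 0, "tz": -3, "wx": 0, "wy": 0, "wz": 0}, {"jaw": -1, "tx": 0, "ty": 0, "tz": -3, "wx": 0, "wy": 0, "wz": 0}, {"jaw": -1, "tx": -1.67, "ty": -1.35, "tz": 0, "wx": 0, "wy": 0, "wz": -8.93}, {"jaw": -1, "tx": -1.67, "ty": -1.35, "tz": 0, "wx": 0, "wy": 0, "wz": -8.93}, {"jaw": -1, "tx": -1.67, "ty": -1.35, "tz": 0, "wx": 0, "wy": 0, "wz": -8.93}, {"jaw": -1, "tx": -1.67, "ty": -1.35, "tz": 0, "wx": 0, "wy": 0, "wz": -8.93}, {"jaw": -1, "tx": -1.67, "ty": -1.35, "tz": 0, "wx": 0, "wy": 0, "wz": -8.93}, {"jaw": -1, "tx": -1.67, "ty": -1.35, "tz": 0, "wx": 0, "wy": 0, "wz": -8.93}, {"jaw": -1, "tx": -1.67, "ty": -1.35, "tz": 0, "wx": 0, "wy": 0, "wz": -8.93}, {"jaw": -1, "tx": -1.67, "ty": -1.35, "tz": 0, "wx": 0, "wy": 0, "wz": -8.93}, {"jaw": -1, "tx": -1.67, "ty": -1.35, "tz": 0, "wx": 0, "wy": 0, "wz": -8.93}, {"jaw": -1, "tx": -1.67, "ty": -1.35, "tz": 0, "wx": 0, "wy": 0, "wz": -8.93}, {"jaw": -1, "tx": 0, "ty": 0, "tz": 0, "wx": 0, "wy": 0, "wz": 0}, {"jaw": -1, "tx": 0, "ty": 0, "tz": 0, "wx": 0, "wy": 0, "wz": 0}]}}

```text
clock: 17.85
tcp_pos: [0.4742, -0.0052, 0.259]
orientation: [-0.001, -0.027, 1.0, 0.0]
wrist_force: [-0.4, 0.0, -0.4]
finger_gap: 0.0122
```

```bash
python3 - <<'E'
from h import *
where()
plan([.4750,-.0051,.0868],down(183.2),3)
E
```

```text
t 17.85 grasp [ 0.474  -0.0052  0.104 ] tool x yaw -176.89 z [-1.1e-03  4.0e-04 -1.0e+00] gap 0.0122 F [-0.39  0.   -0.36]
N=3 t(cm)=[-0.028  0.003  0.573] w(deg)=[ 0.008 -0.02  -0.028]
```

>>> {"op": "carry_out", "data": {"motion": [{"jaw": -1, "tx": -0.08, "ty": 0, "tz": 0.8, "wx": 0, "wy": 0, "wz": 0}, {"jaw": -1, "tx": 0, "ty": 0, "tz": 0.5, "wx": 0, "wy": 0, "wz": 0}, {"jaw": -1, "tx": 0, "ty": 0, "tz": 0.4, "wx": 0, "wy": 0, "wz": 0}, {"jaw": -1, "tx": 0, "ty": 0, "tz": 0, "wx": 0, "wy": 0, "wz": 0}, {"jaw": -1, "tx": 0, "ty": 0, "tz": 0, "wx": 0, "wy": 0, "wz": 0}]}}

```text
clock: 18.48
tcp_pos: [0.4757, -0.0055, 0.2422]
orientation: [0.0, -0.028, 1.0, -0.0]
wrist_force: [-0.5, -0.2, -1.1]
finger_gap: 0.0122
```

```bash
python3 - <<'E'
from h import *
where()
wsnap('w11.png')
crop('w11.png','w11a.png',180,380,100,250)
E
```

```text
t 18.48 grasp [ 0.4757 -0.0056  0.0872] tool x yaw -176.78 z [ 2.e-04 -1.e-04 -1.e+00] gap 0.0122 F [-0.51 -0.17 -1.06]
```

View pics/w11a.png

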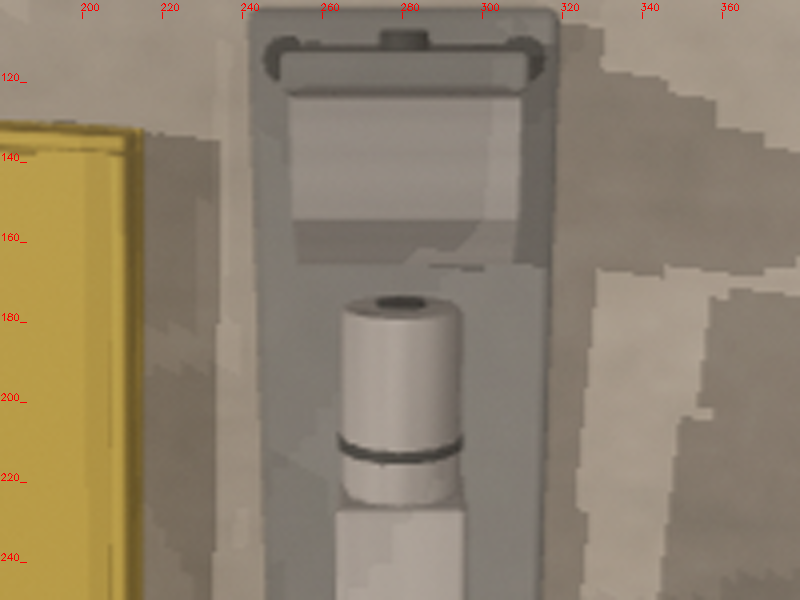

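>>> {"op": "carry_out", "data": {"motion": [{"jaw": -1, "tx": 0.07, "ty": 0, "tz": 0, "wx": 0, "wy": 0, "wz": 0}, {"jaw": -1, "tx": 0, "ty": 0, "tz": 0, "wx": 0, "wy": 0, "wz": 0}, {"jaw": -0.45, "tx": 0, "ty": 0, "tz": 0, "wx": 0, "wy": 0, "wz": 0}, {"jaw": -0.45, "tx": 0, "ty": 0, "tz": 0, "wx": 0, "wy": 0, "wz": 0}, {"jaw": -0.45, "tx": 0, "ty": 0, "tz": 0, "wx": 0, "wy": 0, "wz": 0}, {"jaw": -0.45, "tx": 0, "ty": 0, "tz": 0, "wx": 0, "wy": 0, "wz": 0}, {"jaw": -0.45, "tx": 0, "ty": 0, "tz": 0, "wx": 0, "wy": 0, "wz": 0}]}}

```text
clock: 19.4
tcp_pos: [0.4749, -0.0056, 0.2422]
orientation: [0.0, -0.028, 1.0, -0.0]
wrist_force: [0.5, 0.0, 0.1]
finger_gap: 0.0236
```

```bash
python3 - <<'E'
from h import *
where()
wsnap('w12.png')
crop('w12.png','w12a.png',180,380,150,300)
crop('w12.png','w12b.png',180,380,250,400)
E
```

```text
t 19.4 grasp [ 0.4749 -0.0056  0.0872] tool x yaw -176.78 z [ 1.e-04 -1.e-04 -1.e+00] gap 0.0236 F [0.48 0.04 0.11]
```

View pics/w12a.png

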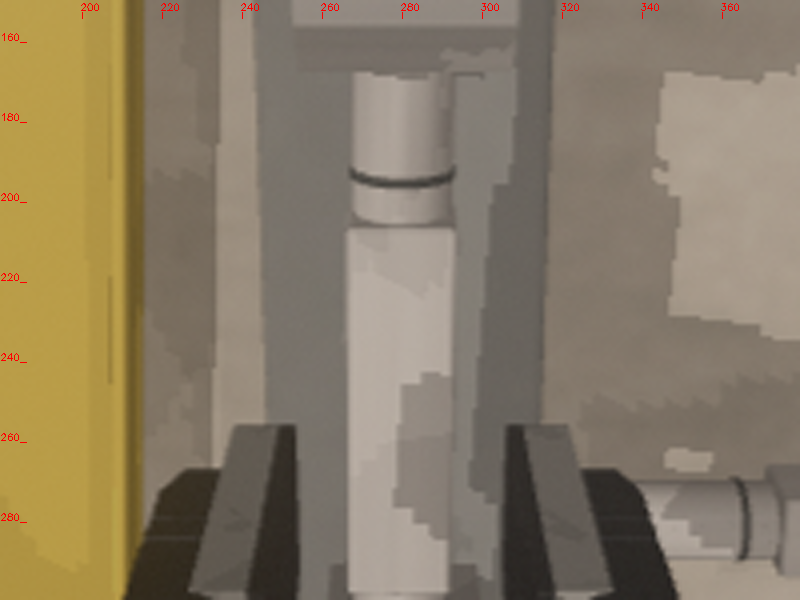

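View pics/w12b.png

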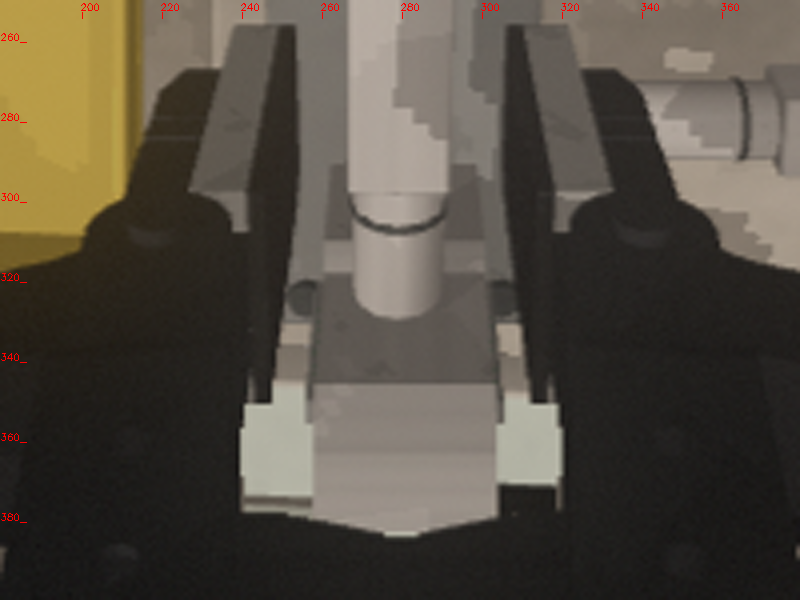

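>>> {"op": "carry_out", "data": {"motion": [{"jaw": -0.45, "tx": 0, "ty": 0, "tz": 1.2, "wx": 0, "wy": 0, "wz": 0}, {"jaw": -0.45, "tx": 0, "ty": 0, "tz": 1.2, "wx": 0, "wy": 0, "wz": 0}, {"jaw": -0.45, "tx": 0, "ty": 0, "tz": 0.6, "wx": 0, "wy": 0, "wz": 0}, {"jaw": -0.45, "tx": 0, "ty": 0, "tz": 0, "wx": 0, "wy": 0, "wz": 0}, {"jaw": -1, "tx": 0, "ty": 0, "tz": 0, "wx": 0, "wy": 0, "wz": 0}, {"jaw": -1, "tx": 0, "ty": 0, "tz": 0, "wx": 0, "wy": 0, "wz": 0}, {"jaw": -1, "tx": 0, "ty": 0, "tz": 0, "wx": 0, "wy": 0, "wz": 0}]}}

```text
clock: 20.32
tcp_pos: [0.475, -0.0056, 0.2124]
orientation: [0.0, -0.028, 1.0, -0.0]
wrist_force: [0.5, 0.8, -0.5]
finger_gap: 0.0124
```

```bash
python3 - <<'E'
from h import *
where()
p,R,s=pose()
plan([.4206,-.2379,.115],down(92.2),11,p0=p+[0,0,.07],R0=R)
E
```

```text
t 20.32 grasp [ 0.4751 -0.0056  0.0574] tool x yaw -176.78 z [ 5.e-04 -2.e-04 -1.e+00] gap 0.0124 F [ 0.55  0.85 -0.54]
N=11 t(cm)=[-1.019 -2.187  0.113] w(deg)=[1.000e-03 3.000e-03 8.275e+00]
```

>>> {"op": "carry_out", "data": {"motion": [{"jaw": -1, "tx": 0, "ty": 0, "tz": -1, "wx": 0, "wy": 0, "wz": 0}, {"jaw": -1, "tx": 0, "ty": 0, "tz": -3, "wx": 0, "wy": 0, "wz": 0}, {"jaw": -1, "tx": 0, "ty": 0, "tz": -3, "wx": 0, "wy": 0, "wz": 0}, {"jaw": -1, "tx": -1.02, "ty": -2.19, "tz": 0.11, "wx": 0, "wy": 0, "wz": 8.28}, {"jaw": -1, "tx": -1.02, "ty": -2.19, "tz": 0.11, "wx": 0, "wy": 0, "wz": 8.28}, {"jaw": -1, "tx": -1.02, "ty": -2.19, "tz": 0.11, "wx": 0, "wy": 0, "wz": 8.28}, {"jaw": -1, "tx": -1.02, "ty": -2.19, "tz": 0.11, "wx": 0, "wy": 0, "wz": 8.28}, {"jaw": -1, "tx": -1.02, "ty": -2.19, "tz": 0.11, "wx": 0, "wy": 0, "wz": 8.28}, {"jaw": -1, "tx": -1.02, "ty": -2.19, "tz": 0.11, "wx": 0, "wy": 0, "wz": 8.28}, {"jaw": -1, "tx": -1.02, "ty": -2.19, "tz": 0.11, "wx": 0, "wy": 0, "wz": 8.28}, {"jaw": -1, "tx": -1.02, "ty": -2.19, "tz": 0.11, "wx": 0, "wy": 0, "wz": 8.28}, {"jaw": -1, "tx": -1.02, "ty": -2.19, "tz": 0.11, "wx": 0, "wy": 0, "wz": 8.28}, {"jaw": -1, "tx": -1.02, "ty": -2.19, "tz": 0.11, "wx": 0, "wy": 0, "wz": 8.28}, {"jaw": -1, "tx": -1.02, "ty": -2.19, "tz": 0.11, "wx": 0, "wy": 0, "wz": 8.28}, {"jaw": -1, "tx": 0, "ty": 0, "tz": 0, "wx": 0, "wy": 0, "wz": 0}, {"jaw": -1, "tx": 0, "ty": 0, "tz": 0, "wx": 0, "wy": 0, "wz": 0}]}}

```text
clock: 22.32
tcp_pos: [0.4207, -0.2381, 0.2707]
orientation: [0.001, 0.693, 0.721, 0.0]
wrist_force: [0.8, -0.6, -0.4]
finger_gap: 0.0119
```

```bash
python3 - <<'E'
from h import *
where()
wsnap('w13.png')
plan([.4204,-.2379,.0475],down(92.2),5)
E
```

```text
t 22.32 grasp [ 0.4209 -0.2382  0.1157] tool x yaw 92.24 z [ 1.e-03 -4.e-04 -1.e+00] gap 0.0119 F [ 0.78 -0.61 -0.4 ]
N=5 t(cm)=[ 1.000e-03 -1.000e-02  1.361e+00] w(deg)=[0.011 0.005 0.011]
```

View pics/w13.png

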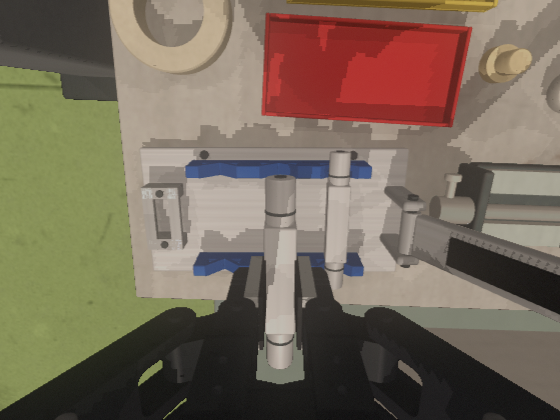

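>>> {"op": "carry_out", "data": {"motion": [{"jaw": -1, "tx": 0, "ty": -0.04, "tz": 2, "wx": 0, "wy": 0, "wz": 0}, {"jaw": -1, "tx": 0, "ty": 0, "tz": 2, "wx": 0, "wy": 0, "wz": 0}, {"jaw": -1, "tx": 0, "ty": 0, "tz": 1.8, "wx": 0, "wy": 0, "wz": 0}, {"jaw": -1, "tx": 0, "ty": 0, "tz": 1, "wx": 0, "wy": 0, "wz": 0}, {"jaw": -1, "tx": 0, "ty": 0, "tz": 0, "wx": 0, "wy": 0, "wz": 0}, {"jaw": -1, "tx": 0, "ty": 0, "tz": 0, "wx": 0, "wy": 0, "wz": 0}]}}

```text
clock: 23.12
tcp_pos: [0.4204, -0.2382, 0.2027]
orientation: [0.001, 0.694, 0.72, 0.0]
wrist_force: [-0.1, 0.4, 0.4]
finger_gap: 0.012
```

```bash
python3 - <<'E'
from h import *
where()
wsnap('w14.png')
crop('w14.png','w14a.png',180,380,150,300)
E
```

```text
t 23.12 grasp [ 0.4205 -0.2384  0.0477] tool x yaw 92.18 z [ 8.e-04 -7.e-04 -1.e+00] gap 0.012 F [-0.06  0.45  0.38]
```

View pics/w14a.png

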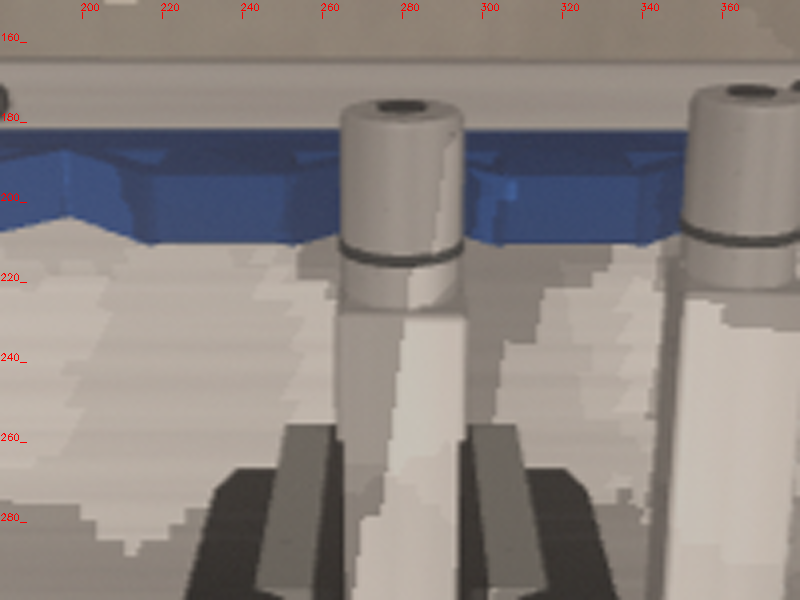

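>>> {"op": "carry_out", "data": {"motion": [{"jaw": -1, "tx": 0, "ty": 0, "tz": 0.25, "wx": 0, "wy": 0, "wz": 0}, {"jaw": -1, "tx": 0, "ty": 0, "tz": 0, "wx": 0, "wy": 0, "wz": 0}, {"jaw": -0.48, "tx": 0, "ty": 0, "tz": 0, "wx": 0, "wy": 0, "wz": 0}, {"jaw": -0.48, "tx": 0, "ty": 0, "tz": 0, "wx": 0, "wy": 0, "wz": 0}, {"jaw": -0.48, "tx": 0, "ty": 0, "tz": 0, "wx": 0, "wy": 0, "wz": 0}, {"jaw": -0.48, "tx": 0, "ty": 0, "tz": -1.5, "wx": 0, "wy": 0, "wz": 0}, {"jaw": -0.48, "tx": 0, "ty": 0, "tz": -4, "wx": 0, "wy": 0, "wz": 0}, {"jaw": -0.48, "tx": 0, "ty": 0, "tz": -4, "wx": 0, "wy": 0, "wz": 0}, {"jaw": -0.48, "tx": 0, "ty": 0, "tz": 0, "wx": 0, "wy": 0, "wz": 0}]}}

```text
clock: 24.3
tcp_pos: [0.4212, -0.2391, 0.2988]
orientation: [0.004, 0.694, 0.72, 0.0]
wrist_force: [1.9, -0.0, -0.5]
finger_gap: 0.0221
```

```bash
python3 - <<'E'
from h import *
where()
wsnap('w15.png'); snap('top','t15.png')
crop('t15.png','t15a.png',140,300,190,310)
crop('w15.png','w15a.png',140,440,100,325)
plan([.3865,.1832,.14],down(91.8),9)
E
```

```text
t 24.3 grasp [ 0.4221 -0.2399  0.1438] tool x yaw 92.14 z [ 0.006 -0.005 -1.   ] gap 0.0221 F [ 1.88 -0.04 -0.48]
N=9 t(cm)=[ 4.692e+00 -2.090e-01  2.000e-03] w(deg)=[0.008 0.008 0.038]
```

View pics/w15a.png

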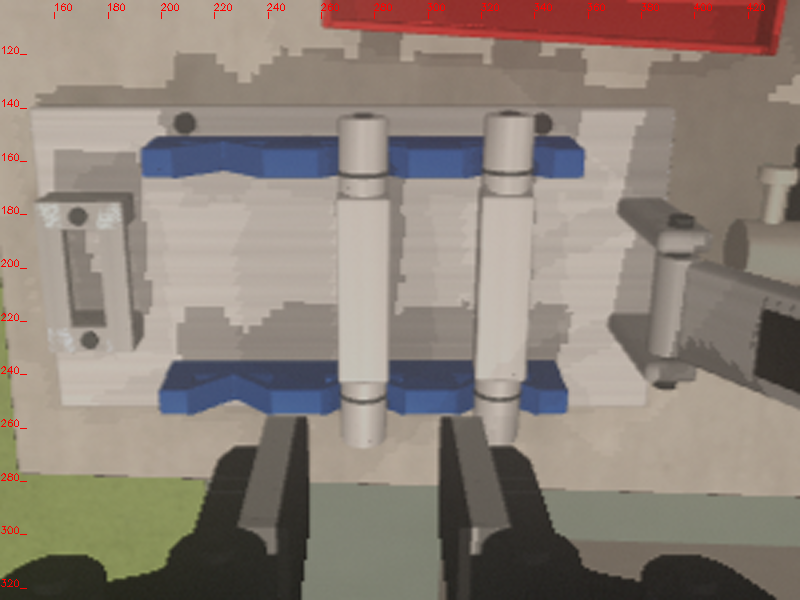

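View pics/t15a.png

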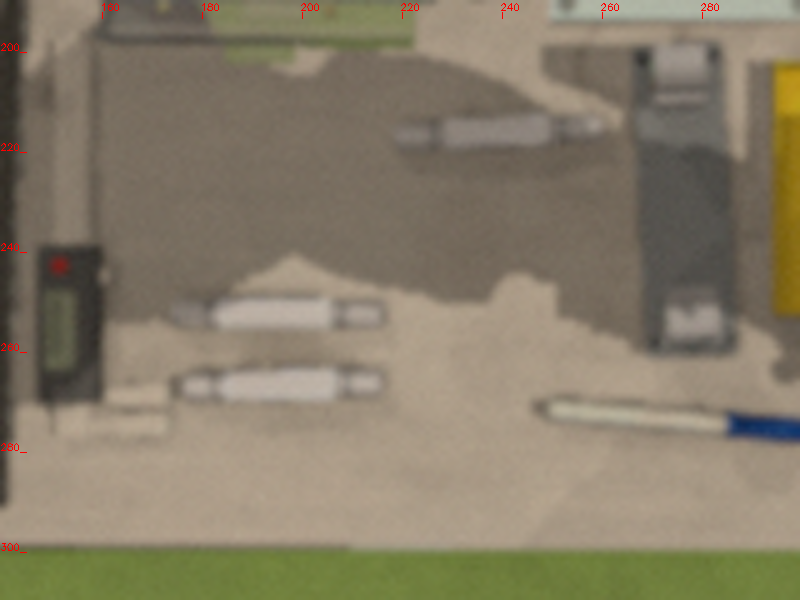

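```bash
python3 - <<'E'
from h import *
plan([.3864,.1832,.10],down(91.9),9)
E
```

```text
N=9 t(cm)=[ 4.693 -0.207  0.446] w(deg)=[0.008 0.008 0.027]
```

>>> {"op": "carry_out", "data": {"motion": [{"jaw": -0.48, "tx": 4.69, "ty": -0.21, "tz": 0.4, "wx": 0, "wy": 0, "wz": 0.03}, {"jaw": -0.48, "tx": 4.69, "ty": -0.21, "tz": 0.4, "wx": 0, "wy": 0, "wz": 0.03}, {"jaw": -0.48, "tx": 4.69, "ty": -0.21, "tz": 0.4, "wx": 0, "wy": 0, "wz": 0.03}, {"jaw": -0.48, "tx": 4.69, "ty": -0.21, "tz": 0.4, "wx": 0, "wy": 0, "wz": 0.03}, {"jaw": -0.48, "tx": 4.69, "ty": -0.21, "tz": 0.4, "wx": 0, "wy": 0, "wz": 0.03}, {"jaw": -0.48, "tx": 4.69, "ty": -0.21, "tz": 0.4, "wx": 0, "wy": 0, "wz": 0.03}, {"jaw": -0.48, "tx": 4.69, "ty": -0.21, "tz": 0.4, "wx": 0, "wy": 0, "wz": 0.03}, {"jaw": -0.48, "tx": 4.69, "ty": -0.21, "tz": 0.4, "wx": 0, "wy": 0, "wz": 0.03}, {"jaw": -0.48, "tx": 4.69, "ty": -0.21, "tz": 0.4, "wx": 0, "wy": 0, "wz": 0.03}, {"jaw": -0.48, "tx": 0, "ty": 0, "tz": 0, "wx": 0, "wy": 0, "wz": 0}, {"jaw": -0.48, "tx": 0, "ty": 0, "tz": 0, "wx": 0, "wy": 0, "wz": 0}, {"jaw": -0.48, "tx": 0, "ty": 0, "tz": 0, "wx": 0, "wy": 0, "wz": 0}]}}

```text
clock: 25.9
tcp_pos: [0.3861, 0.1821, 0.2582]
orientation: [-0.0, 0.696, 0.718, -0.001]
wrist_force: [-0.2, -0.0, -0.2]
finger_gap: 0.0225
```

```bash
python3 - <<'E'
from h import *
where()
wsnap('w16.png')
crop('w16.png','w16a.png',180,420,120,300)
where()
E
```

```text
t 25.9 grasp [0.386  0.182  0.1032] tool x yaw 91.78 z [-8.e-04 -6.e-04 -1.e+00] gap 0.0225 F [-0.16 -0.03 -0.24]
t 25.95 grasp [0.3862 0.182  0.1034] tool x yaw 91.76 z [-5.e-04 -4.e-04 -1.e+00] gap 0.0222 F [-0.87 -0.18  0.25]
```

View pics/w16a.png

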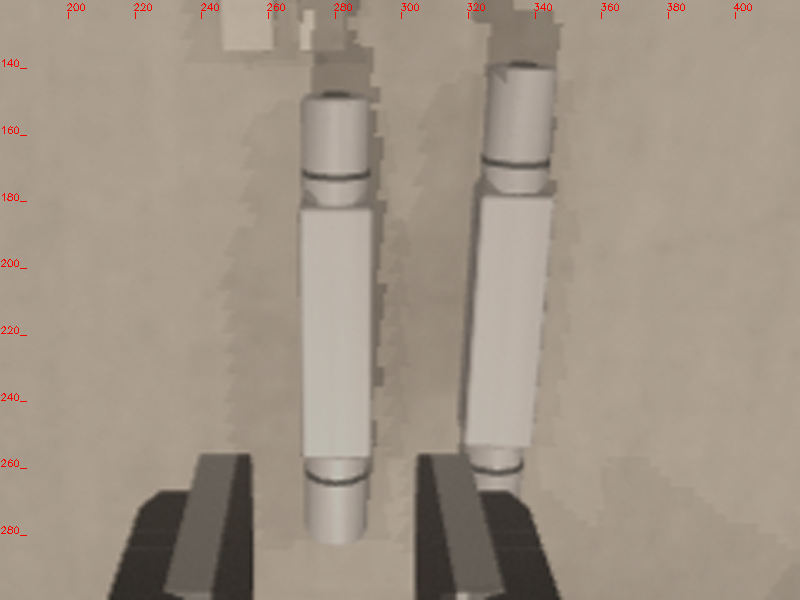

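```bash
python3 - <<'E'
from h import *
pil('w16.png',[(270.6,182.4),(291.3,182.4),(270.9,257.4),(290.7,257.4)])
g=lambda L:[(180+x/3.333,120+y/3.333) for x,y in L]
pil('w16.png',g([(483,195),(553,195),(466,446),(530,447)]))
plan([.3868,.1835,.0245],down(91.9),4)
E
```

```text
centre [0.3864 0.1833] yaw 91.8 len 0.0518 w 0.013
centre [0.4197 0.1869] yaw 90.1 len 0.0518 w 0.0132
N=4 t(cm)=[0.037 0.016 1.972] w(deg)=[-0.007  0.005 -0.036]
```

>>> {"op": "carry_out", "data": {"motion": [{"jaw": -0.5, "tx": 0.13, "ty": -0.03, "tz": 2.5, "wx": 0, "wy": 0, "wz": 0}, {"jaw": -0.5, "tx": 0, "ty": 0, "tz": 2.4, "wx": 0, "wy": 0, "wz": 0}, {"jaw": -0.5, "tx": 0, "ty": 0, "tz": 2, "wx": 0, "wy": 0, "wz": 0}, {"jaw": -0.5, "tx": 0, "ty": 0, "tz": 1, "wx": 0, "wy": 0, "wz": 0}, {"jaw": -0.5, "tx": 0, "ty": 0, "tz": 0, "wx": 0, "wy": 0, "wz": 0}, {"jaw": -1, "tx": 0, "ty": 0, "tz": 0, "wx": 0, "wy": 0, "wz": 0}, {"jaw": -1, "tx": 0, "ty": 0, "tz": 0, "wx": 0, "wy": 0, "wz": 0}, {"jaw": -1, "tx": 0, "ty": 0, "tz": 0, "wx": 0, "wy": 0, "wz": 0}]}}

```text
clock: 26.95
tcp_pos: [0.3861, 0.1844, 0.18]
orientation: [0.0, 0.695, 0.719, 0.0]
wrist_force: [0.4, -0.1, 1.9]
finger_gap: 0.0123
```

```bash
python3 - <<'E'
from h import *
where()
p,R,s=pose()
plan([.4748,-.0054,.105],down(183.2),10,p0=p+[0,0,.08],R0=R)
E
```

```text
t 26.95 grasp [0.3863 0.1844 0.025 ] tool x yaw 91.88 z [ 1.2e-03  2.0e-04 -1.0e+00] gap 0.0123 F [ 0.36 -0.09  1.92]
N=10 t(cm)=[-2.219 -0.718  0.   ] w(deg)=[ 6.000e-03  5.000e-03 -9.132e+00]
```

>>> {"op": "carry_out", "data": {"motion": [{"jaw": -1, "tx": 0, "ty": 0, "tz": -2, "wx": 0, "wy": 0, "wz": 0}, {"jaw": -1, "tx": 0, "ty": 0, "tz": -3, "wx": 0, "wy": 0, "wz": 0}, {"jaw": -1, "tx": 0, "ty": 0, "tz": -3, "wx": 0, "wy": 0, "wz": 0}, {"jaw": -1, "tx": -2.22, "ty": -0.72, "tz": 0, "wx": 0, "wy": 0, "wz": -9.13}, {"jaw": -1, "tx": -2.22, "ty": -0.72, "tz": 0, "wx": 0, "wy": 0, "wz": -9.13}, {"jaw": -1, "tx": -2.22, "ty": -0.72, "tz": 0, "wx": 0, "wy": 0, "wz": -9.13}, {"jaw": -1, "tx": -2.22, "ty": -0.72, "tz": 0, "wx": 0, "wy": 0, "wz": -9.13}, {"jaw": -1, "tx": -2.22, "ty": -0.72, "tz": 0, "wx": 0, "wy": 0, "wz": -9.13}, {"jaw": -1, "tx": -2.22, "ty": -0.72, "tz": 0, "wx": 0, "wy": 0, "wz": -9.13}, {"jaw": -1, "tx": -2.22, "ty": -0.72, "tz": 0, "wx": 0, "wy": 0, "wz": -9.13}, {"jaw": -1, "tx": -2.22, "ty": -0.72, "tz": 0, "wx": 0, "wy": 0, "wz": -9.13}, {"jaw": -1, "tx": -2.22, "ty": -0.72, "tz": 0, "wx": 0, "wy": 0, "wz": -9.13}, {"jaw": -1, "tx": -2.22, "ty": -0.72, "tz": 0, "wx": 0, "wy": 0, "wz": -9.13}, {"jaw": -1, "tx": 0, "ty": 0, "tz": 0, "wx": 0, "wy": 0, "wz": 0}, {"jaw": -1, "tx": 0, "ty": 0, "tz": 0, "wx": 0, "wy": 0, "wz": 0}, {"jaw": -1, "tx": 0, "ty": 0, "tz": 0, "wx": 0, "wy": 0, "wz": 0}]}}

```text
clock: 28.95
tcp_pos: [0.4735, -0.0052, 0.2595]
orientation: [-0.0, -0.027, 1.0, 0.0]
wrist_force: [-0.2, 0.5, -0.6]
finger_gap: 0.0118
```

```bash
python3 - <<'E'
from h import *
where()
plan([.4742,-.0054,.0872],down(183.2),3)
E
```

```text
t 28.95 grasp [ 0.4733 -0.0052  0.1045] tool x yaw -176.86 z [-9.e-04  2.e-04 -1.e+00] gap 0.0118 F [-0.17  0.47 -0.58]
N=3 t(cm)=[-0.024 -0.006  0.576] w(deg)=[ 0.004 -0.018 -0.02 ]
```

>>> {"op": "carry_out", "data": {"motion": [{"jaw": -1, "tx": 0, "ty": 0, "tz": 0.8, "wx": 0, "wy": 0, "wz": 0}, {"jaw": -1, "tx": 0, "ty": 0, "tz": 0.5, "wx": 0, "wy": 0, "wz": 0}, {"jaw": -1, "tx": 0, "ty": 0, "tz": 0.4, "wx": 0, "wy": 0, "wz": 0}, {"jaw": -1, "tx": 0, "ty": 0, "tz": 0, "wx": 0, "wy": 0, "wz": 0}, {"jaw": -1, "tx": 0, "ty": 0, "tz": 0, "wx": 0, "wy": 0, "wz": 0}, {"jaw": -1, "tx": 0, "ty": 0, "tz": 0, "wx": 0, "wy": 0, "wz": 0}]}}

```text
clock: 29.7
tcp_pos: [0.4745, -0.0058, 0.2428]
orientation: [0.0, -0.028, 1.0, -0.0]
wrist_force: [0.6, 0.4, -0.5]
finger_gap: 0.0124
```

```bash
python3 - <<'E'
from h import *
where()
wsnap('w17.png')
crop('w17.png','w17a.png',180,380,100,250)
E
```

```text
t 29.7 grasp [ 0.4746 -0.0058  0.0878] tool x yaw -176.83 z [ 4.e-04 -2.e-04 -1.e+00] gap 0.0124 F [ 0.59  0.39 -0.47]
```

View pics/w17a.png

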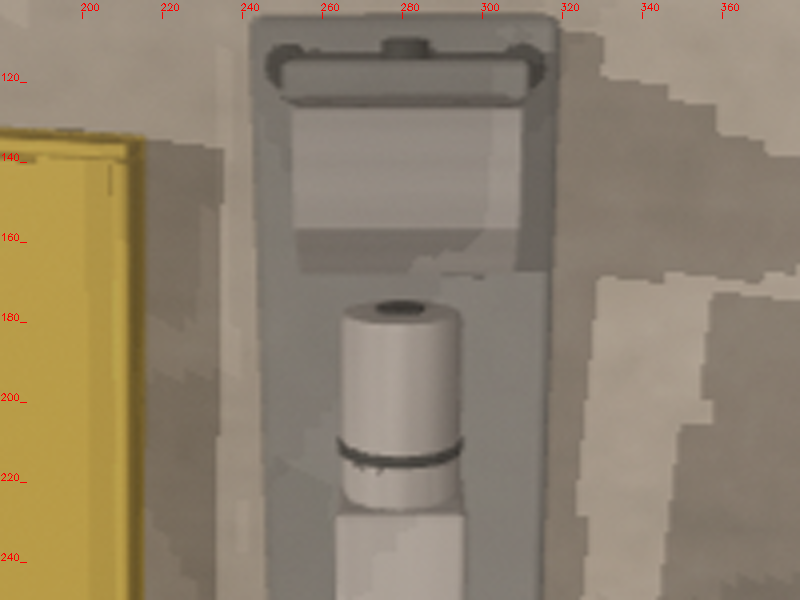

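>>> {"op": "carry_out", "data": {"motion": [{"jaw": -0.45, "tx": 0, "ty": 0, "tz": 0, "wx": 0, "wy": 0, "wz": 0}, {"jaw": -0.45, "tx": 0, "ty": 0, "tz": 0, "wx": 0, "wy": 0, "wz": 0}, {"jaw": -0.45, "tx": 0, "ty": 0, "tz": 0, "wx": 0, "wy": 0, "wz": 0}, {"jaw": -0.45, "tx": 0, "ty": 0, "tz": 0, "wx": 0, "wy": 0, "wz": 0}, {"jaw": -0.45, "tx": 0, "ty": 0, "tz": 0, "wx": 0, "wy": 0, "wz": 0}]}}

```text
clock: 30.38
tcp_pos: [0.4744, -0.0057, 0.2426]
orientation: [0.0, -0.028, 1.0, -0.0]
wrist_force: [-1.0, -0.5, 0.4]
finger_gap: 0.0229
```

```bash
python3 - <<'E'
from h import *
where()
wsnap('w18.png')
crop('w18.png','w18a.png',180,380,150,300)
crop('w18.png','w18b.png',180,380,250,400)
E
```

```text
t 30.38 grasp [ 0.4744 -0.0057  0.0876] tool x yaw -176.83 z [ 0.e+00 -1.e-04 -1.e+00] gap 0.0229 F [-0.98 -0.47  0.41]
```

View pics/w18a.png

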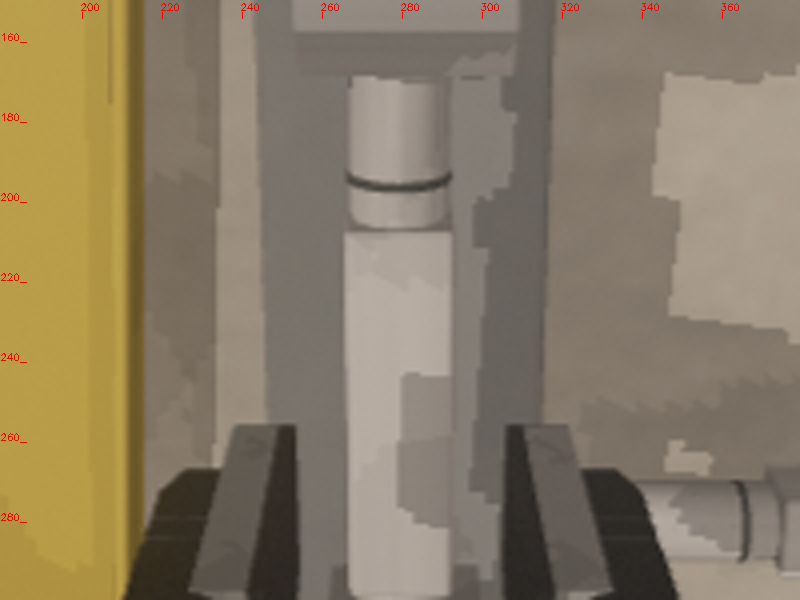

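View pics/w18b.png

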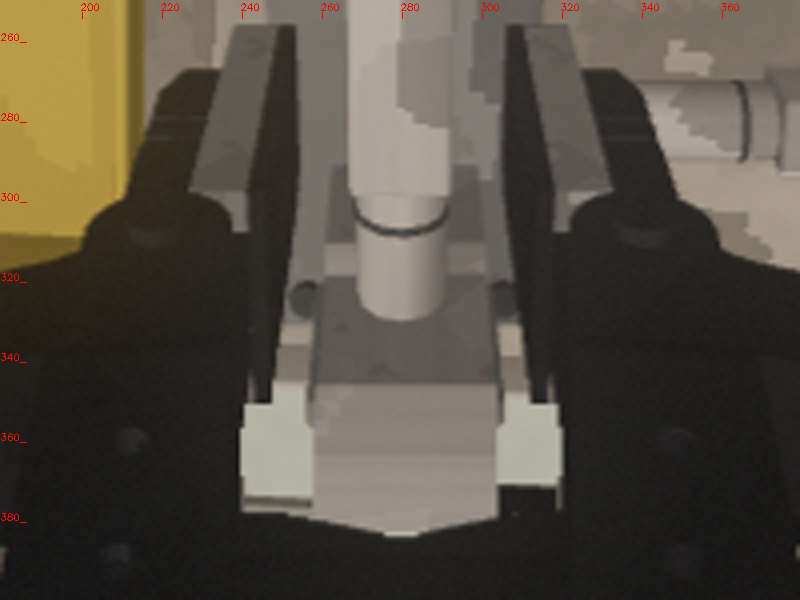

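>>> {"op": "carry_out", "data": {"motion": [{"jaw": -0.45, "tx": 0, "ty": 0, "tz": 1.2, "wx": 0, "wy": 0, "wz": 0}, {"jaw": -0.45, "tx": 0, "ty": 0, "tz": 1.2, "wx": 0, "wy": 0, "wz": 0}, {"jaw": -0.45, "tx": 0, "ty": 0, "tz": 0.6, "wx": 0, "wy": 0, "wz": 0}, {"jaw": -0.45, "tx": 0, "ty": 0, "tz": 0, "wx": 0, "wy": 0, "wz": 0}, {"jaw": -1, "tx": 0, "ty": 0, "tz": 0, "wx": 0, "wy": 0, "wz": 0}, {"jaw": -1, "tx": 0, "ty": 0, "tz": 0, "wx": 0, "wy": 0, "wz": 0}, {"jaw": -1, "tx": 0, "ty": 0, "tz": 0, "wx": 0, "wy": 0, "wz": 0}]}}

```text
clock: 31.3
tcp_pos: [0.4745, -0.0057, 0.2128]
orientation: [0.0, -0.028, 1.0, -0.0]
wrist_force: [0.9, -0.4, -1.1]
finger_gap: 0.0119
```

```bash
python3 - <<'E'
from h import *
where()
p,R,s=pose()
plan([.3826,-.2393,.115],down(92.2),11,p0=p+[0,0,.07],R0=R)
E
```

```text
t 31.3 grasp [ 0.4746 -0.0058  0.0578] tool x yaw -176.83 z [ 6.e-04 -2.e-04 -1.e+00] gap 0.0119 F [ 0.89 -0.35 -1.07]
N=11 t(cm)=[-0.729 -2.431  0.117] w(deg)=[1.00e-03 3.00e-03 8.27e+00]
```

>>> {"op": "carry_out", "data": {"motion": [{"jaw": -1, "tx": 0, "ty": 0, "tz": -1, "wx": 0, "wy": 0, "wz": 0}, {"jaw": -1, "tx": 0, "ty": 0, "tz": -3, "wx": 0, "wy": 0, "wz": 0}, {"jaw": -1, "tx": 0, "ty": 0, "tz": -3, "wx": 0, "wy": 0, "wz": 0}, {"jaw": -1, "tx": -0.73, "ty": -2.43, "tz": 0.11, "wx": 0, "wy": 0, "wz": 8.27}, {"jaw": -1, "tx": -0.73, "ty": -2.43, "tz": 0.11, "wx": 0, "wy": 0, "wz": 8.27}, {"jaw": -1, "tx": -0.73, "ty": -2.43, "tz": 0.11, "wx": 0, "wy": 0, "wz": 8.27}, {"jaw": -1, "tx": -0.73, "ty": -2.43, "tz": 0.11, "wx": 0, "wy": 0, "wz": 8.27}, {"jaw": -1, "tx": -0.73, "ty": -2.43, "tz": 0.11, "wx": 0, "wy": 0, "wz": 8.27}, {"jaw": -1, "tx": -0.73, "ty": -2.43, "tz": 0.11, "wx": 0, "wy": 0, "wz": 8.27}, {"jaw": -1, "tx": -0.73, "ty": -2.43, "tz": 0.11, "wx": 0, "wy": 0, "wz": 8.27}, {"jaw": -1, "tx": -0.73, "ty": -2.43, "tz": 0.11, "wx": 0, "wy": 0, "wz": 8.27}, {"jaw": -1, "tx": -0.73, "ty": -2.43, "tz": 0.11, "wx": 0, "wy": 0, "wz": 8.27}, {"jaw": -1, "tx": -0.73, "ty": -2.43, "tz": 0.11, "wx": 0, "wy": 0, "wz": 8.27}, {"jaw": -1, "tx": -0.73, "ty": -2.43, "tz": 0.11, "wx": 0, "wy": 0, "wz": 8.27}, {"jaw": -1, "tx": 0, "ty": 0, "tz": 0, "wx": 0, "wy": 0, "wz": 0}, {"jaw": -1, "tx": 0, "ty": 0, "tz": 0, "wx": 0, "wy": 0, "wz": 0}]}}

```text
clock: 33.3
tcp_pos: [0.3831, -0.2393, 0.2711]
orientation: [0.001, 0.693, 0.721, 0.0]
wrist_force: [-0.9, 0.2, -0.0]
finger_gap: 0.0121
```

```bash
python3 - <<'E'
from h import *
where()
plan([.3826,-.2391,.0477],down(92.2),5)
E
```

```text
t 33.3 grasp [ 0.3833 -0.2394  0.1161] tool x yaw 92.3 z [ 1.2e-03 -7.0e-04 -1.0e+00] gap 0.0121 F [-0.86  0.19 -0.01]
N=5 t(cm)=[ 0.006 -0.01   1.368] w(deg)=[0.014 0.008 0.019]
```

>>> {"op": "carry_out", "data": {"motion": [{"jaw": -1, "tx": 0, "ty": -0.04, "tz": 2, "wx": 0, "wy": 0, "wz": 0}, {"jaw": -1, "tx": 0, "ty": 0, "tz": 2, "wx": 0, "wy": 0, "wz": 0}, {"jaw": -1, "tx": 0, "ty": 0, "tz": 1.8, "wx": 0, "wy": 0, "wz": 0}, {"jaw": -1, "tx": 0, "ty": 0, "tz": 1, "wx": 0, "wy": 0, "wz": 0}, {"jaw": -1, "tx": 0, "ty": 0, "tz": 0, "wx": 0, "wy": 0, "wz": 0}, {"jaw": -1, "tx": 0, "ty": 0, "tz": 0, "wx": 0, "wy": 0, "wz": 0}]}}

```text
clock: 34.05
tcp_pos: [0.3827, -0.2394, 0.2031]
orientation: [0.001, 0.693, 0.721, 0.0]
wrist_force: [-0.4, -0.2, -1.0]
finger_gap: 0.0119
```

```bash
python3 - <<'E'
from h import *
where()
wsnap('w19.png')
crop('w19.png','w19a.png',180,380,150,300)
E
```

```text
t 34.05 grasp [ 0.3828 -0.2395  0.0481] tool x yaw 92.24 z [ 8.e-04 -7.e-04 -1.e+00] gap 0.0119 F [-0.38 -0.22 -1.01]
```

View pics/w19a.png

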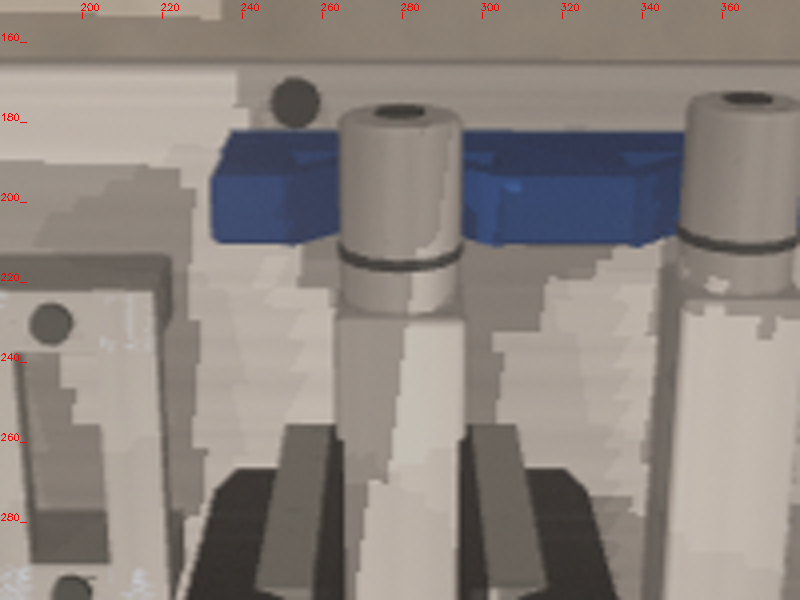

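>>> {"op": "carry_out", "data": {"motion": [{"jaw": -1, "tx": 0, "ty": 0, "tz": 0.3, "wx": 0, "wy": 0, "wz": 0}, {"jaw": -1, "tx": 0, "ty": 0, "tz": 0, "wx": 0, "wy": 0, "wz": 0}, {"jaw": -0.48, "tx": 0, "ty": 0, "tz": 0, "wx": 0, "wy": 0, "wz": 0}, {"jaw": -0.48, "tx": 0, "ty": 0, "tz": 0, "wx": 0, "wy": 0, "wz": 0}, {"jaw": -0.48, "tx": 0, "ty": 0, "tz": 0, "wx": 0, "wy": 0, "wz": 0}, {"jaw": -0.48, "tx": 0, "ty": 0, "tz": -1.5, "wx": 0, "wy": 0, "wz": 0}, {"jaw": -0.48, "tx": 0, "ty": 0, "tz": -4, "wx": 0, "wy": 0, "wz": 0}, {"jaw": -0.48, "tx": 0, "ty": 0, "tz": -4, "wx": 0, "wy": 0, "wz": 0}, {"jaw": -0.48, "tx": 0, "ty": 0, "tz": 0, "wx": 0, "wy": 0, "wz": 0}]}}

```text
clock: 35.22
tcp_pos: [0.3833, -0.2402, 0.2975]
orientation: [0.003, 0.693, 0.721, 0.0]
wrist_force: [-0.6, -0.6, -0.5]
finger_gap: 0.0223
```

```bash
python3 - <<'E'
from h import *
where()
wsnap('w20.png'); snap('top','t20.png')
crop('t20.png','t20a.png',140,300,190,310)
crop('w20.png','w20a.png',160,460,100,325)
plan([.4197,.186,.10],down(90.3),9)
E
```

```text
t 35.23 grasp [ 0.384  -0.2409  0.1425] tool x yaw 92.2 z [ 0.0048 -0.0044 -1.    ] gap 0.0223 F [-0.58 -0.65 -0.49]
N=9 t(cm)=[4.714 0.528 0.438] w(deg)=[0.004 0.004 0.211]
```

View pics/w20a.png

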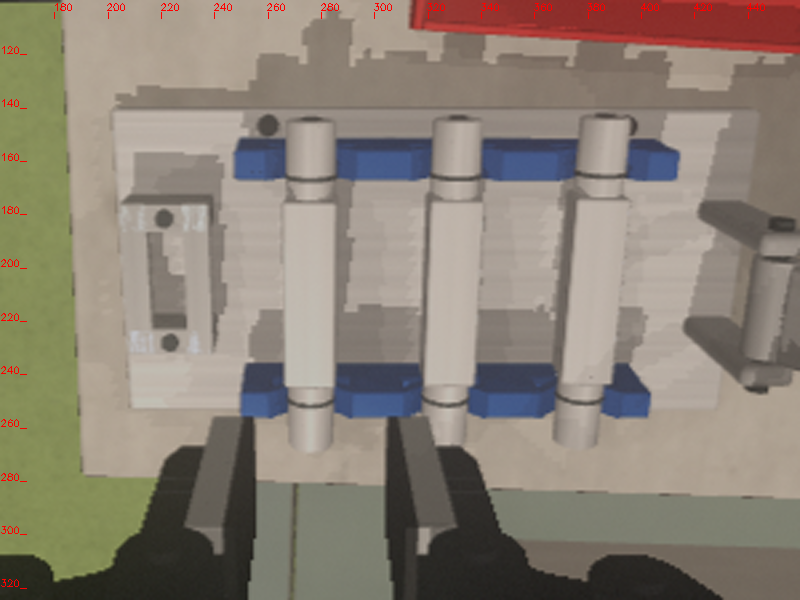

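View pics/t20a.png

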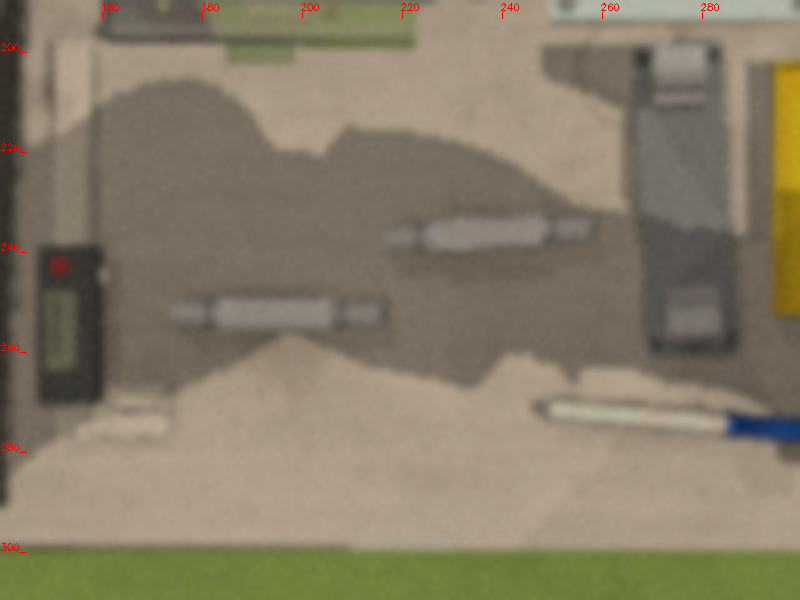

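>>> {"op": "carry_out", "data": {"motion": [{"jaw": -0.4, "tx": 4.71, "ty": 0.53, "tz": 0.4, "wx": 0, "wy": 0, "wz": 0.21}, {"jaw": -0.4, "tx": 4.71, "ty": 0.53, "tz": 0.4, "wx": 0, "wy": 0, "wz": 0.21}, {"jaw": -0.4, "tx": 4.71, "ty": 0.53, "tz": 0.4, "wx": 0, "wy": 0, "wz": 0.21}, {"jaw": -0.4, "tx": 4.71, "ty": 0.53, "tz": 0.4, "wx": 0, "wy": 0, "wz": 0.21}, {"jaw": -0.4, "tx": 4.71, "ty": 0.53, "tz": 0.4, "wx": 0, "wy": 0, "wz": 0.21}, {"jaw": -0.4, "tx": 4.71, "ty": 0.53, "tz": 0.4, "wx": 0, "wy": 0, "wz": 0.21}, {"jaw": -0.4, "tx": 4.71, "ty": 0.53, "tz": 0.4, "wx": 0, "wy": 0, "wz": 0.21}, {"jaw": -0.4, "tx": 4.71, "ty": 0.53, "tz": 0.4, "wx": 0, "wy": 0, "wz": 0.21}, {"jaw": -0.4, "tx": 4.71, "ty": 0.53, "tz": 0.4, "wx": 0, "wy": 0, "wz": 0.21}, {"jaw": -0.4, "tx": 0, "ty": 0, "tz": 0, "wx": 0, "wy": 0, "wz": 0}, {"jaw": -0.4, "tx": 0, "ty": 0, "tz": 0, "wx": 0, "wy": 0, "wz": 0}, {"jaw": -0.4, "tx": 0, "ty": 0, "tz": 0, "wx": 0, "wy": 0, "wz": 0}, {"jaw": -0.4, "tx": 0, "ty": 0, "tz": 0, "wx": 0, "wy": 0, "wz": 0}]}}

```text
clock: 36.95
tcp_pos: [0.4198, 0.1846, 0.2584]
orientation: [0.0, 0.706, 0.708, -0.0]
wrist_force: [0.5, -1.5, 0.3]
finger_gap: 0.0255
```

```bash
python3 - <<'E'
from h import *
where()
wsnap('w21.png')
crop('w21.png','w21a.png',180,420,120,300)
where()
E
```

```text
t 36.95 grasp [0.4198 0.1846 0.1034] tool x yaw 90.2 z [-2.e-04 -2.e-04 -1.e+00] gap 0.0255 F [ 0.54 -1.5   0.35]
t 37.0 grasp [0.4199 0.1847 0.1035] tool x yaw 90.21 z [ 1.e-04 -1.e-04 -1.e+00] gap 0.0257 F [-0.33  0.08  0.03]
```

View pics/w21a.png

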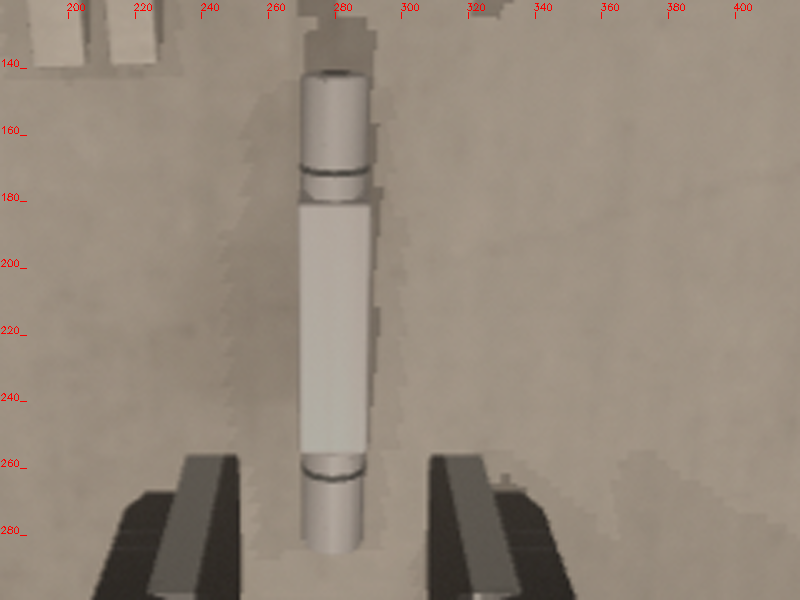

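```bash
python3 - <<'E'
from h import *
pil('w21.png',[(270,181.5),(291,181.5),(270.6,256.5),(290,256.5)])
P=wun('w21.png',[(280.5,142),(280,286)],.007);print(np.linalg.norm(P[0]-P[1]))
E
```

```text
centre [0.42   0.1864] yaw 90.2 len 0.0517 w 0.0132
0.10195500081783616
```

>>> {"op": "carry_out", "data": {"motion": [{"jaw": -0.4, "tx": 0.17, "ty": 0.01, "tz": 2.5, "wx": 0, "wy": 0, "wz": 0}, {"jaw": -0.4, "tx": 0, "ty": 0, "tz": 2.4, "wx": 0, "wy": 0, "wz": 0}, {"jaw": -0.4, "tx": 0, "ty": 0, "tz": 2, "wx": 0, "wy": 0, "wz": 0}, {"jaw": -0.4, "tx": 0, "ty": 0, "tz": 1, "wx": 0, "wy": 0, "wz": 0}, {"jaw": -0.4, "tx": 0, "ty": 0, "tz": 0, "wx": 0, "wy": 0, "wz": 0}, {"jaw": -1, "tx": 0, "ty": 0, "tz": 0, "wx": 0, "wy": 0, "wz": 0}, {"jaw": -1, "tx": 0, "ty": 0, "tz": 0, "wx": 0, "wy": 0, "wz": 0}, {"jaw": -1, "tx": 0, "ty": 0, "tz": 0, "wx": 0, "wy": 0, "wz": 0}]}}

```text
clock: 38.0
tcp_pos: [0.4204, 0.1874, 0.1802]
orientation: [0.001, 0.705, 0.709, 0.001]
wrist_force: [-0.7, -0.9, 2.8]
finger_gap: 0.0122
```

```bash
python3 - <<'E'
from h import *
where()
p,R,s=pose()
plan([.4745,-.0054,.105],down(183.2),10,p0=p+[0,0,.08],R0=R)
E
```

```text
t 38.0 grasp [0.4206 0.1875 0.0252] tool x yaw 90.31 z [ 1.6e-03  2.0e-04 -1.0e+00] gap 0.0122 F [-0.73 -0.86  2.78]
N=10 t(cm)=[-2.004e+00 -9.960e-01  1.000e-03] w(deg)=[ 8.000e-03  7.000e-03 -9.289e+00]
```

>>> {"op": "carry_out", "data": {"motion": [{"jaw": -1, "tx": 0, "ty": 0, "tz": -2, "wx": 0, "wy": 0, "wz": 0}, {"jaw": -1, "tx": 0, "ty": 0, "tz": -3, "wx": 0, "wy": 0, "wz": 0}, {"jaw": -1, "tx": 0, "ty": 0, "tz": -3, "wx": 0, "wy": 0, "wz": 0}, {"jaw": -1, "tx": -2, "ty": -1, "tz": 0, "wx": 0, "wy": 0, "wz": -9.29}, {"jaw": -1, "tx": -2, "ty": -1, "tz": 0, "wx": 0, "wy": 0, "wz": -9.29}, {"jaw": -1, "tx": -2, "ty": -1, "tz": 0, "wx": 0, "wy": 0, "wz": -9.29}, {"jaw": -1, "tx": -2, "ty": -1, "tz": 0, "wx": 0, "wy": 0, "wz": -9.29}, {"jaw": -1, "tx": -2, "ty": -1, "tz": 0, "wx": 0, "wy": 0, "wz": -9.29}, {"jaw": -1, "tx": -2, "ty": -1, "tz": 0, "wx": 0, "wy": 0, "wz": -9.29}, {"jaw": -1, "tx": -2, "ty": -1, "tz": 0, "wx": 0, "wy": 0, "wz": -9.29}, {"jaw": -1, "tx": -2, "ty": -1, "tz": 0, "wx": 0, "wy": 0, "wz": -9.29}, {"jaw": -1, "tx": -2, "ty": -1, "tz": 0, "wx": 0, "wy": 0, "wz": -9.29}, {"jaw": -1, "tx": -2, "ty": -1, "tz": 0, "wx": 0, "wy": 0, "wz": -9.29}, {"jaw": -1, "tx": 0, "ty": 0, "tz": 0, "wx": 0, "wy": 0, "wz": 0}, {"jaw": -1, "tx": 0, "ty": 0, "tz": 0, "wx": 0, "wy": 0, "wz": 0}, {"jaw": -1, "tx": 0, "ty": 0, "tz": 0, "wx": 0, "wy": 0, "wz": 0}]}}

```text
clock: 40.0
tcp_pos: [0.4727, -0.0049, 0.2594]
orientation: [-0.0, -0.028, 1.0, 0.0]
wrist_force: [-0.2, -0.4, 0.1]
finger_gap: 0.0123
```

```bash
python3 - <<'E'
from h import *
where()
plan([.4738,-.0054,.0885],down(183.2),3)
E
```

```text
t 40.0 grasp [ 0.4726 -0.0049  0.1044] tool x yaw -176.82 z [-8.e-04  2.e-04 -1.e+00] gap 0.0123 F [-0.18 -0.43  0.12]
N=3 t(cm)=[-0.034 -0.018  0.529] w(deg)=[ 0.005 -0.016 -0.006]
```

>>> {"op": "carry_out", "data": {"motion": [{"jaw": -1, "tx": 0, "ty": -0.03, "tz": 0.8, "wx": 0, "wy": 0, "wz": 0}, {"jaw": -1, "tx": 0, "ty": 0, "tz": 0.5, "wx": 0, "wy": 0, "wz": 0}, {"jaw": -1, "tx": 0, "ty": 0, "tz": 0.3, "wx": 0, "wy": 0, "wz": 0}, {"jaw": -1, "tx": 0, "ty": 0, "tz": 0, "wx": 0, "wy": 0, "wz": 0}, {"jaw": -1, "tx": 0, "ty": 0, "tz": 0, "wx": 0, "wy": 0, "wz": 0}, {"jaw": -1, "tx": 0, "ty": 0, "tz": 0, "wx": 0, "wy": 0, "wz": 0}]}}

```text
clock: 40.75
tcp_pos: [0.4737, -0.0058, 0.2437]
orientation: [0.0, -0.028, 1.0, -0.0]
wrist_force: [-0.2, -0.0, -1.3]
finger_gap: 0.0121
```

```bash
python3 - <<'E'
from h import *
where()
wsnap('w22.png')
crop('w22.png','w22a.png',180,380,100,250)
E
```

```text
t 40.75 grasp [ 0.4738 -0.0058  0.0887] tool x yaw -176.79 z [ 4.e-04 -2.e-04 -1.e+00] gap 0.0121 F [-0.24 -0.03 -1.29]
```

View pics/w22a.png

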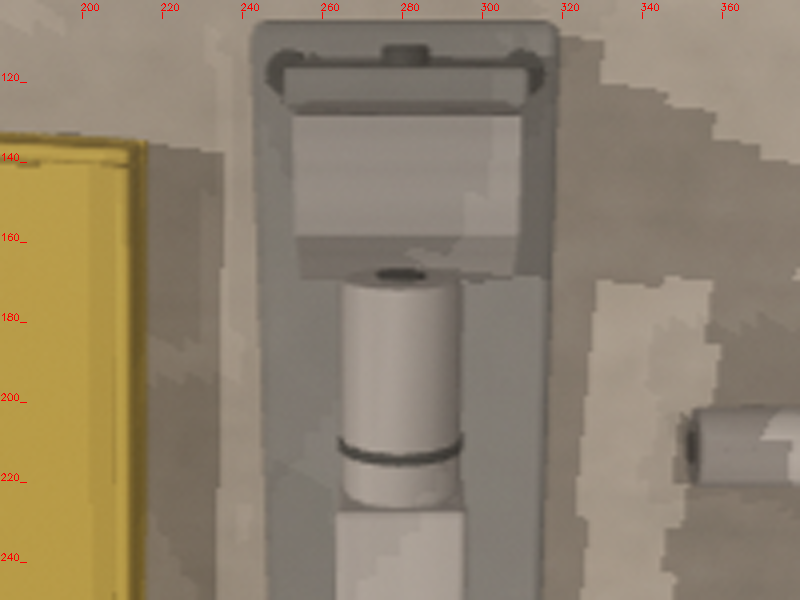

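>>> {"op": "carry_out", "data": {"motion": [{"jaw": -1, "tx": 0, "ty": 0, "tz": 0.12, "wx": 0, "wy": 0, "wz": 0}, {"jaw": -1, "tx": 0, "ty": 0, "tz": 0, "wx": 0, "wy": 0, "wz": 0}, {"jaw": -0.45, "tx": 0, "ty": 0, "tz": 0, "wx": 0, "wy": 0, "wz": 0}, {"jaw": -0.45, "tx": 0, "ty": 0, "tz": 0, "wx": 0, "wy": 0, "wz": 0}, {"jaw": -0.45, "tx": 0, "ty": 0, "tz": 0, "wx": 0, "wy": 0, "wz": 0}, {"jaw": -0.45, "tx": 0, "ty": 0, "tz": 0, "wx": 0, "wy": 0, "wz": 0}, {"jaw": -0.45, "tx": 0, "ty": 0, "tz": 0, "wx": 0, "wy": 0, "wz": 0}]}}

```text
clock: 41.68
tcp_pos: [0.4736, -0.0058, 0.2423]
orientation: [-0.0, -0.028, 1.0, -0.0]
wrist_force: [0.4, -0.8, 0.2]
finger_gap: 0.0238
```

```bash
python3 - <<'E'
from h import *
where()
wsnap('w23.png')
crop('w23.png','w23a.png',180,380,130,280)
crop('w23.png','w23b.png',180,380,250,400)
E
```

```text
t 41.67 grasp [ 0.4736 -0.0058  0.0873] tool x yaw -176.79 z [-0.e+00 -1.e-04 -1.e+00] gap 0.0238 F [ 0.39 -0.82  0.18]
```

View pics/w23a.png

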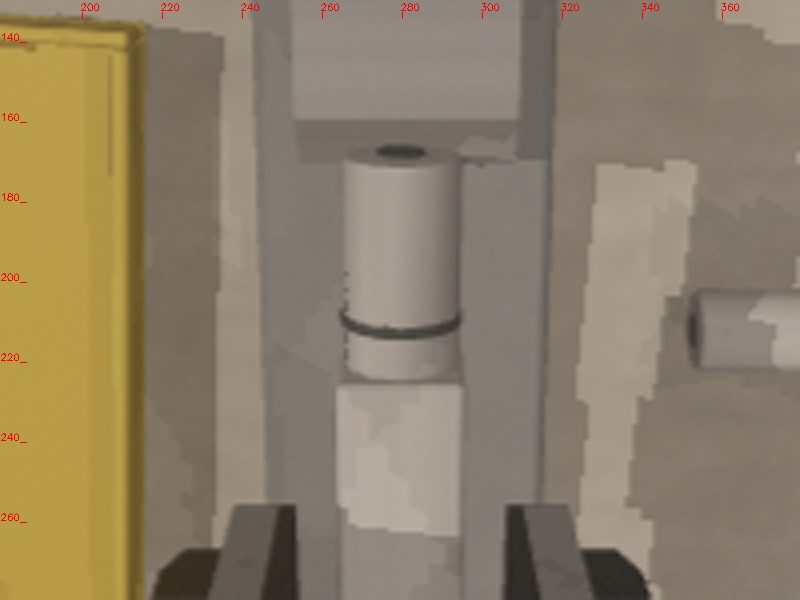

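View pics/w23b.png

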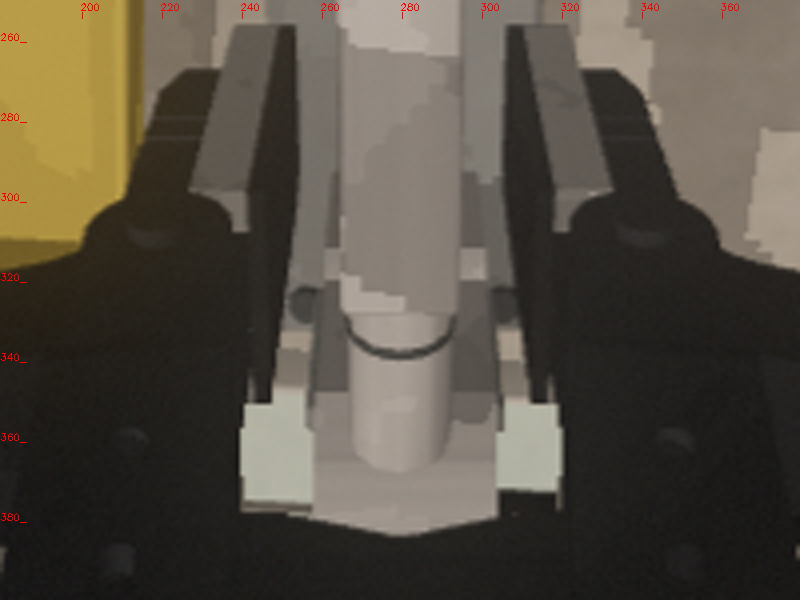

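```bash
python3 - <<'E'
from h import *
hgt('w23.png',280,225.5,328)
hgt('w23.png',280,226,327.5)
G=proj
# red bin corners in w4 / w7
f='w7.png'
crop('w7.png','w7r.png',260,460,0,150)
E
```

```text
axis z 0.064 centre [ 0.4748 -0.0051  0.071 ]
axis z 0.0625 centre [ 0.4756 -0.0051  0.0695]
```

View pics/w7r.png

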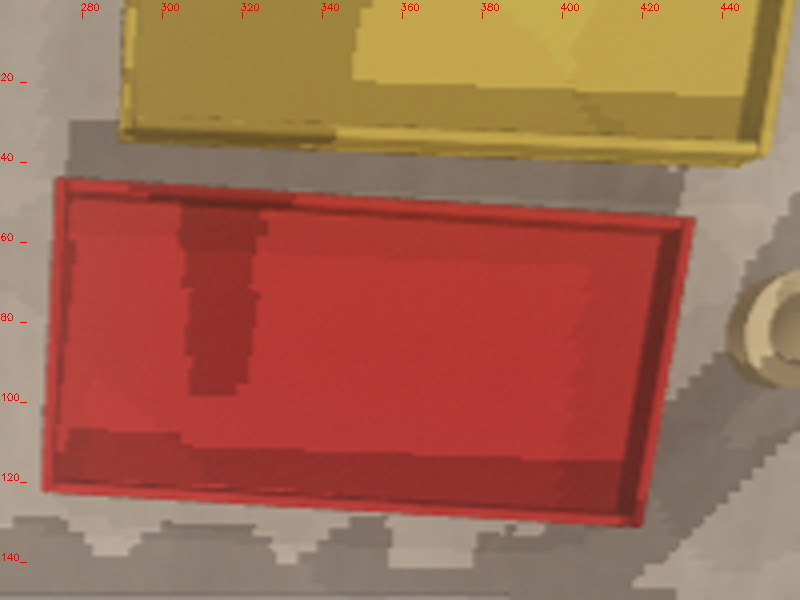

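```bash
python3 - <<'E'
from h import *
P=wun('w7.png',[(274.2,45),(433.7,54.5),(420,131.2),(271.2,122.5)],.014)
print(P.round(4),P.mean(0).round(4)); print(np.degrees(np.arctan2(*(P[1]-P[0])[1::-1])),np.degrees(np.arctan2(*(P[2]-P[3])[1::-1])),np.linalg.norm(P[1]-P[0]),np.linalg.norm(P[3]-P[0]))
E
```

```text
[[ 0.4081 -0.1141  0.014 ]
 [ 0.5291 -0.1162  0.014 ]
 [ 0.5276 -0.1732  0.014 ]
 [ 0.4075 -0.1708  0.014 ]] [ 0.468  -0.1436  0.014 ]
-1.0073886357531268 -1.1564931988610667 0.12102984059138 0.05672008760404422
```

>>> {"op": "carry_out", "data": {"motion": [{"jaw": -0.45, "tx": -0.05, "ty": 0.05, "tz": 0.25, "wx": 0, "wy": 0, "wz": 0}, {"jaw": -0.45, "tx": 0, "ty": 0, "tz": 0.2, "wx": 0, "wy": 0, "wz": 0}, {"jaw": -0.45, "tx": 0, "ty": 0, "tz": 0, "wx": 0, "wy": 0, "wz": 0}, {"jaw": -1, "tx": 0, "ty": 0, "tz": 0, "wx": 0, "wy": 0, "wz": 0}, {"jaw": -1, "tx": 0, "ty": 0, "tz": 0, "wx": 0, "wy": 0, "wz": 0}, {"jaw": -1, "tx": 0, "ty": 0, "tz": 0, "wx": 0, "wy": 0, "wz": 0}]}}

```text
clock: 42.48
tcp_pos: [0.474, -0.0052, 0.2379]
orientation: [0.0, -0.028, 1.0, -0.0]
wrist_force: [-0.5, -0.8, 0.1]
finger_gap: 0.0119
```

```bash
python3 - <<'E'
from h import *
where()
p,R,s=pose()
plan([.467,-.1586,.10],down(178.9),5,p0=p+[0,0,.05],R0=R)
E
```

```text
t 42.48 grasp [ 0.474  -0.0052  0.0829] tool x yaw -176.78 z [ 0.e+00 -1.e-04 -1.e+00] gap 0.0119 F [-0.54 -0.82  0.1 ]
N=5 t(cm)=[ 0.22  -3.063  0.657] w(deg)=[-0.001  0.     0.863]
```

>>> {"op": "carry_out", "data": {"motion": [{"jaw": -1, "tx": 0, "ty": 0, "tz": -1.5, "wx": 0, "wy": 0, "wz": 0}, {"jaw": -1, "tx": 0, "ty": 0, "tz": -3.5, "wx": 0, "wy": 0, "wz": 0}, {"jaw": -1, "tx": 0.22, "ty": -3.06, "tz": 0.66, "wx": 0, "wy": 0, "wz": 0.86}, {"jaw": -1, "tx": 0.22, "ty": -3.06, "tz": 0.66, "wx": 0, "wy": 0, "wz": 0.86}, {"jaw": -1, "tx": 0.22, "ty": -3.06, "tz": 0.66, "wx": 0, "wy": 0, "wz": 0.86}, {"jaw": -1, "tx": 0.22, "ty": -3.06, "tz": 0.66, "wx": 0, "wy": 0, "wz": 0.86}, {"jaw": -1, "tx": 0.22, "ty": -3.06, "tz": 0.66, "wx": 0, "wy": 0, "wz": 0.86}, {"jaw": -1, "tx": 0, "ty": 0, "tz": 0, "wx": 0, "wy": 0, "wz": 0}, {"jaw": -1, "tx": 0, "ty": 0, "tz": 0, "wx": 0, "wy": 0, "wz": 0}]}}

```text
clock: 43.6
tcp_pos: [0.467, -0.1583, 0.2554]
orientation: [0.0, 0.01, 1.0, 0.0]
wrist_force: [0.5, 0.7, 0.0]
finger_gap: 0.0124
```

```bash
python3 - <<'E'
from h import *
where()
wsnap('w24.png')
plan([.467,-.1586,.033],down(178.9),5)
E
```

```text
t 43.6 grasp [ 0.4671 -0.1582  0.1004] tool x yaw 178.9 z [ 3.e-04  2.e-04 -1.e+00] gap 0.0124 F [0.53 0.65 0.05]
N=5 t(cm)=[ 0.002 -0.014  1.347] w(deg)=[0.    0.004 0.01 ]
```

View pics/w24.png

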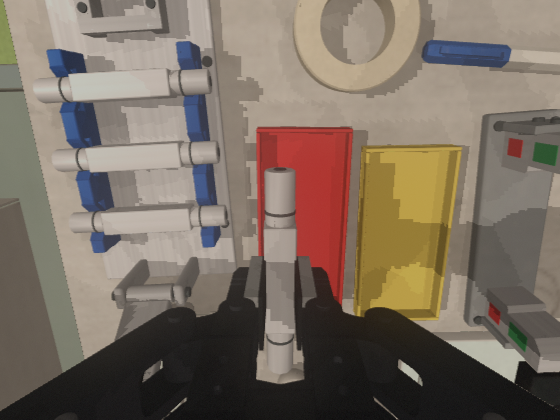

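>>> {"op": "carry_out", "data": {"motion": [{"jaw": -1, "tx": 0, "ty": 0, "tz": 2.3, "wx": 0, "wy": 0, "wz": 0}, {"jaw": -1, "tx": 0, "ty": 0, "tz": 2.3, "wx": 0, "wy": 0, "wz": 0}, {"jaw": -1, "tx": 0, "ty": 0, "tz": 1.5, "wx": 0, "wy": 0, "wz": 0}, {"jaw": -1, "tx": 0, "ty": 0, "tz": 0.7, "wx": 0, "wy": 0, "wz": 0}, {"jaw": -1, "tx": 0, "ty": 0, "tz": 0, "wx": 0, "wy": 0, "wz": 0}, {"jaw": -0.55, "tx": 0, "ty": 0, "tz": 0, "wx": 0, "wy": 0, "wz": 0}, {"jaw": -0.55, "tx": 0, "ty": 0, "tz": 0, "wx": 0, "wy": 0, "wz": 0}, {"jaw": -0.55, "tx": 0, "ty": 0, "tz": 0, "wx": 0, "wy": 0, "wz": 0}, {"jaw": -0.55, "tx": 0, "ty": 0, "tz": -3, "wx": 0, "wy": 0, "wz": 0}, {"jaw": -0.55, "tx": 0, "ty": 0, "tz": -5, "wx": 0, "wy": 0, "wz": 0}, {"jaw": -0.55, "tx": 0, "ty": 0, "tz": 0, "wx": 0, "wy": 0, "wz": 0}]}}

```text
clock: 45.02
tcp_pos: [0.4691, -0.1597, 0.2716]
orientation: [0.004, 0.01, 1.0, -0.003]
wrist_force: [0.1, 0.6, -0.8]
finger_gap: 0.0192
```

```bash
python3 - <<'E'
from h import *
where()
wsnap('w25.png'); snap('top','t25.png')
crop('t25.png','t25a.png',140,300,190,310)
E
```

```text
t 45.02 grasp [ 0.4703 -0.1605  0.1166] tool x yaw 178.91 z [ 0.0082 -0.0055 -1.    ] gap 0.0192 F [ 0.09  0.58 -0.83]
```

View pics/w25.png

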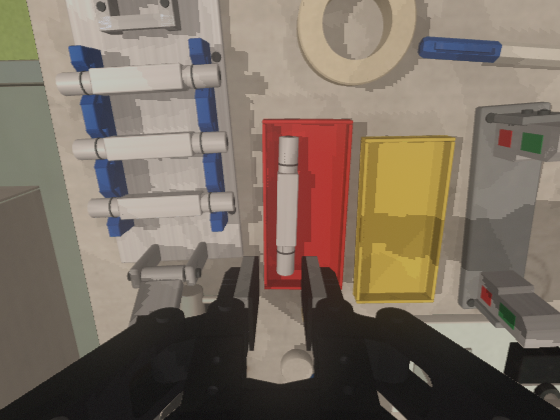

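View pics/t25a.png

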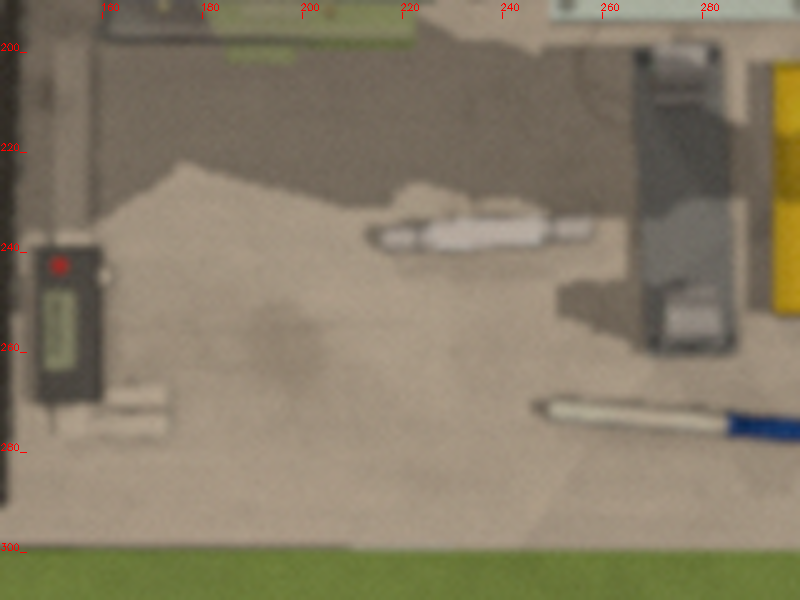

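```bash
python3 - <<'E'
from h import *
P=unproj('top',[(237,236.4),(223.5,237.8),(249,235.6)],.014); print(P.round(4),np.degrees(np.arctan2(*(P[1]-P[2])[1::-1])))
plan([P[0][0],P[0][1],.10],down(93.5),10)
E
```

```text
[[0.4589 0.0889 0.014 ]
 [0.4554 0.1206 0.014 ]
 [0.461  0.0606 0.014 ]] 95.32408371163545
N=10 t(cm)=[1.804 2.038 0.126] w(deg)=[1.00e-03 2.10e-02 8.54e+00]
```

>>> {"op": "carry_out", "data": {"motion": [{"jaw": -0.4, "tx": 1.8, "ty": 2.04, "tz": 0.1, "wx": 0, "wy": 0, "wz": 8.54}, {"jaw": -0.4, "tx": 1.8, "ty": 2.04, "tz": 0.1, "wx": 0, "wy": 0, "wz": 8.54}, {"jaw": -0.4, "tx": 1.8, "ty": 2.04, "tz": 0.1, "wx": 0, "wy": 0, "wz": 8.54}, {"jaw": -0.4, "tx": 1.8, "ty": 2.04, "tz": 0.1, "wx": 0, "wy": 0, "wz": 8.54}, {"jaw": -0.4, "tx": 1.8, "ty": 2.04, "tz": 0.1, "wx": 0, "wy": 0, "wz": 8.54}, {"jaw": -0.4, "tx": 1.8, "ty": 2.04, "tz": 0.1, "wx": 0, "wy": 0, "wz": 8.54}, {"jaw": -0.4, "tx": 1.8, "ty": 2.04, "tz": 0.1, "wx": 0, "wy": 0, "wz": 8.54}, {"jaw": -0.4, "tx": 1.8, "ty": 2.04, "tz": 0.1, "wx": 0, "wy": 0, "wz": 8.54}, {"jaw": -0.4, "tx": 1.8, "ty": 2.04, "tz": 0.1, "wx": 0, "wy": 0, "wz": 8.54}, {"jaw": -0.4, "tx": 1.8, "ty": 2.04, "tz": 0.1, "wx": 0, "wy": 0, "wz": 8.54}, {"jaw": -0.4, "tx": 0, "ty": 0, "tz": 0, "wx": 0, "wy": 0, "wz": 0}, {"jaw": -0.4, "tx": 0, "ty": 0, "tz": 0, "wx": 0, "wy": 0, "wz": 0}, {"jaw": -0.4, "tx": 0, "ty": 0, "tz": 0, "wx": 0, "wy": 0, "wz": 0}, {"jaw": -0.4, "tx": 0, "ty": 0, "tz": 0, "wx": 0, "wy": 0, "wz": 0}]}}

```text
clock: 46.88
tcp_pos: [0.4585, 0.0886, 0.2568]
orientation: [0.0, 0.685, 0.728, -0.0]
wrist_force: [-1.2, 0.0, 0.3]
finger_gap: 0.0256
```

```bash
python3 - <<'E'
from h import *
where()
wsnap('w26.png')
crop('w26.png','w26a.png',180,420,120,300)
where()
E
```

```text
t 46.88 grasp [0.4584 0.0886 0.1018] tool x yaw 93.48 z [-2.e-04 -2.e-04 -1.e+00] gap 0.0256 F [-1.16  0.02  0.34]
t 46.92 grasp [0.4586 0.0887 0.1018] tool x yaw 93.48 z [ 0.e+00 -2.e-04 -1.e+00] gap 0.0257 F [ 0.52 -0.19  0.04]
```

View pics/w26a.png

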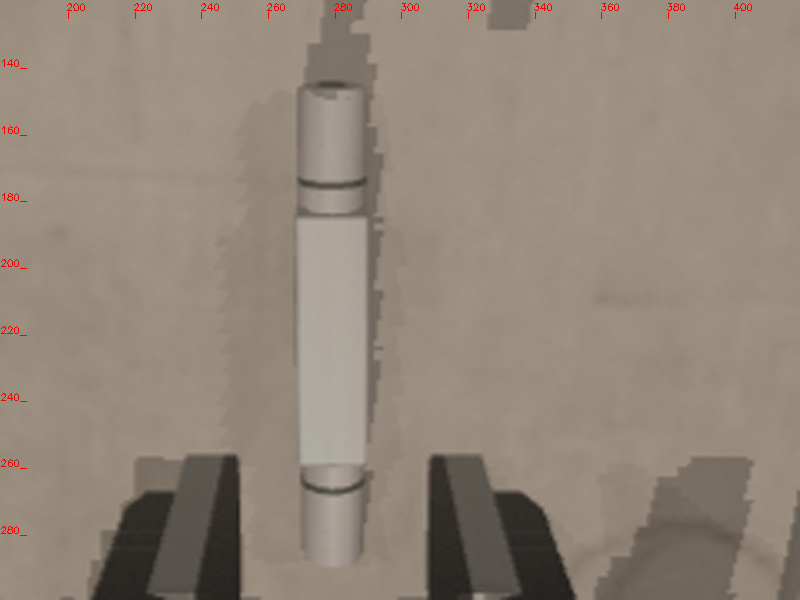

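```bash
python3 - <<'E'
from h import *
g=lambda L:[(180+x/3.333,120+y/3.333) for x,y in L]
pil('w26.png',g([(297,215),(368,215),(300,466),(366,466)]))
P=wun('w26.png',[(279.5,146),(279.5,290)],.007);print(np.linalg.norm(P[0]-P[1]))
E
```

```text
centre [0.4583 0.0888] yaw 93.7 len 0.0518 w 0.0134
0.10193004823009634
```

>>> {"op": "carry_out", "data": {"motion": [{"jaw": -0.4, "tx": -0.05, "ty": 0, "tz": 2.5, "wx": 0, "wy": 0, "wz": 0}, {"jaw": -0.4, "tx": 0, "ty": 0, "tz": 2.3, "wx": 0, "wy": 0, "wz": 0}, {"jaw": -0.4, "tx": 0, "ty": 0, "tz": 2, "wx": 0, "wy": 0, "wz": 0}, {"jaw": -0.4, "tx": 0, "ty": 0, "tz": 0.9, "wx": 0, "wy": 0, "wz": 0}, {"jaw": -0.4, "tx": 0, "ty": 0, "tz": 0, "wx": 0, "wy": 0, "wz": 0}, {"jaw": -1, "tx": 0, "ty": 0, "tz": 0, "wx": 0, "wy": 0, "wz": 0}, {"jaw": -1, "tx": 0, "ty": 0, "tz": 0, "wx": 0, "wy": 0, "wz": 0}, {"jaw": -1, "tx": 0, "ty": 0, "tz": 0, "wx": 0, "wy": 0, "wz": 0}]}}

```text
clock: 47.92
tcp_pos: [0.4593, 0.0887, 0.1805]
orientation: [0.001, 0.685, 0.728, 0.001]
wrist_force: [-0.7, 0.4, 3.6]
finger_gap: 0.012
```

```bash
python3 - <<'E'
from h import *
where()
p,R,s=pose()
plan([.4742,-.0054,.105],down(183.2),10,p0=p+[0,0,.08],R0=R)
E
```

```text
t 47.92 grasp [0.4595 0.0887 0.0255] tool x yaw 93.52 z [ 1.6e-03 -1.0e-04 -1.0e+00] gap 0.012 F [-0.73  0.36  3.56]
N=10 t(cm)=[-0.867 -0.604  0.005] w(deg)=[ 6.000e-03  8.000e-03 -8.968e+00]
```

>>> {"op": "carry_out", "data": {"motion": [{"jaw": -1, "tx": 0, "ty": 0, "tz": -2, "wx": 0, "wy": 0, "wz": 0}, {"jaw": -1, "tx": 0, "ty": 0, "tz": -3, "wx": 0, "wy": 0, "wz": 0}, {"jaw": -1, "tx": 0, "ty": 0, "tz": -3, "wx": 0, "wy": 0, "wz": 0}, {"jaw": -1, "tx": -0.87, "ty": -0.6, "tz": 0, "wx": 0, "wy": 0, "wz": -8.97}, {"jaw": -1, "tx": -0.87, "ty": -0.6, "tz": 0, "wx": 0, "wy": 0, "wz": -8.97}, {"jaw": -1, "tx": -0.87, "ty": -0.6, "tz": 0, "wx": 0, "wy": 0, "wz": -8.97}, {"jaw": -1, "tx": -0.87, "ty": -0.6, "tz": 0, "wx": 0, "wy": 0, "wz": -8.97}, {"jaw": -1, "tx": -0.87, "ty": -0.6, "tz": 0, "wx": 0, "wy": 0, "wz": -8.97}, {"jaw": -1, "tx": -0.87, "ty": -0.6, "tz": 0, "wx": 0, "wy": 0, "wz": -8.97}, {"jaw": -1, "tx": -0.87, "ty": -0.6, "tz": 0, "wx": 0, "wy": 0, "wz": -8.97}, {"jaw": -1, "tx": -0.87, "ty": -0.6, "tz": 0, "wx": 0, "wy": 0, "wz": -8.97}, {"jaw": -1, "tx": -0.87, "ty": -0.6, "tz": 0, "wx": 0, "wy": 0, "wz": -8.97}, {"jaw": -1, "tx": -0.87, "ty": -0.6, "tz": 0, "wx": 0, "wy": 0, "wz": -8.97}, {"jaw": -1, "tx": 0, "ty": 0, "tz": 0, "wx": 0, "wy": 0, "wz": 0}, {"jaw": -1, "tx": 0, "ty": 0, "tz": 0, "wx": 0, "wy": 0, "wz": 0}, {"jaw": -1, "tx": 0, "ty": 0, "tz": 0, "wx": 0, "wy": 0, "wz": 0}]}}

```text
clock: 49.92
tcp_pos: [0.4738, -0.0051, 0.2597]
orientation: [-0.0, -0.028, 1.0, 0.0]
wrist_force: [-0.4, -0.3, 0.4]
finger_gap: 0.0119
```

```bash
python3 - <<'E'
from h import *
where()
plan([.4747,-.0054,.0885],down(183.2),3)
E
```

```text
t 49.92 grasp [ 0.4737 -0.005   0.1047] tool x yaw -176.85 z [-4.e-04  0.e+00 -1.e+00] gap 0.0119 F [-0.37 -0.33  0.41]
N=3 t(cm)=[-0.029 -0.013  0.541] w(deg)=[ 0.001 -0.007 -0.015]
```

>>> {"op": "carry_out", "data": {"motion": [{"jaw": -1, "tx": -0.02, "ty": -0.02, "tz": 0.8, "wx": 0, "wy": 0, "wz": 0}, {"jaw": -1, "tx": 0, "ty": 0, "tz": 0.5, "wx": 0, "wy": 0, "wz": 0}, {"jaw": -1, "tx": 0, "ty": 0, "tz": 0.35, "wx": 0, "wy": 0, "wz": 0}, {"jaw": -1, "tx": 0, "ty": 0, "tz": 0, "wx": 0, "wy": 0, "wz": 0}, {"jaw": -1, "tx": 0, "ty": 0, "tz": 0, "wx": 0, "wy": 0, "wz": 0}, {"jaw": -1, "tx": 0, "ty": 0, "tz": 0, "wx": 0, "wy": 0, "wz": 0}]}}

```text
clock: 50.68
tcp_pos: [0.4745, -0.0056, 0.2435]
orientation: [0.0, -0.028, 1.0, -0.0]
wrist_force: [0.8, 0.4, -0.5]
finger_gap: 0.012
```

```bash
python3 - <<'E'
from h import *
where()
wsnap('w27.png')
crop('w27.png','w27a.png',180,380,100,250)
E
```

```text
t 50.67 grasp [ 0.4746 -0.0056  0.0885] tool x yaw -176.79 z [ 4.e-04 -2.e-04 -1.e+00] gap 0.012 F [ 0.85  0.35 -0.55]
```

View pics/w27a.png

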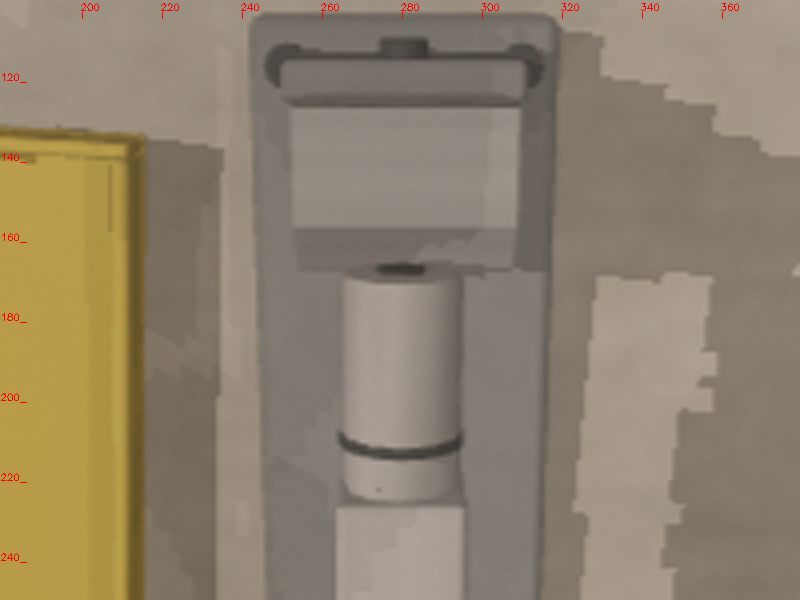

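>>> {"op": "carry_out", "data": {"motion": [{"jaw": -1, "tx": 0, "ty": 0, "tz": 0.12, "wx": 0, "wy": 0, "wz": 0}, {"jaw": -1, "tx": 0, "ty": 0, "tz": 0, "wx": 0, "wy": 0, "wz": 0}, {"jaw": -0.45, "tx": 0, "ty": 0, "tz": 0, "wx": 0, "wy": 0, "wz": 0}, {"jaw": -0.45, "tx": 0, "ty": 0, "tz": 0, "wx": 0, "wy": 0, "wz": 0}, {"jaw": -0.45, "tx": 0, "ty": 0, "tz": 0, "wx": 0, "wy": 0, "wz": 0}, {"jaw": -0.45, "tx": 0, "ty": 0, "tz": 0, "wx": 0, "wy": 0, "wz": 0}, {"jaw": -0.45, "tx": 0, "ty": 0, "tz": 0, "wx": 0, "wy": 0, "wz": 0}]}}

```text
clock: 51.6
tcp_pos: [0.4744, -0.0055, 0.2421]
orientation: [0.0, -0.028, 1.0, -0.0]
wrist_force: [0.2, 0.1, 0.8]
finger_gap: 0.024
```

```bash
python3 - <<'E'
from h import *
where()
wsnap('w28.png')
crop('w28.png','w28a.png',180,380,130,280)
crop('w28.png','w28b.png',180,380,250,400)
E
```

```text
t 51.6 grasp [ 0.4744 -0.0056  0.0871] tool x yaw -176.79 z [ 0.e+00 -1.e-04 -1.e+00] gap 0.024 F [0.17 0.14 0.79]
```

View pics/w28a.png

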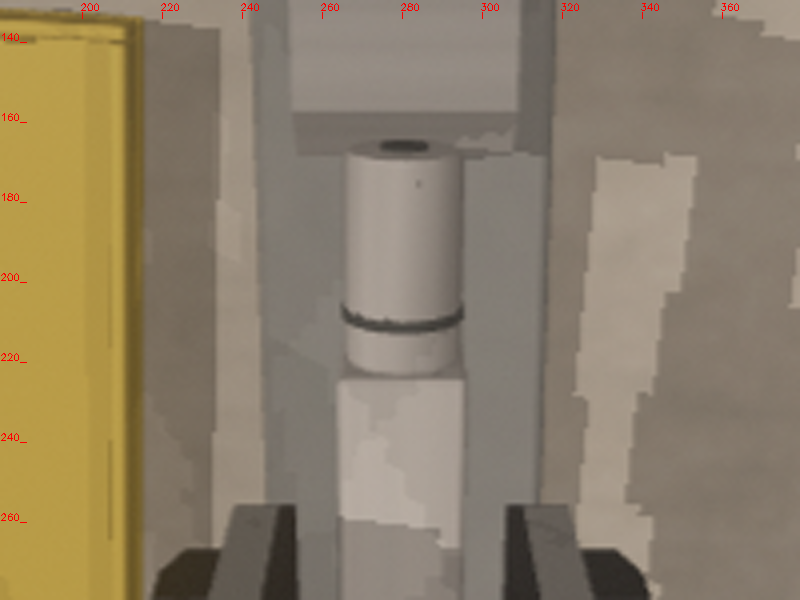

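View pics/w28b.png

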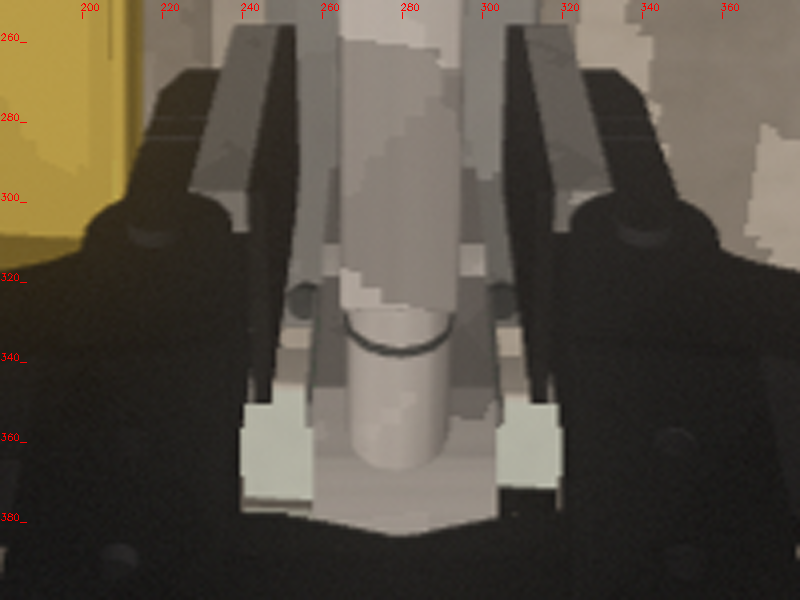

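>>> {"op": "carry_out", "data": {"motion": [{"jaw": -0.45, "tx": -0.03, "ty": 0.03, "tz": 0.25, "wx": 0, "wy": 0, "wz": 0}, {"jaw": -0.45, "tx": 0, "ty": 0, "tz": 0.2, "wx": 0, "wy": 0, "wz": 0}, {"jaw": -0.45, "tx": 0, "ty": 0, "tz": 0, "wx": 0, "wy": 0, "wz": 0}, {"jaw": -1, "tx": 0, "ty": 0, "tz": 0, "wx": 0, "wy": 0, "wz": 0}, {"jaw": -1, "tx": 0, "ty": 0, "tz": 0, "wx": 0, "wy": 0, "wz": 0}, {"jaw": -1, "tx": 0, "ty": 0, "tz": 0, "wx": 0, "wy": 0, "wz": 0}]}}

```text
clock: 52.4
tcp_pos: [0.4747, -0.0052, 0.2376]
orientation: [0.0, -0.028, 1.0, -0.0]
wrist_force: [-0.4, -0.2, -0.4]
finger_gap: 0.0124
```

```bash
python3 - <<'E'
from h import *
where()
p,R,s=pose()
plan([.468,-.128,.10],down(178.9),5,p0=p+[0,0,.05],R0=R)
P=wun('w25.png',[(278,172),(298,172),(276,247),(296,247)],.0165); print(P.mean(0))
E
```

```text
t 52.4 grasp [ 0.4747 -0.0053  0.0826] tool x yaw -176.79 z [ 1.e-04 -1.e-04 -1.e+00] gap 0.0124 F [-0.43 -0.15 -0.41]
N=5 t(cm)=[ 0.198 -2.451  0.653] w(deg)=[-0.001  0.001  0.862]
[ 0.46645723 -0.15563016  0.0165    ]
```

>>> {"op": "carry_out", "data": {"motion": [{"jaw": -1, "tx": 0, "ty": 0, "tz": -1.5, "wx": 0, "wy": 0, "wz": 0}, {"jaw": -1, "tx": 0, "ty": 0, "tz": -3.5, "wx": 0, "wy": 0, "wz": 0}, {"jaw": -1, "tx": 0.2, "ty": -2.45, "tz": 0.65, "wx": 0, "wy": 0, "wz": 0.86}, {"jaw": -1, "tx": 0.2, "ty": -2.45, "tz": 0.65, "wx": 0, "wy": 0, "wz": 0.86}, {"jaw": -1, "tx": 0.2, "ty": -2.45, "tz": 0.65, "wx": 0, "wy": 0, "wz": 0.86}, {"jaw": -1, "tx": 0.2, "ty": -2.45, "tz": 0.65, "wx": 0, "wy": 0, "wz": 0.86}, {"jaw": -1, "tx": 0.2, "ty": -2.45, "tz": 0.65, "wx": 0, "wy": 0, "wz": 0.86}, {"jaw": -1, "tx": 0, "ty": 0, "tz": 0, "wx": 0, "wy": 0, "wz": 0}, {"jaw": -1, "tx": 0, "ty": 0, "tz": 0, "wx": 0, "wy": 0, "wz": 0}]}}

```text
clock: 53.52
tcp_pos: [0.468, -0.1277, 0.2557]
orientation: [0.0, 0.01, 1.0, 0.0]
wrist_force: [-0.3, -0.2, -0.6]
finger_gap: 0.0124
```

```bash
python3 - <<'E'
from h import *
where()
wsnap('w29.png')
plan([.468,-.128,.038],down(178.9),5)
E
```

```text
t 53.52 grasp [ 0.468  -0.1277  0.1007] tool x yaw 178.91 z [ 4.e-04  1.e-04 -1.e+00] gap 0.0124 F [-0.31 -0.25 -0.63]
N=5 t(cm)=[-0.    -0.011  1.253] w(deg)=[0.    0.005 0.009]
```

View pics/w29.png

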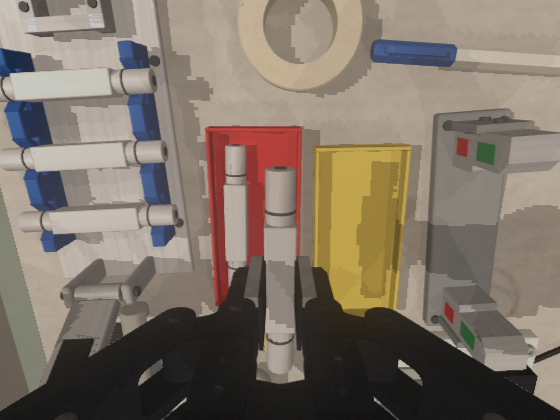

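>>> {"op": "carry_out", "data": {"motion": [{"jaw": -1, "tx": 0, "ty": 0, "tz": 2.3, "wx": 0, "wy": 0, "wz": 0}, {"jaw": -1, "tx": 0, "ty": 0, "tz": 2.3, "wx": 0, "wy": 0, "wz": 0}, {"jaw": -1, "tx": 0, "ty": 0, "tz": 1.1, "wx": 0, "wy": 0, "wz": 0}, {"jaw": -1, "tx": 0, "ty": 0, "tz": 0.6, "wx": 0, "wy": 0, "wz": 0}, {"jaw": -1, "tx": 0, "ty": 0, "tz": 0, "wx": 0, "wy": 0, "wz": 0}, {"jaw": -0.6, "tx": 0, "ty": 0, "tz": 0, "wx": 0, "wy": 0, "wz": 0}, {"jaw": -0.6, "tx": 0, "ty": 0, "tz": 0, "wx": 0, "wy": 0, "wz": 0}, {"jaw": -0.6, "tx": 0, "ty": 0, "tz": 0, "wx": 0, "wy": 0, "wz": 0}, {"jaw": -0.6, "tx": 0, "ty": 0, "tz": -3, "wx": 0, "wy": 0, "wz": 0}, {"jaw": -0.6, "tx": 0, "ty": 0, "tz": -5, "wx": 0, "wy": 0, "wz": 0}, {"jaw": -0.6, "tx": 0, "ty": 0, "tz": -5, "wx": 0, "wy": 0, "wz": 0}, {"jaw": -0.6, "tx": 0, "ty": 0, "tz": 0, "wx": 0, "wy": 0, "wz": 0}]}}

```text
clock: 55.08
tcp_pos: [0.4694, -0.1286, 0.3264]
orientation: [0.004, 0.009, 1.0, -0.002]
wrist_force: [0.5, 0.5, 0.3]
finger_gap: 0.0171
```

```bash
python3 - <<'E'
from h import *
where()
wsnap('w30.png'); snap('top','t30.png'); snap('scene','s30.png')
E
```

```text
t 55.08 grasp [ 0.4706 -0.1292  0.1714] tool x yaw 178.91 z [ 0.0079 -0.0037 -1.    ] gap 0.0171 F [0.46 0.49 0.29]
```

View pics/w30.png

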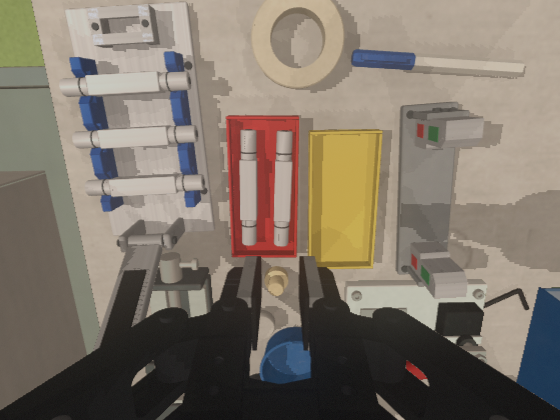

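View pics/t30.png

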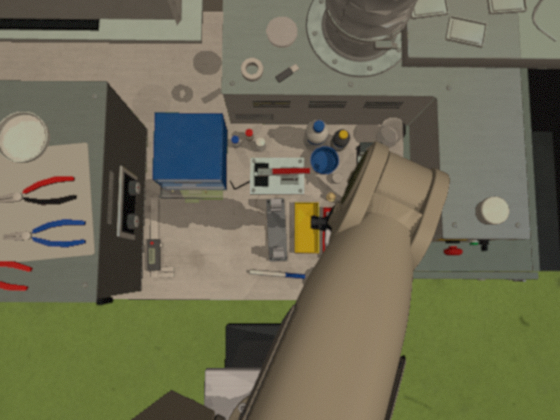

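View pics/s30.png

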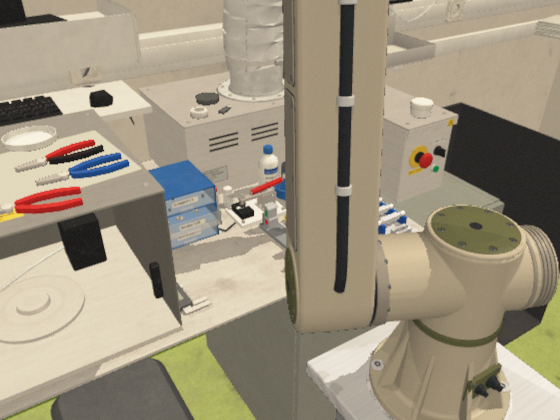

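```bash
python3 - <<'E'
from h import *
c=np.array([.4167,-.238]); a=np.radians(2.2); ex=np.array([np.cos(a),np.sin(a),0]); ey=np.array([-ex[1],ex[0],0]); ez=np.array([0,0,1.])
H=np.r_[c,0]+.084*ex+.0415*ez
im=cv2.imread('pics/t0.png' if 0 else 'pics/top0.png'); c0,c1,r0,r1=350,420,130,250
f=5; im2=cv2.resize(im[r0:r1,c0:c1],None,fx=f,fy=f,interpolation=cv2.INTER_CUBIC); cv2.imwrite('pics/bar0.png',im2)
im3=im2.copy()
th=2.1; d=-np.cos(th)*ex+np.sin(th)*ez; n=np.sin(th)*ex+np.cos(th)*ez
for s in (.02,.174):
  for y in (-.013,.013):
    u=proj('top',H+s*d+y*ey)[0]; print(s,y,u.round(1)); cv2.circle(im3,tuple(((u+.5-[c0,r0])*f).astype(int)),3,(0,0,255),-1)
u=proj('top',H+.158*d+.027*n)[0]; cv2.circle(im3,tuple(((u+.5-[c0,r0])*f).astype(int)),3,(0,255,0),-1)
cv2.imwrite('pics/bar0b.png',np.hstack([im2,im3]))
print('grip',(H+.142*d).round(4),'wing',(H+.158*d+.027*n).round(4))
E
```

```text
0.02 -0.013 [383.4 213.1]
0.02 0.013 [372.1 213.5]
0.174 -0.013 [397.  167.2]
0.174 0.013 [384.2 167.6]
grip [ 0.5723 -0.232   0.1641] wing [ 0.6036 -0.2308  0.1643]
```

View pics/bar0b.png

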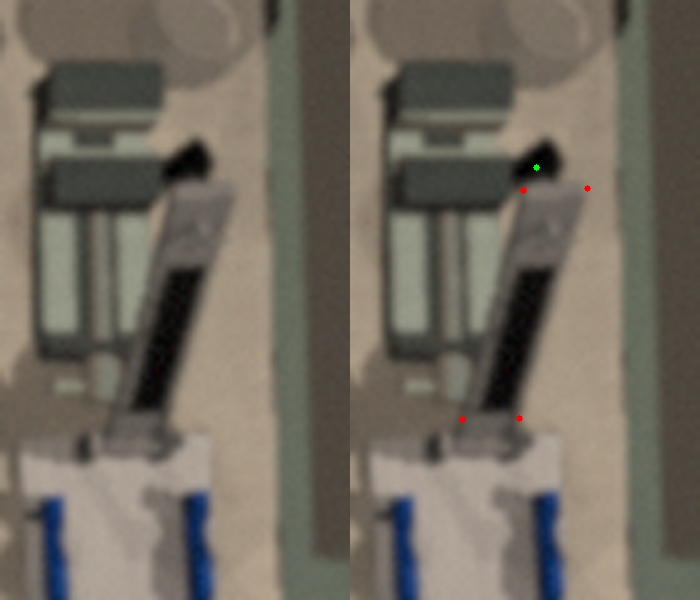

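```bash
cat >> h.py <<'E'
_c=np.array([.4167,-.238]); _a=np.radians(2.2); ex=np.array([np.cos(_a),np.sin(_a),0]); ey=np.array([-ex[1],ex[0],0]); ez=np.array([0,0,1.])
C0=np.r_[_c,0]; H=C0+.084*ex+.0415*ez
def bard(th): return -np.cos(th)*ex+np.sin(th)*ez, np.sin(th)*ex+np.cos(th)*ez
E
python3 - <<'E'
from h import *
where()
d,n=bard(2.1); G=H+.142*d; print(G)
plan(G+[0,0,.10],down(182.2),5)
E
```

```text
t 55.23 grasp [ 0.4674 -0.1277  0.1665] tool x yaw 178.91 z [-6.e-04  2.e-04 -1.e+00] gap 0.0172 F [-0.42 -0.1  -0.73]
[ 0.57227339 -0.23202347  0.16407573]
N=5 t(cm)=[-2.086 -2.093 -1.952] w(deg)=[ 0.003 -0.007 -0.658]
```

>>> {"op": "carry_out", "data": {"motion": [{"jaw": -0.15, "tx": -2.09, "ty": -2.09, "tz": -1.95, "wx": 0, "wy": 0, "wz": -0.66}, {"jaw": -0.15, "tx": -2.09, "ty": -2.09, "tz": -1.95, "wx": 0, "wy": 0, "wz": -0.66}, {"jaw": -0.15, "tx": -2.09, "ty": -2.09, "tz": -1.95, "wx": 0, "wy": 0, "wz": -0.66}, {"jaw": -0.15, "tx": -2.09, "ty": -2.09, "tz": -1.95, "wx": 0, "wy": 0, "wz": -0.66}, {"jaw": -0.15, "tx": -2.09, "ty": -2.09, "tz": -1.95, "wx": 0, "wy": 0, "wz": -0.66}, {"jaw": -0.15, "tx": 0, "ty": 0, "tz": 0, "wx": 0, "wy": 0, "wz": 0}, {"jaw": -0.15, "tx": 0, "ty": 0, "tz": 0, "wx": 0, "wy": 0, "wz": 0}, {"jaw": -0.15, "tx": 0, "ty": 0, "tz": 0, "wx": 0, "wy": 0, "wz": 0}]}}

```text
clock: 56.22
tcp_pos: [0.5721, -0.2312, 0.4182]
orientation: [-0.001, -0.019, 1.0, 0.001]
wrist_force: [-0.4, 0.4, 0.7]
finger_gap: 0.0364
```

```bash
python3 - <<'E'
from h import *
where()
wsnap('w31.png')
d,n=bard(2.1); G=H+.142*d
print(wpr('w31.png',[G,H+.174*d+.013*ey,H+.174*d-.013*ey]).round(1))
plan(G+[0,0,.008],down(182.2),4)
E
```

```text
t 56.23 grasp [ 0.5717 -0.231   0.2632] tool x yaw -177.77 z [-0.0025  0.0014 -1.    ] gap 0.0364 F [-0.38  0.41  0.74]
[[277.3 218.9]
 [298.  258.1]
 [256.  258. ]]
N=4 t(cm)=[-0.005 -0.022  2.289] w(deg)=[ 0.015 -0.027  0.01 ]
```

View pics/w31.png

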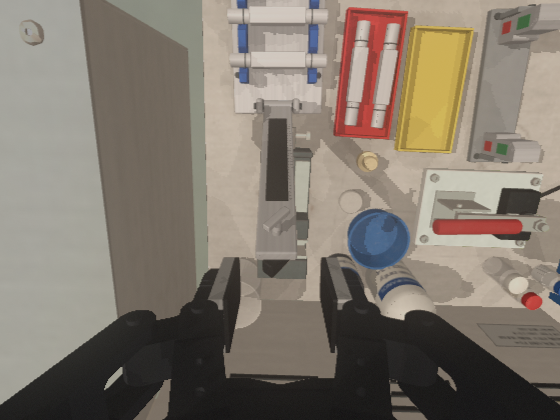

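>>> {"op": "carry_out", "data": {"motion": [{"jaw": -0.15, "tx": 0, "ty": -0.07, "tz": 2.5, "wx": 0, "wy": 0, "wz": 0}, {"jaw": -0.15, "tx": 0, "ty": 0, "tz": 2.5, "wx": 0, "wy": 0, "wz": 0}, {"jaw": -0.15, "tx": 0, "ty": 0, "tz": 2.3, "wx": 0, "wy": 0, "wz": 0}, {"jaw": -0.15, "tx": 0, "ty": 0, "tz": 1.8, "wx": 0, "wy": 0, "wz": 0}, {"jaw": -0.15, "tx": 0, "ty": 0, "tz": 0, "wx": 0, "wy": 0, "wz": 0}, {"jaw": -0.15, "tx": 0, "ty": 0, "tz": 0, "wx": 0, "wy": 0, "wz": 0}]}}

```text
clock: 57.02
tcp_pos: [0.5728, -0.2325, 0.3294]
orientation: [0.0, -0.019, 1.0, -0.0]
wrist_force: [0.1, -0.4, -1.1]
finger_gap: 0.0361
```

```bash
python3 - <<'E'
from h import *
where()
wsnap('w32.png')
E
```

```text
t 57.02 grasp [ 0.5729 -0.2326  0.1744] tool x yaw -177.78 z [ 7.e-04 -5.e-04 -1.e+00] gap 0.0361 F [ 0.05 -0.39 -1.09]
```

View pics/w32.png

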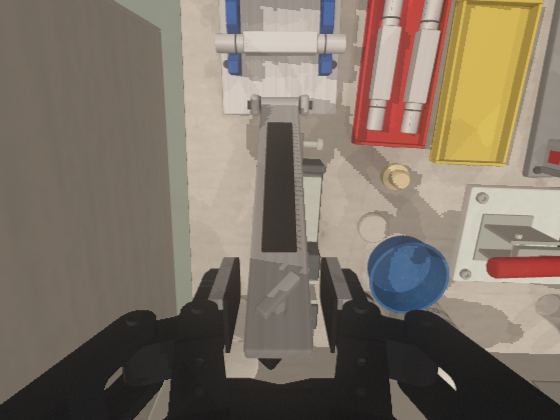

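>>> {"op": "carry_out", "data": {"motion": [{"jaw": -1, "tx": 0, "ty": 0, "tz": 0, "wx": 0, "wy": 0, "wz": 0}, {"jaw": -1, "tx": 0, "ty": 0, "tz": 0, "wx": 0, "wy": 0, "wz": 0}, {"jaw": -1, "tx": 0, "ty": 0, "tz": 0, "wx": 0, "wy": 0, "wz": 0}, {"jaw": -1, "tx": 0, "ty": 0, "tz": 0, "wx": 0, "wy": 0, "wz": 0}], "force": 25}}

```text
clock: 57.58
tcp_pos: [0.5731, -0.2329, 0.3299]
orientation: [0.001, -0.019, 1.0, -0.001]
wrist_force: [-0.2, 0.1, 6.6]
finger_gap: 0.0256
```

```bash
python3 - <<'E'
from h import *
where()
# arc increments: grasp offset stays; pivot at 142 from hinge
ths=np.linspace(2.1,0,22)
pts=[H+.142*bard(t)[0] for t in ths]
R=down(182.2).as_matrix()
for t,a,b in zip(ths[1:],pts[:-1],pts[1:]):
    print(round(t,2),(R.T@(b-a)*100).round(2), b.round(4))
E
```

```text
t 57.58 grasp [ 0.5734 -0.2331  0.1749] tool x yaw -177.8 z [ 0.0019 -0.0012 -1.    ] gap 0.0256 F [-0.21  0.08  6.58]
2.0 [ 1.26 -0.   -0.65] [ 0.5597 -0.2325  0.1706]
1.9 [ 1.32 -0.   -0.53] [ 0.5465 -0.233   0.1759]
1.8 [ 1.36 -0.   -0.39] [ 0.5329 -0.2335  0.1798]
1.7 [ 1.4  -0.   -0.25] [ 0.5189 -0.2341  0.1823]
1.6 [ 1.41 -0.   -0.11] [ 0.5048 -0.2346  0.1834]
1.5 [ 1.42 -0.    0.03] [ 0.4906 -0.2352  0.1831]
1.4 [ 1.41 -0.    0.17] [ 0.4765 -0.2357  0.1814]
1.3 [1.38 0.   0.31] [ 0.4627 -0.2362  0.1783]
1.2 [ 1.35 -0.    0.45] [ 0.4492 -0.2368  0.1738]
1.1 [ 1.3  -0.    0.58] [ 0.4363 -0.2372  0.1681]
1.0 [ 1.23 -0.    0.71] [ 0.424  -0.2377  0.161 ]
0.9 [1.15 0.   0.83] [ 0.4124 -0.2382  0.1527]
0.8 [ 1.07 -0.    0.94] [ 0.4018 -0.2386  0.1434]
0.7 [0.97 0.   1.04] [ 0.3921 -0.2389  0.133 ]
0.6 [ 0.86 -0.    1.13] [ 0.3835 -0.2393  0.1217]
0.5 [ 0.74 -0.    1.21] [ 0.3761 -0.2396  0.1096]
0.4 [ 0.62 -0.    1.28] [ 0.3699 -0.2398  0.0968]
0.3 [ 0.49 -0.    1.33] [ 0.3651 -0.24    0.0835]
0.2 [0.35 0.   1.38] [ 0.3616 -0.2401  0.0697]
0.1 [ 0.21 -0.    1.4 ] [ 0.3595 -0.2402  0.0557]
0.0 [ 0.07 -0.    1.42] [ 0.3587 -0.2402  0.0415]
```

>>> {"op": "carry_out", "data": {"motion": [{"jaw": -1, "tx": 0.62, "ty": 0, "tz": -0.34, "wx": 0, "wy": 0, "wz": 0}, {"jaw": -1, "tx": 0.64, "ty": 0, "tz": -0.31, "wx": 0, "wy": 0, "wz": 0}, {"jaw": -1, "tx": 1.32, "ty": 0, "tz": -0.53, "wx": 0, "wy": 0, "wz": 0}, {"jaw": -1, "tx": 1.36, "ty": 0, "tz": -0.39, "wx": 0, "wy": 0, "wz": 0}, {"jaw": -1, "tx": 1.4, "ty": 0, "tz": -0.25, "wx": 0, "wy": 0, "wz": 0}, {"jaw": -1, "tx": 1.41, "ty": 0, "tz": -0.11, "wx": 0, "wy": 0, "wz": 0}, {"jaw": -1, "tx": 1.42, "ty": 0, "tz": 0.03, "wx": 0, "wy": 0, "wz": 0}, {"jaw": -1, "tx": 1.41, "ty": 0, "tz": 0.17, "wx": 0, "wy": 0, "wz": 0}, {"jaw": -1, "tx": 1.38, "ty": 0, "tz": 0.31, "wx": 0, "wy": 0, "wz": 0}, {"jaw": -1, "tx": 1.35, "ty": 0, "tz": 0.45, "wx": 0, "wy": 0, "wz": 0}, {"jaw": -1, "tx": 1.3, "ty": 0, "tz": 0.58, "wx": 0, "wy": 0, "wz": 0}, {"jaw": -1, "tx": 0, "ty": 0, "tz": 0, "wx": 0, "wy": 0, "wz": 0}]}}

```text
clock: 59.08
tcp_pos: [0.4347, -0.2379, 0.3325]
orientation: [-0.002, -0.019, 1.0, -0.0]
wrist_force: [-2.7, -2.1, 8.1]
finger_gap: 0.0256
```

```bash
python3 - <<'E'
from h import *
where(); wsnap('w33.png')
E
```

```text
t 59.08 grasp [ 0.4342 -0.238   0.1775] tool x yaw -177.86 z [-3.e-03 -8.e-04 -1.e+00] gap 0.0256 F [-2.71 -2.09  8.12]
```

View pics/w33.png

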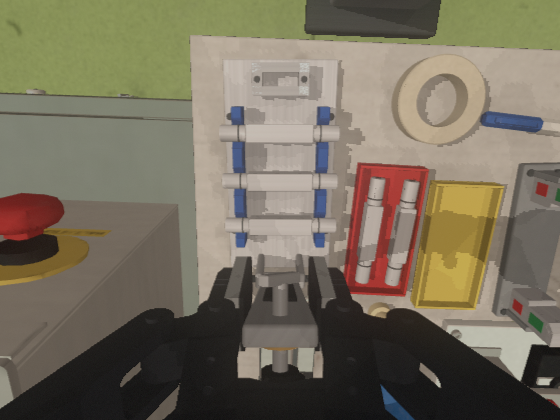

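>>> {"op": "carry_out", "data": {"motion": [{"jaw": -1, "tx": 1.23, "ty": 0, "tz": 0.71, "wx": 0, "wy": 0, "wz": 0}, {"jaw": -1, "tx": 1.15, "ty": 0, "tz": 0.83, "wx": 0, "wy": 0, "wz": 0}, {"jaw": -1, "tx": 1.07, "ty": 0, "tz": 0.94, "wx": 0, "wy": 0, "wz": 0}, {"jaw": -1, "tx": 0.97, "ty": 0, "tz": 1.04, "wx": 0, "wy": 0, "wz": 0}, {"jaw": -1, "tx": 0.86, "ty": 0, "tz": 1.13, "wx": 0, "wy": 0, "wz": 0}, {"jaw": -1, "tx": 0.74, "ty": 0, "tz": 1.21, "wx": 0, "wy": 0, "wz": 0}, {"jaw": -1, "tx": 0.62, "ty": 0, "tz": 1.28, "wx": 0, "wy": 0, "wz": 0}, {"jaw": -1, "tx": 0.49, "ty": 0, "tz": 1.33, "wx": 0, "wy": 0, "wz": 0}, {"jaw": -1, "tx": 0.35, "ty": 0, "tz": 1.38, "wx": 0, "wy": 0, "wz": 0}, {"jaw": -1, "tx": 0.21, "ty": 0, "tz": 1.4, "wx": 0, "wy": 0, "wz": 0}, {"jaw": -1, "tx": 0, "ty": 0, "tz": 0, "wx": 0, "wy": 0, "wz": 0}, {"jaw": -1, "tx": 0, "ty": 0, "tz": 0, "wx": 0, "wy": 0, "wz": 0}]}}

```text
clock: 60.62
tcp_pos: [0.3566, -0.2405, 0.2186]
orientation: [-0.005, -0.018, 1.0, -0.0]
wrist_force: [-10.3, -6.8, 1.8]
finger_gap: 0.0253
```

```bash
python3 - <<'E'
from h import *
where(); wsnap('w34.png')
E
```

```text
t 60.62 grasp [ 0.355  -0.2407  0.0636] tool x yaw -177.92 z [-1.000e-02 -7.000e-04 -9.999e-01] gap 0.0253 F [-10.33  -6.81   1.75]
```

View pics/w34.png

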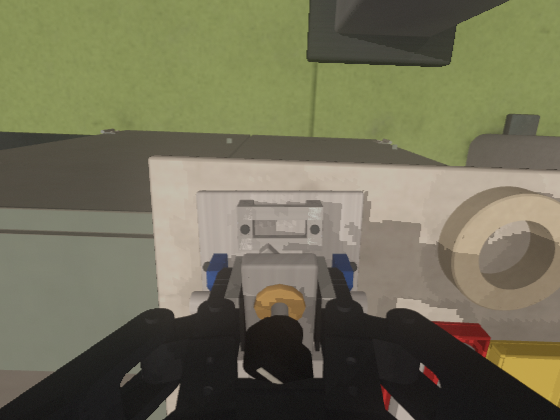

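>>> {"op": "carry_out", "data": {"motion": [{"jaw": -1, "tx": 0, "ty": 0.05, "tz": 0.5, "wx": 0, "wy": 0, "wz": 0}, {"jaw": -1, "tx": 0, "ty": 0, "tz": 0.4, "wx": 0, "wy": 0, "wz": 0}, {"jaw": -1, "tx": 0, "ty": 0, "tz": 0, "wx": 0, "wy": 0, "wz": 0}, {"jaw": -0.25, "tx": 0, "ty": 0, "tz": 0, "wx": 0, "wy": 0, "wz": 0}, {"jaw": -0.25, "tx": 0, "ty": 0, "tz": 0, "wx": 0, "wy": 0, "wz": 0}, {"jaw": -0.25, "tx": 0, "ty": 0, "tz": 0, "wx": 0, "wy": 0, "wz": 0}, {"jaw": -0.25, "tx": 0, "ty": 0, "tz": -2.5, "wx": 0, "wy": 0, "wz": 0}, {"jaw": -0.25, "tx": 0, "ty": 0, "tz": -3.5, "wx": 0, "wy": 0, "wz": 0}, {"jaw": -0.25, "tx": 0, "ty": 0, "tz": -4, "wx": 0, "wy": 0, "wz": 0}, {"jaw": -0.25, "tx": 0, "ty": 0, "tz": 0, "wx": 0, "wy": 0, "wz": 0}]}}

```text
clock: 61.92
tcp_pos: [0.361, -0.241, 0.3138]
orientation: [0.002, -0.02, 1.0, -0.002]
wrist_force: [0.3, -0.3, -1.2]
finger_gap: 0.032
```

```bash
python3 - <<'E'
from h import *
where(); wsnap('w35.png')
E
```

```text
t 61.92 grasp [ 0.3616 -0.2417  0.1588] tool x yaw -177.75 z [ 0.0043 -0.0041 -1.    ] gap 0.032 F [ 0.26 -0.3  -1.17]
```

View pics/w35.png

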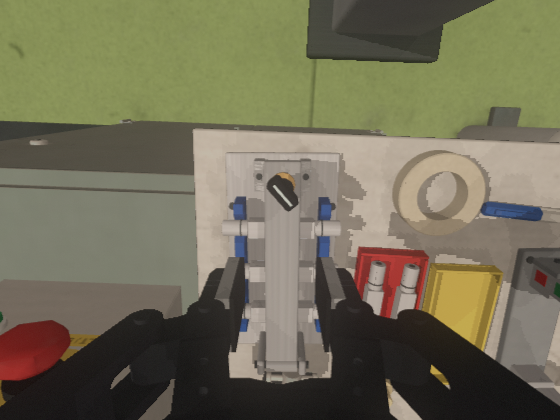

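```bash
python3 - <<'E'
from h import *
W=H-.158*ex+.027*ez
print(W.round(4), wpr('w35.png',[W,H-.174*ex+.013*ey,H-.174*ex-.013*ey]).round(1))
crop('w35.png','w35a.png',230,350,140,230)
plan([W[0],W[1],.16],down(47),14)
E
```

```text
[ 0.3428 -0.2408  0.0685] [[282.1 193.9]
 [300.7 161.9]
 [263.5 161.8]]
N=14 t(cm)=[ 0.077 -0.141 -0.02 ] w(deg)=[6.00e-03 1.50e-02 9.66e+00]
```

View pics/w35a.png

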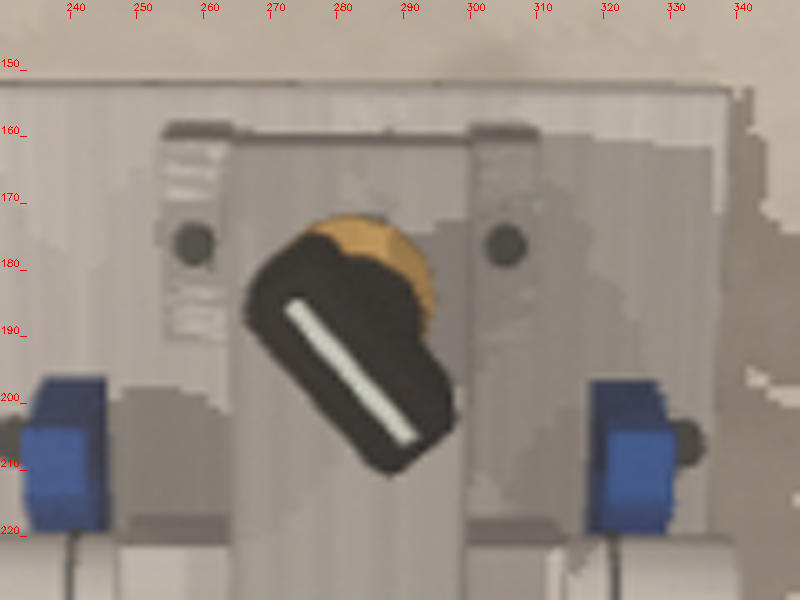

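```bash
python3 - <<'E'
from h import *
P=wun('w35.png',[(273.8,185.7),(291.2,205.7)],.076); v=P[1]-P[0]
print(P.round(4),P.mean(0).round(4),np.linalg.norm(v),'yaw',np.degrees(np.arctan2(v[1],v[0])))
x=v@ex; y=v@ey; print('phi',np.arctan2(x,y))
E
```

```text
[[ 0.3357 -0.2462  0.076 ]
 [ 0.3481 -0.2349  0.076 ]] [ 0.3419 -0.2406  0.076 ] 0.01674319134201587 yaw 42.43129748497853
phi 0.8686277233327073
```

```bash
python3 - <<'E'
from h import *
where()
plan([.3424,-.2407,.15],down(42.4),15)
E
```

```text
t 61.98 grasp [ 0.3608 -0.2409  0.1572] tool x yaw -177.76 z [ 0.0023 -0.0022 -1.    ] gap 0.0318 F [-0.22  0.69  0.28]
N=15 t(cm)=[ 0.07  -0.14   0.048] w(deg)=[6.000e-03 1.400e-02 9.323e+00]
```

>>> {"op": "carry_out", "data": {"motion": [{"jaw": -0.4, "tx": 0.07, "ty": -0.14, "tz": 0.05, "wx": 0, "wy": 0, "wz": 9.32}, {"jaw": -0.4, "tx": 0.07, "ty": -0.14, "tz": 0.05, "wx": 0, "wy": 0, "wz": 9.32}, {"jaw": -0.4, "tx": 0.07, "ty": -0.14, "tz": 0.05, "wx": 0, "wy": 0, "wz": 9.32}, {"jaw": -0.4, "tx": 0.07, "ty": -0.14, "tz": 0.05, "wx": 0, "wy": 0, "wz": 9.32}, {"jaw": -0.4, "tx": 0.07, "ty": -0.14, "tz": 0.05, "wx": 0, "wy": 0, "wz": 9.32}, {"jaw": -0.4, "tx": 0.07, "ty": -0.14, "tz": 0.05, "wx": 0, "wy": 0, "wz": 9.32}, {"jaw": -0.4, "tx": 0.07, "ty": -0.14, "tz": 0.05, "wx": 0, "wy": 0, "wz": 9.32}, {"jaw": -0.4, "tx": 0.07, "ty": -0.14, "tz": 0.05, "wx": 0, "wy": 0, "wz": 9.32}, {"jaw": -0.4, "tx": 0.07, "ty": -0.14, "tz": 0.05, "wx": 0, "wy": 0, "wz": 9.32}, {"jaw": -0.4, "tx": 0.07, "ty": -0.14, "tz": 0.05, "wx": 0, "wy": 0, "wz": 9.32}, {"jaw": -0.4, "tx": 0.07, "ty": -0.14, "tz": 0.05, "wx": 0, "wy": 0, "wz": 9.32}, {"jaw": -0.4, "tx": 0.07, "ty": -0.14, "tz": 0.05, "wx": 0, "wy": 0, "wz": 9.32}, {"jaw": -0.4, "tx": 0.07, "ty": -0.14, "tz": 0.05, "wx": 0, "wy": 0, "wz": 9.32}, {"jaw": -0.4, "tx": 0.07, "ty": -0.14, "tz": 0.05, "wx": 0, "wy": 0, "wz": 9.32}, {"jaw": -0.4, "tx": 0.07, "ty": -0.14, "tz": 0.05, "wx": 0, "wy": 0, "wz": 9.32}, {"jaw": -0.4, "tx": 0, "ty": 0, "tz": 0, "wx": 0, "wy": 0, "wz": 0}, {"jaw": -0.4, "tx": 0, "ty": 0, "tz": 0, "wx": 0, "wy": 0, "wz": 0}, {"jaw": -0.4, "tx": 0, "ty": 0, "tz": 0, "wx": 0, "wy": 0, "wz": 0}]}}

```text
clock: 64.22
tcp_pos: [0.3419, -0.2405, 0.3032]
orientation: [-0.0, 0.932, 0.362, -0.0]
wrist_force: [0.4, -0.8, 0.4]
finger_gap: 0.0258
```

```bash
python3 - <<'E'
from h import *
where(); wsnap('w36.png'); where()
print(get_state()['joint_pos'].round(2))
crop('w36.png','w36a.png',200,360,130,250)
E
```

```text
t 64.22 grasp [ 0.3418 -0.2404  0.1482] tool x yaw 42.5 z [-3.e-04  3.e-04 -1.e+00] gap 0.0258 F [ 0.38 -0.84  0.38]
t 64.28 grasp [ 0.3418 -0.2405  0.1483] tool x yaw 42.48 z [-2.e-04  1.e-04 -1.e+00] gap 0.0254 F [-0.26 -0.52 -0.23]
[-0.81  0.07 -0.51  0.99 -0.    1.59]
```

View pics/w36.png

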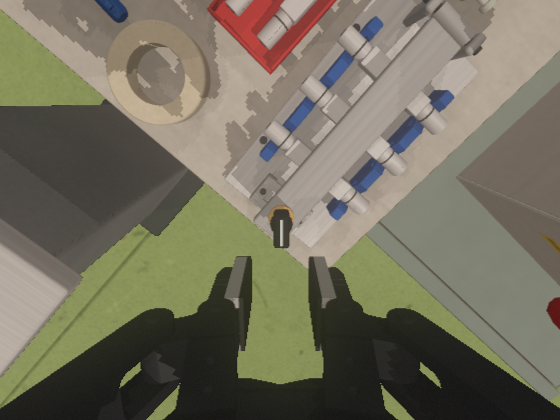

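```bash
python3 - <<'E'
from h import *
im=cv2.imread('pics/w36.png')
crop('w36.png','w36a.png',250,310,205,250)
print(wun('w36.png',[(281,220),(281,243)],.076).round(4))
E
```

```text
[[ 0.3476 -0.2355  0.076 ]
 [ 0.3367 -0.2456  0.076 ]]
```

View pics/w36a.png

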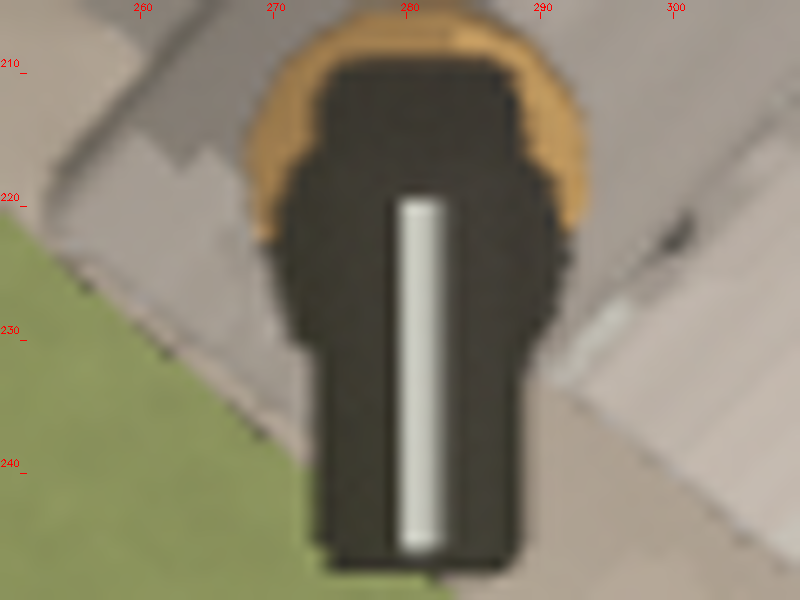

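>>> {"op": "carry_out", "data": {"motion": [{"jaw": -0.4, "tx": 0, "ty": 0.03, "tz": 2.5, "wx": 0, "wy": 0, "wz": 0}, {"jaw": -0.4, "tx": 0, "ty": 0, "tz": 2.2, "wx": 0, "wy": 0, "wz": 0}, {"jaw": -0.4, "tx": 0, "ty": 0, "tz": 1.4, "wx": 0, "wy": 0, "wz": 0}, {"jaw": -0.4, "tx": 0, "ty": 0, "tz": 0.7, "wx": 0, "wy": 0, "wz": 0}, {"jaw": -0.4, "tx": 0, "ty": 0, "tz": 0, "wx": 0, "wy": 0, "wz": 0}, {"jaw": -0.4, "tx": 0, "ty": 0, "tz": 0, "wx": 0, "wy": 0, "wz": 0}]}}

```text
clock: 65.03
tcp_pos: [0.3423, -0.241, 0.236]
orientation: [0.001, 0.932, 0.362, 0.0]
wrist_force: [0.6, 0.4, -0.1]
finger_gap: 0.0256
```

```bash
python3 - <<'E'
from h import *
where(); wsnap('w37.png'); where()
crop('w37.png','w37a.png',200,360,220,340)
E
```

```text
t 65.03 grasp [ 0.3424 -0.2411  0.081 ] tool x yaw 42.43 z [ 7.e-04 -8.e-04 -1.e+00] gap 0.0256 F [ 0.61  0.35 -0.12]
t 65.08 grasp [ 0.3425 -0.2412  0.0811] tool x yaw 42.42 z [ 9.e-04 -1.e-03 -1.e+00] gap 0.0256 F [-0.27  0.34 -0.08]
```

View pics/w37a.png

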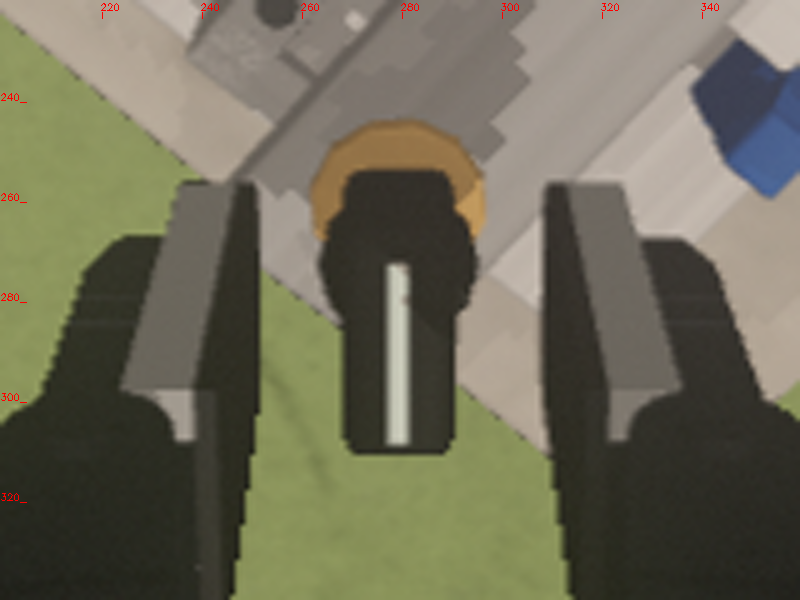

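>>> {"op": "carry_out", "data": {"motion": [{"jaw": -1, "tx": 0, "ty": 0, "tz": 0, "wx": 0, "wy": 0, "wz": 0}, {"jaw": -1, "tx": 0, "ty": 0, "tz": 0, "wx": 0, "wy": 0, "wz": 0}, {"jaw": -1, "tx": 0, "ty": 0, "tz": 0, "wx": 0, "wy": 0, "wz": 0}, {"jaw": -1, "tx": 0, "ty": 0, "tz": 0, "wx": 0, "wy": 0, "wz": 0}], "force": 50}}

```text
clock: 65.58
tcp_pos: [0.3422, -0.2409, 0.2357]
orientation: [0.0, 0.932, 0.362, 0.0]
wrist_force: [0.3, -0.6, 1.7]
finger_gap: 0.0081
```

```bash
python3 - <<'E'
from h import *
where(); wsnap('w38.png'); print(get_state()['ft_torque'])
crop('w38.png','w38a.png',200,360,220,340)
E
```

```text
t 65.58 grasp [ 0.3423 -0.241   0.0807] tool x yaw 42.41 z [ 5.e-04 -6.e-04 -1.e+00] gap 0.0081 F [ 0.32 -0.6   1.69]
[-0.03262067 -0.06227744 -0.00500664]
```

View pics/w38a.png

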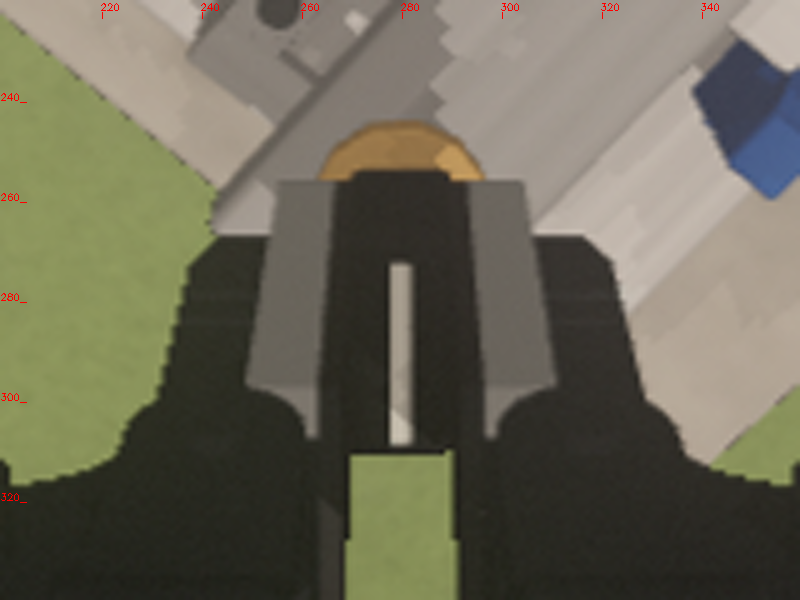

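>>> {"op": "carry_out", "data": {"motion": [{"jaw": -1, "tx": 0, "ty": 0, "tz": 0, "wx": 0, "wy": 0, "wz": -6.2}, {"jaw": -1, "tx": 0, "ty": 0, "tz": 0, "wx": 0, "wy": 0, "wz": -6.2}, {"jaw": -1, "tx": 0, "ty": 0, "tz": 0, "wx": 0, "wy": 0, "wz": -6.2}, {"jaw": -1, "tx": 0, "ty": 0, "tz": 0, "wx": 0, "wy": 0, "wz": -6.2}, {"jaw": -1, "tx": 0, "ty": 0, "tz": 0, "wx": 0, "wy": 0, "wz": -6.2}, {"jaw": -1, "tx": 0, "ty": 0, "tz": 0, "wx": 0, "wy": 0, "wz": -6.2}, {"jaw": -1, "tx": 0, "ty": 0, "tz": 0, "wx": 0, "wy": 0, "wz": -6.2}, {"jaw": -1, "tx": 0, "ty": 0, "tz": 0, "wx": 0, "wy": 0, "wz": -6.4}, {"jaw": -1, "tx": 0, "ty": 0, "tz": 0, "wx": 0, "wy": 0, "wz": 0}, {"jaw": -1, "tx": 0, "ty": 0, "tz": 0, "wx": 0, "wy": 0, "wz": 0}]}}

```text
clock: 66.88
tcp_pos: [0.342, -0.2408, 0.2355]
orientation: [-0.0, 0.694, 0.72, -0.0]
wrist_force: [-0.5, -0.8, 3.0]
finger_gap: 0.0084
```

```bash
python3 - <<'E'
from h import *
where(); wsnap('w39.png'); print(get_state()['ft_torque'])
crop('w39.png','w39a.png',200,360,220,340)
E
```

```text
t 66.88 grasp [ 0.342  -0.2408  0.0805] tool x yaw 92.11 z [-2.e-04 -1.e-04 -1.e+00] gap 0.0084 F [-0.53 -0.77  3.01]
[-0.02818524  0.22507954 -0.00429248]
```

View pics/w39a.png

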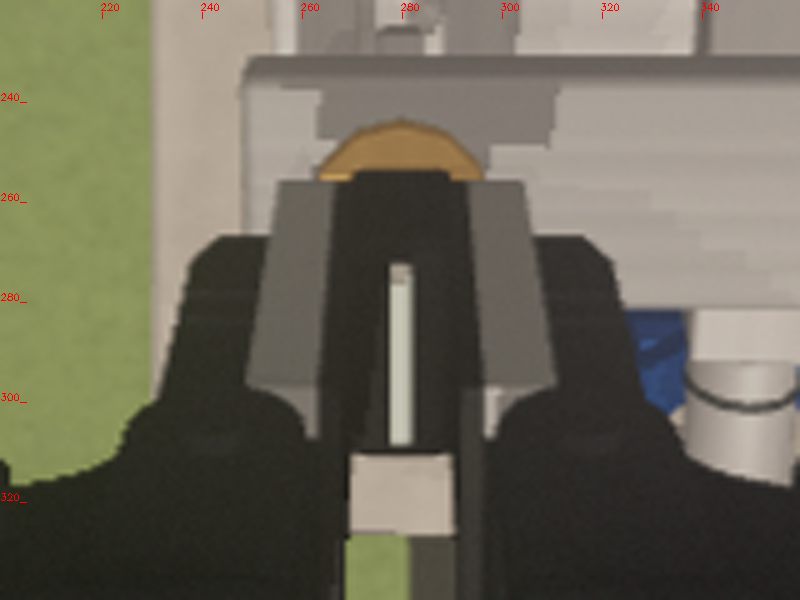

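>>> {"op": "carry_out", "data": {"motion": [{"jaw": -1, "tx": 0, "ty": 0, "tz": 0.2, "wx": 0, "wy": 0, "wz": 0}, {"jaw": -1, "tx": 0, "ty": 0, "tz": 0.2, "wx": 0, "wy": 0, "wz": 0}, {"jaw": -1, "tx": 0, "ty": 0, "tz": 0.1, "wx": 0, "wy": 0, "wz": 0}, {"jaw": -1, "tx": 0, "ty": 0, "tz": 0, "wx": 0, "wy": 0, "wz": 0}], "force": 70}}

```text
clock: 67.42
tcp_pos: [0.342, -0.2408, 0.2304]
orientation: [-0.0, 0.693, 0.721, -0.0]
wrist_force: [-1.7, -1.1, 4.3]
finger_gap: 0.0079
```

```bash
python3 - <<'E'
from h import *
where(); print(get_state()['ft_torque'])
E
```

```text
t 67.42 grasp [ 0.342  -0.2408  0.0754] tool x yaw 92.2 z [-2.e-04 -1.e-04 -1.e+00] gap 0.0079 F [-1.68 -1.1   4.33]
[-0.00275624  0.40402292  0.00309605]
```

>>> {"op": "carry_out", "data": {"motion": [{"jaw": -1, "tx": 0, "ty": 0, "tz": 0.25, "wx": 0, "wy": 0, "wz": 0}, {"jaw": -1, "tx": 0, "ty": 0, "tz": 0.25, "wx": 0, "wy": 0, "wz": 0}, {"jaw": -1, "tx": 0, "ty": 0, "tz": 0.2, "wx": 0, "wy": 0, "wz": 0}, {"jaw": -1, "tx": 0, "ty": 0, "tz": 0.12, "wx": 0, "wy": 0, "wz": 0}, {"jaw": -1, "tx": 0, "ty": 0, "tz": 0, "wx": 0, "wy": 0, "wz": 0}, {"jaw": -1, "tx": 0, "ty": 0, "tz": 0, "wx": 0, "wy": 0, "wz": 0}]}}

```text
clock: 68.18
tcp_pos: [0.342, -0.2408, 0.2226]
orientation: [0.0, 0.693, 0.721, -0.0]
wrist_force: [-3.1, 0.7, 6.9]
finger_gap: 0.0077
```

```bash
python3 - <<'E'
from h import *
where(); print(get_state()['ft_torque']); wsnap('w40.png')
crop('w40.png','w40a.png',200,360,220,340)
E
```

```text
t 68.17 grasp [ 0.342  -0.2408  0.0676] tool x yaw 92.21 z [-1.e-04 -3.e-04 -1.e+00] gap 0.0077 F [-3.08  0.67  6.88]
[0.10745345 0.5298593  0.03491077]
```

View pics/w40a.png

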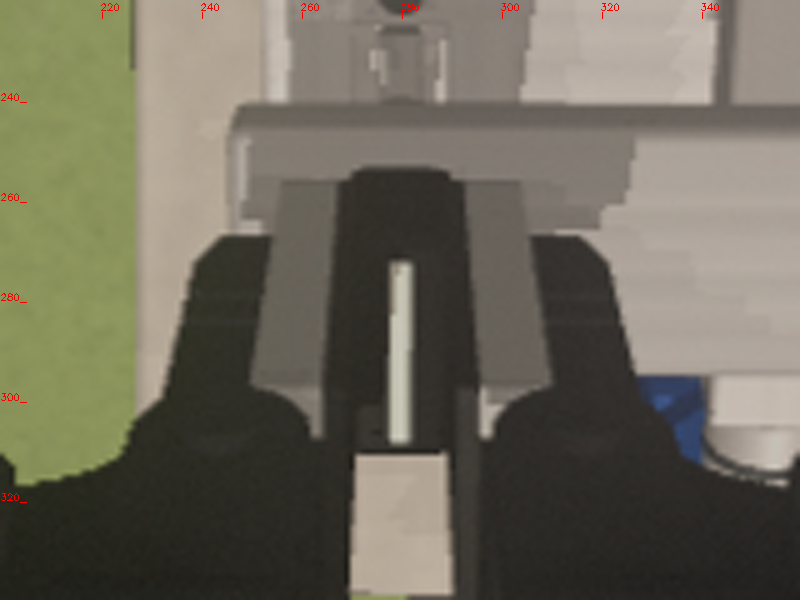

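>>> {"op": "carry_out", "data": {"motion": [{"jaw": -1, "tx": 0, "ty": 0, "tz": 0, "wx": 0, "wy": 0, "wz": 6}, {"jaw": -1, "tx": 0, "ty": 0, "tz": 0, "wx": 0, "wy": 0, "wz": 6}, {"jaw": -1, "tx": 0, "ty": 0, "tz": 0, "wx": 0, "wy": 0, "wz": 6}, {"jaw": -1, "tx": 0, "ty": 0, "tz": 0, "wx": 0, "wy": 0, "wz": 6}, {"jaw": -1, "tx": 0, "ty": 0, "tz": 0, "wx": 0, "wy": 0, "wz": 6}, {"jaw": -1, "tx": 0, "ty": 0, "tz": 0, "wx": 0, "wy": 0, "wz": 6}, {"jaw": -1, "tx": 0, "ty": 0, "tz": 0, "wx": 0, "wy": 0, "wz": 6}, {"jaw": -1, "tx": 0, "ty": 0, "tz": 0, "wx": 0, "wy": 0, "wz": 6}, {"jaw": -1, "tx": 0, "ty": 0, "tz": 0, "wx": 0, "wy": 0, "wz": 0}]}}

```text
clock: 69.35
tcp_pos: [0.3423, -0.2409, 0.2227]
orientation: [0.0, 0.927, 0.376, 0.0]
wrist_force: [-1.8, 1.3, 7.7]
finger_gap: 0.0079
```

```bash
python3 - <<'E'
from h import *
where(); print(get_state()['ft_torque'], get_state()['joint_pos'].round(2))
E
```

```text
t 69.35 grasp [ 0.3424 -0.241   0.0677] tool x yaw 44.16 z [ 6.e-04 -6.e-04 -1.e+00] gap 0.0079 F [-1.76  1.29  7.7 ]
[ 0.03597284  0.41287635 -0.00975918] [-0.81  0.16 -0.63  0.77  0.    1.57]
```

>>> {"op": "carry_out", "data": {"motion": [{"jaw": -1, "tx": 0, "ty": 0, "tz": 0, "wx": 0, "wy": 0, "wz": 6}, {"jaw": -1, "tx": 0, "ty": 0, "tz": 0, "wx": 0, "wy": 0, "wz": 6}, {"jaw": -1, "tx": 0, "ty": 0, "tz": 0, "wx": 0, "wy": 0, "wz": 6}, {"jaw": -1, "tx": 0, "ty": 0, "tz": 0, "wx": 0, "wy": 0, "wz": 6}, {"jaw": -1, "tx": 0, "ty": 0, "tz": 0, "wx": 0, "wy": 0, "wz": 6}, {"jaw": -1, "tx": 0, "ty": 0, "tz": 0, "wx": 0, "wy": 0, "wz": 6}, {"jaw": -1, "tx": 0, "ty": 0, "tz": 0, "wx": 0, "wy": 0, "wz": 6}, {"jaw": -1, "tx": 0, "ty": 0, "tz": 0, "wx": 0, "wy": 0, "wz": 1}, {"jaw": -1, "tx": 0, "ty": 0, "tz": 0, "wx": 0, "wy": 0, "wz": 0}, {"jaw": -1, "tx": 0, "ty": 0, "tz": 0, "wx": 0, "wy": 0, "wz": 0}]}}

```text
clock: 70.6
tcp_pos: [0.3423, -0.2411, 0.2228]
orientation: [0.001, 1.0, 0.011, 0.0]
wrist_force: [-1.8, -0.2, 7.0]
finger_gap: 0.0078
```

```bash
python3 - <<'E'
from h import *
where(); print(get_state()['ft_torque'], get_state()['joint_pos'].round(2)); wsnap('w41.png')
crop('w41.png','w41a.png',200,360,220,340)
E
```

```text
t 70.6 grasp [ 0.3425 -0.2412  0.0678] tool x yaw 1.24 z [ 7.0e-04 -1.2e-03 -1.0e+00] gap 0.0078 F [-1.84 -0.19  7.03]
[-0.12048654  0.3700993   0.25942532] [-0.81  0.16 -0.63  0.77 -0.    2.31]
```

View pics/w41a.png

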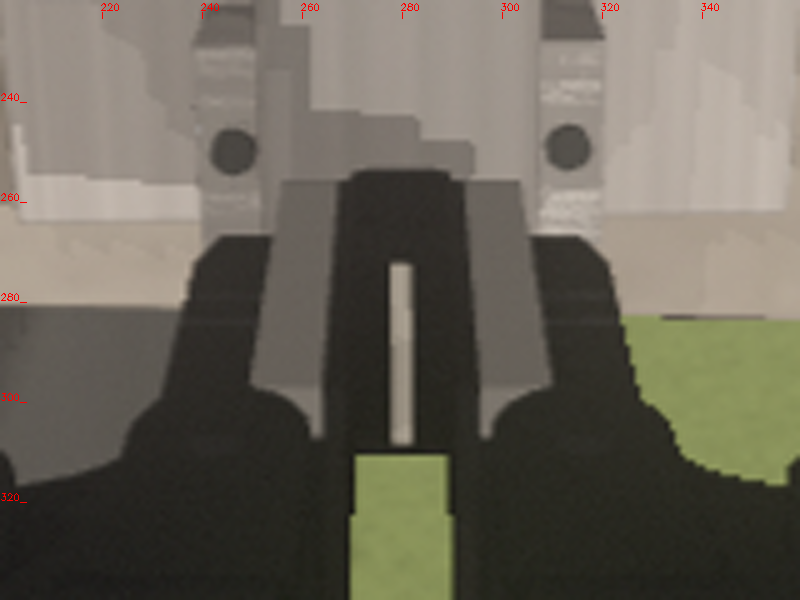

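>>> {"op": "carry_out", "data": {"motion": [{"jaw": -1, "tx": 0, "ty": 0, "tz": 0, "wx": 0, "wy": 0, "wz": -0.5}, {"jaw": -0.4, "tx": 0, "ty": 0, "tz": 0, "wx": 0, "wy": 0, "wz": 0}, {"jaw": -0.4, "tx": 0, "ty": 0, "tz": 0, "wx": 0, "wy": 0, "wz": 0}, {"jaw": -0.4, "tx": 0, "ty": 0, "tz": 0, "wx": 0, "wy": 0, "wz": 0}, {"jaw": -0.4, "tx": 0, "ty": 0, "tz": -2, "wx": 0, "wy": 0, "wz": 0}, {"jaw": -0.4, "tx": 0, "ty": 0, "tz": -4, "wx": 0, "wy": 0, "wz": 0}, {"jaw": -0.4, "tx": 0, "ty": 0, "tz": -4, "wx": 0, "wy": 0, "wz": 0}, {"jaw": -0.4, "tx": 0, "ty": 0, "tz": -2, "wx": 0, "wy": 0, "wz": 0}, {"jaw": -0.4, "tx": 0, "ty": 0, "tz": 0, "wx": 0, "wy": 0, "wz": 0}, {"jaw": -0.4, "tx": 0, "ty": 0, "tz": 0, "wx": 0, "wy": 0, "wz": 0}]}}

```text
clock: 71.9
tcp_pos: [0.3418, -0.2405, 0.3413]
orientation: [-0.001, 1.0, 0.015, -0.0]
wrist_force: [0.7, -0.1, -0.3]
finger_gap: 0.0254
```

```bash
python3 - <<'E'
from h import *
where(); wsnap('w42.png'); snap('scene','s42.png'); snap('top','t42.png')
crop('w42.png','w42a.png',210,350,160,265)
E
```

```text
t 71.9 grasp [ 0.3417 -0.2403  0.1863] tool x yaw 1.71 z [-9.e-04  1.e-03 -1.e+00] gap 0.0254 F [ 0.67 -0.1  -0.3 ]
```

View pics/w42.png

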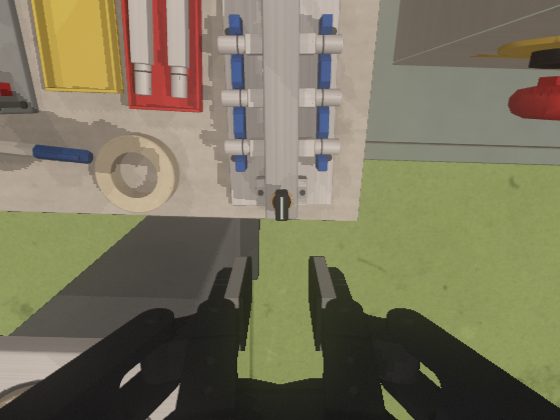

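View pics/w42a.png

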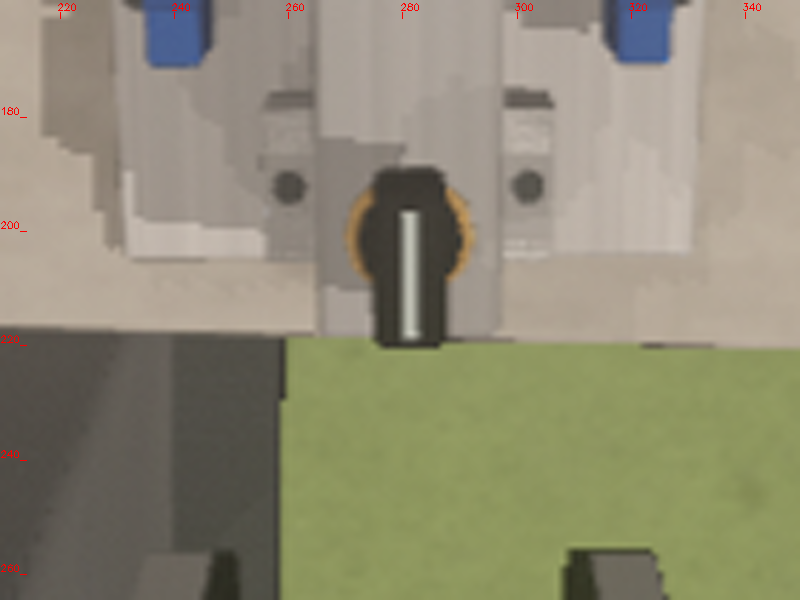

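View pics/t42.png

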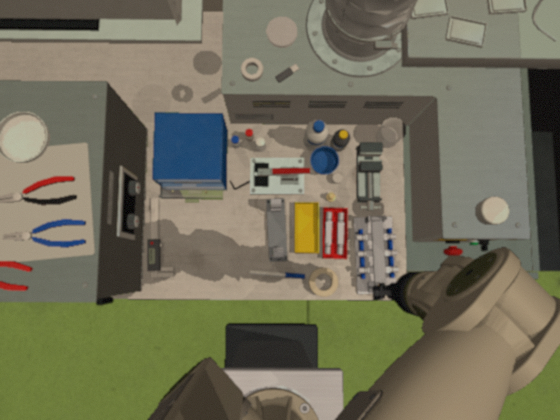

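```bash
python3 - <<'E'
from h import *
for z in (.076,.066,.0615):
    P=wun('w42.png',[(281,196.5),(281.3,219.2)],z); v=P[1]-P[0]; print(z,np.linalg.norm(v).round(4),P.mean(0).round(4),'yaw',np.degrees(np.arctan2(-v[1],-v[0])).round(2))
# reference with same-geometry measurement from w36 line (z .076)
P=wun('w36.png',[(281,219.8),(281,246.3)],.076); print(np.linalg.norm(P[0]-P[1]), P.mean(0))
E
```

```text
0.076 0.0168 [ 0.3447 -0.2407  0.076 ] yaw 2.56
0.066 0.0175 [ 0.3416 -0.2408  0.066 ] yaw 2.56
0.0615 0.0179 [ 0.3402 -0.2409  0.0615] yaw 2.56
0.017223629132772852 [ 0.34137502 -0.24123085  0.076     ]
```

```bash
python3 - <<'E'
from h import *
crop('t42.png','t42a.png',270,410,195,300)
crop('top0.png','t0c.png',270,410,195,300)
crop('s42.png','s42a.png',150,450,150,320)
E
```

```text
(no output)
```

View pics/t42a.png

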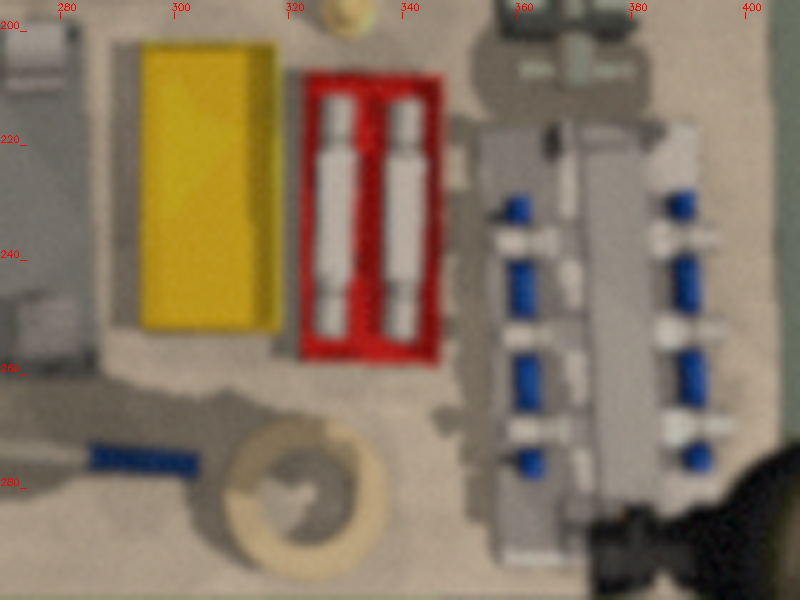

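View pics/s42a.png

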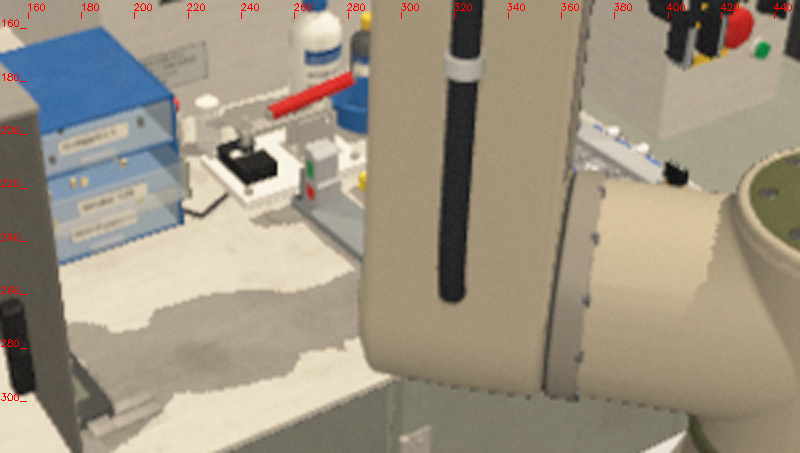

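The final pictures show three pillars seated under the level bar and two in the red bin. The wing lies along the bar, and the arm is clear of everything. I'm handing in.

```bash
python3 - <<'E'
from h import *
print(env.hand_in()); where()
E
```

```text
the job is handed in; nothing more can be done
None
the job is handed in; nothing more can be done
```

The job is done and handed in at about 72 s of the 210 s allowed: all five pillars gauged and sorted, and the bar locked over the good ones. `hand_in` reports no verdict, so the results below rest on my own checks.

- **Gauging:** Each pillar was released level in the lead-in and left to settle by its own weight.
  - Three passed the go gap and stopped at the no-go step. The first measured 38.5–40 mm up, against the expected 40, and the other two showed the same picture. They are in the three carrier notches, one to a notch.
  - Two stayed up in the lead-in and are in the red bin. None was too short, so the yellow bin is empty.
- **Disturbance:** One pillar was knocked aside mid-run. I found it again with the cameras and gauged it like the others.
- **Bar and stud:** I folded the bar down and turned the stud back about 0.87 rad into line with the slot. It went in 12.9 mm at about 7 N, and I turned it clockwise to the stop.
- **Last checks:** The wing lies along the bar to within half a degree. Its picture position fits the stud held about 10 mm in, as it should be when locked. The caliper, tape and marker were never touched, and the gripper was clear of everything.

**Disagreements:** The camera put the two long pillars' axes at about 63–64 mm instead of the expected 66.5. I still read them as too long, because they sat level in the lead-in and measured about 8 mm longer than the good ones in pictures. The gripper also reads about 2 mm narrower than a part's true width when closed on it. I did not try to lift the bar to prove the lock.

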